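# Pack the finished bats: bolted case and ratchet glue clamp

## Task

The glue has set, so pack up: open the plywood case (swing its yellow-pegged keeper aside, draw the bolt that the keeper blocks, raise the lid right up), hold the red pawl of the ratchet clamp off its wheel until the jaw has sprung fully back, and only then lift out the laminated blank. Put the blank in the small compartment of the case and lay every bat pendant flat in the large one, then close the lid, push the bolt fully home and swing the keeper back behind it. Leave the two spring clamps and the multi-tool lying where they are.

Things in the scene. Friction and masses are not known exactly. Their poses are not given: they have to be found in the camera images.
- case: plywood carrying case, fixed to the bench: 148 mm deep (x) x 318 mm wide (y), walls 62 mm high and 6 mm thick, top of the shut lid 74 mm above the bench. Origin: on the bench under its centre; x points from its front (bolt and handle, face at x = -74 mm) to its hinges, y to its left, z up
- inside (a point): centre of the case's inner floor, 6 mm above the bench, axes as the case. A divider, 5 mm thick and 42 mm tall, at y = 55 mm parts the large compartment (y -153 to 52 mm) from the small one (y 58 to 153 mm); both are 136 mm deep in x
- lid (a joint): lid angle in rad: 0 shut, 1.66 (95 degrees) fully up; it turns about the case's y axis through lid_hinge. A friction hinge: it stays where it is left; about 3 N at the handle moves it. While the bolt is home it lifts by no more than about 0.02
- lid_hinge (a point): a point on the lid's hinge axis, on the rear top edge of the case, level in y with the middle of the handle
- lid_handle (a point): middle of the lid's bright metal round lift bar, 12 mm thick, 84 mm free length along the case's y, 45 mm in front of the lid's front edge; with the lid shut it is 193 mm in front of the hinge axis and 6 mm above it (68 mm above the bench). Moves with the lid; it can turn between fingers that point down all the way
- bolt (a joint): barrel bolt on the case front, in m: 0 fully home (through the steel staple under the lid's front edge, holding the lid), 0.032 fully drawn; it slides along the case's +y to draw, with about 2 N of friction, and only while the keeper is swung out of its way
- bolt_stem (a point): on the bolt's upright blue knob, 12 x 12 mm square, 10 mm below its top; the knob's top is 108 mm above the bench, 34 mm above the lid; it stands 24 mm in front of the case front and moves with the bolt
- keeper (a joint): swing angle of the brass keeper in rad: 0 lying along the front behind the bolt's knob (blocks the bolt), 1.5 swung out towards the robot; clockwise from above opens it; stays where it is left (light friction)
- keeper_pivot (a point): the keeper's upright pivot axis on the case front, 65 mm to the case's left (+y) of the knob of the bolt when home
- keeper_peg (a point): on the keeper's upright yellow peg, 10 mm thick, 10 mm below its top (top 108 mm above the bench, free down to 70 mm), 30 mm from the pivot axis and 32 mm above point keeper_pivot; the keeper's flat strut below it is 12 mm wide and reaches 57 mm from the pivot; moves with the keeper
- clamp: ratchet glue clamp fixed to the bench: grey bed 245 x 90 mm, 12 mm high, fixed steel jaw at the far end, sliding jaw with orange pad, and on a blue housing a 70 mm steel ratchet wheel with black knob (top 86 mm up). Origin on the bench; x along the bed from wheel to fixed jaw, y left, z up. Jaws 44 mm wide (y), 55 mm high; blank at x = 30 mm
- jaw (a joint): how far the sliding jaw has backed off, in m: 0 clamped, 0.026 fully back. A return spring draws it back (towards -x of the clamp) in about a second, only while the pawl is held off the wheel; let go early and the pawl catches again
- pawl (a joint): angle of the pawl in rad: 0 engaged, 0.4 at its stop. It turns about an upright pivot 45 mm to the clamp's right (-y) of its peg and is clear of the wheel above about 0.2; sprung, it falls back when let go; about 4 to 8 N at the peg lifts it
- pawl_peg (a point): on the upright red peg at the tail of the pawl, 12 mm thick, 5 mm below its top, standing free 35 mm outside the left (+y) edge of the bed; top 77 mm above the bench, usable down to 58 mm. Push it towards -x of the clamp (towards the robot) by 10 to 16 mm to lift the pawl off the wheel
- blank: glued block of four dark and pale wood layers, 36 mm (x, clamped direction) x 52 mm (y) x 42 mm tall, 65 g, held between the clamp's jaws by about 8 N; origin under its centre. Its y faces stand 4 mm proud of the jaws on both sides: grasp it there
- bat1: finished bat pendant of laminated wood, dark face with two white eyes, pale back: 80 mm span along its y, 25 mm along its x, 10 mm thick, 22 g; its body is 18 mm wide (y) with flat head and tail edges: pinch it there across x. Origin under the middle of the body, z out of the face. Two to four of the four bats are there, on the 3 mm thick green mat
- bat2: finished bat pendant of laminated wood, dark face with two white eyes, pale back: 80 mm span along its y, 25 mm along its x, 10 mm thick, 22 g; its body is 18 mm wide (y) with flat head and tail edges: pinch it there across x. Origin under the middle of the body, z out of the face. Two to four of the four bats are there, on the 3 mm thick green mat
- bat3: finished bat pendant of laminated wood, dark face with two white eyes, pale back: 80 mm span along its y, 25 mm along its x, 10 mm thick, 22 g; its body is 18 mm wide (y) with flat head and tail edges: pinch it there across x. Origin under the middle of the body, z out of the face. Two to four of the four bats are there, on the 3 mm thick green mat
- bat4: finished bat pendant of laminated wood, dark face with two white eyes, pale back: 80 mm span along its y, 25 mm along its x, 10 mm thick, 22 g; its body is 18 mm wide (y) with flat head and tail edges: pinch it there across x. Origin under the middle of the body, z out of the face. Two to four of the four bats are there, on the 3 mm thick green mat
- spring_clamp1: small steel spring clamp with red tips, 62 x 22 x 16 mm, lying among the bats on the mat; not part of the job
- spring_clamp2: a second such spring clamp, lying near the robot; not part of the job
- multitool: folding steel multi-tool, 145 mm long, 16 mm high; not part of the job
Things that resemble listed ones, but are neither listed nor needed, are in the scene too. Leave any blue or purple look-alike of the bat1 alone. Of the things like the blank, leave any that is blue; of the rest the larger one is meant.

How it is judged:
By the outcome, as a careful person would: the job done as asked, in the order asked, and still so for the second after the job is handed in, with the robot touching nothing.
Of bat1, bat2, bat3, bat4 only 2 to 4 are there at a start; the rules pass over those that are not, and their reading is None.
At some moment in a run one of bat1, bat2, bat3, bat4 may be knocked a few centimetres aside while the robot is not near it.
Once in a run the grip may slacken for a moment while it holds something.
It also fails if it takes over 210 s, if anything falls off the work surface, if the arm or the gripper's body presses on something with over 40 N, if the wrist force passes 120 N, or if a joint passes its speed limit or range.

## Robot

A 6-joint arm with a two-finger parallel gripper is mounted at the origin on the work surface. World frame = base frame: x ahead of the robot, y to its left, z up, the work surface at z = 0. Lengths are in m, angles in rad, forces in N, time in s.
With the tool pointing down it reaches from about 0.25 to 0.775 m from the base axis. Payload 8.9 kg.
Tool frame: the origin (TCP) lies midway between the tips of the shut fingers; the grasp point (between the pads) lies robot.pinch_z behind it (robot.pinch_z is the distance from the TCP to the grasp point, in m); z points along the fingers, x is the direction in which the jaws open and shut, and the axes are right-handed (so a half turn about z gives the same grasp; the last joint's range is limited). The gripper opens to 85 mm and grips with 20 to 120 N. Pads are 22 mm wide; open, the fingers measure 114 mm over their backs; the gripper's body (76 mm by 85 mm) begins 54 mm behind the grasp point. The pads swing forward as they close: fully open they stand 13 mm farther back than shut.
Start: joints at [-1.462, 0.291, -0.153, 1.127, 0, 1.431], TCP at [0.129, -0.509, 0.205] pointing down, gripper open.
Joint ranges: [-2.52, 2.52], [-0.91, 1.74], [-1.3, 1.37], [-1.96, 2.02], [-1.52, 1.47], [-3.14, 3.14]. Speed limits (rad/s): [2.22, 2.22, 2.79, 3.14, 3.14, 3.14].

## Interface

Orientations are given as a rotation vector (axis times angle).
In Python, from workcell import robot, cams gives the robot as it stands.
- The arm moves only by the shell command python3 -m handwheel 'ROWS' [OPENING] [FORCE]. ROWS is JSON, a list of rows, each a list of 2 entries, a list of its own where there are three numbers: the shift along the tool's x, y, z in cm, then the turn about the tool's z in degrees. A call has exactly 10 rows; each row shifts and turns the commanded pose from where the row before left it, along the tool's axes as they then stand; what a row does not reach is not made up. A row lasts 1/10 s, in which the tool goes at most 50 mm and 8.59 degrees, less where a joint would pass 70% of its speed; a pose out of reach is approached as far as the arm can. A call with a gripper value outside its range is refused whole. OPENING is the finger opening in cm, from 0 to 8.54, set as the call begins (- or left out, the last holds). The fingers move at their own pace and stop on an object; FORCE is the grip in N (left out, the last holds). Time passes only in rows, so rows that do not move let the fingers close, or fill a call up. It gives the time, the measured TCP pose, the force and the opening at its end, in the units of the state.
- robot.get_obs(): the state, without advancing time (a new reading comes with each control period).
- cams.capture(name): name is "scene" or "side" or "wrist"; returns a dict with "image" (420x560x3 uint8, red, green, blue), "fx", "fy", "cx", "cy" (pixels), "cam_to_world" (4x4, takes a point from camera to world coordinates). Camera axes: x right, y up, looking along -z (the intrinsics and any distortion apply to the point x, -y, -z); pixel columns grow to the right and rows downward; lengths in m; the calibration is good to about 2 mm. The wrist camera is an equidistant fisheye: a pixel r from the principal point sees the ray r / f radians off the axis. A picture is of the moment at which its call begins. There is no depth.
- robot.finish_job(): hands the job in, once; it reports no verdict.
The state is a dict: "t": time; "joints": joint angles; "qvel": joint speeds; "joint_torque": joint torques, N m; "position": TCP position; "ee_rot": TCP orientation; "ft_force": force on the tool from outside, world axes, zero at the start; "ft_torque": the same for the moment, N m; "width": finger opening in m.
Only numpy, scipy, OpenCV 4.12 (cv2) and the standard library are available. Lean on these libraries where they do the work, as an engineer would, in place of code of your own. Each camera call takes 0.05 s, during which the arm holds its last target.

## Working session

There is one attempt and no reset: what is moved stays moved. The work goes in short steps, Python scripts to look and compute and a shell command to move; the robot and the scene stay as the last step left them, time stands still between calls to the robot, and variables do not carry over. Pictures are saved under pics/ and viewed, and the job is handed in when it is done.

```bash
ls; mkdir -p pics; python3 - <<'E'
from workcell import robot, cams
import cv2
o=robot.get_obs(); print(o, robot.pinch_z)
for n in ["scene","side","wrist"]:
    c=cams.capture(n); cv2.imwrite(f"pics/{n}0.png",c["image"][:,:,::-1]); print(n,c["fx"],c["fy"],c["cx"],c["cy"],c["cam_to_world"].round(4).tolist(),[k for k in c])
E
```

```text
pics
{'t': 0.0, 'joints': array([-1.46229686e+00,  2.91262375e-01, -1.54138020e-01,  1.12666894e+00,
       -1.64136498e-05,  1.43144756e+00]), 'qvel': array([-0.0001513 , -0.00014857, -0.00134913,  0.00048514, -0.00110485,
        0.00030186]), 'joint_torque': array([ 6.63468563e-04, -5.37141395e+01,  3.31372440e+01,  1.59153430e-02,
       -1.50414562e-04, -6.04962352e-06]), 'position': array([ 0.12871471, -0.50849796,  0.20463725]), 'ee_rot': array([-2.47827945e+00,  1.92926504e+00,  1.41008085e-03]), 'ft_force': array([ 0.2943085 , -0.72297173,  0.7421257 ]), 'ft_torque': array([-0.08539849, -0.01377549,  0.04117848]), 'width': 0.08563829955369727} 0.0187
scene 454.97415352316165 454.97415352316165 274.7212853227 201.88471606351183 [[0.0084, -0.7128, 0.7013, 1.2402], [0.9998, 0.0197, 0.0081, -0.0176], [-0.0196, 0.7011, 0.7128, 0.8978], [0.0, 0.0, 0.0, 1.0]] ['image', 'fx', 'fy', 'cx', 'cy', 'cam_to_world']
side 448.93827188918135 448.93827188918135 285.31315023169464 200.7498543968858 [[-0.9907, 0.0567, -0.1236, 0.2922], [-0.134, -0.5631, 0.8155, 0.8538], [-0.0233, 0.8244, 0.5655, 0.7282], [0.0, 0.0, 0.0, 1.0]] ['image', 'fx', 'fy', 'cx', 'cy', 'cam_to_world']
wrist 325.19226210127806 325.19226210127806 278.9079554654443 210.50217528778305 [[0.2452, 0.9247, 0.2911, 0.2026], [-0.9695, 0.2343, 0.0722, -0.4898], [-0.0015, -0.2999, 0.954, 0.3748], [0.0, 0.0, 0.0, 1.0]] ['image', 'fx', 'fy', 'cx', 'cy', 'cam_to_world']
```

View pics/scene0.png

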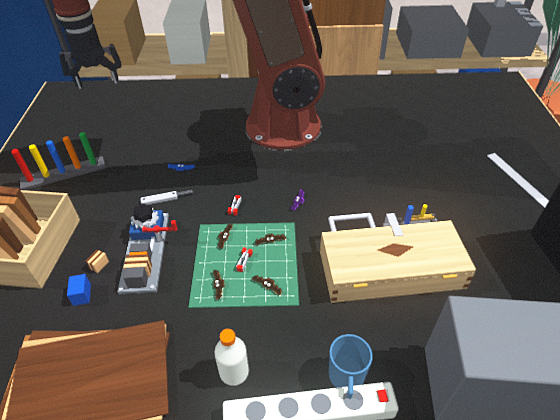

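View pics/side0.png

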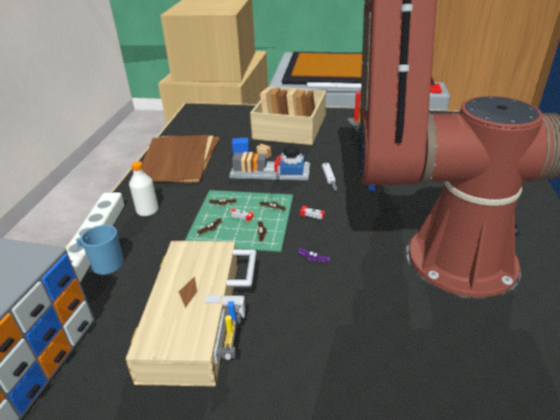

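View pics/wrist0.png

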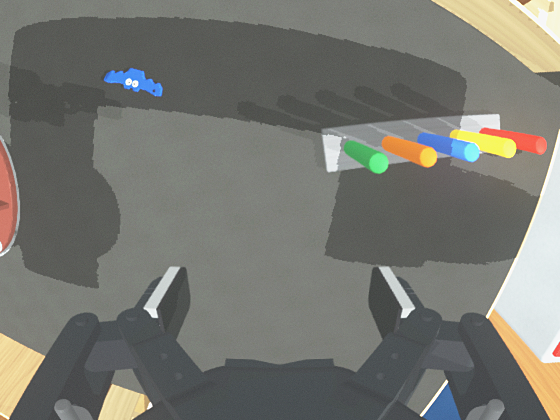

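```bash
cat > h.py <<'E'
from workcell import robot, cams
import numpy as np, cv2
from scipy.spatial.transform import Rotation as R
def cap(n,save=None):
    c=cams.capture(n); 
    if save: cv2.imwrite(f"pics/{save}.png",c["image"][:,:,::-1])
    c["n"]=n; return c
def ray(c,u,v):
    x=(u-c["cx"])/c["fx"]; y=(v-c["cy"])/c["fy"]
    if c["n"]=="wrist":
        r=np.hypot(x,y); s=np.sin(r)/r if r>1e-9 else 1
        d=np.array([x*s,y*s,np.cos(r)])
    else: d=np.array([x,y,1.])
    d=d*[1,-1,-1]; T=np.asarray(c["cam_to_world"])
    d=T[:3,:3]@d; return T[:3,3],d/np.linalg.norm(d)
def onz(c,u,v,z):
    o,d=ray(c,u,v); return o+d*(z-o[2])/d[2]
def tri(*obs):
    A=np.zeros((3,3));b=np.zeros(3);L=[]
    for c,u,v in obs:
        o,d=ray(c,u,v);P=np.eye(3)-np.outer(d,d);A+=P;b+=P@o;L.append((o,P))
    p=np.linalg.solve(A,b); return p,max(np.linalg.norm(P@(p-o)) for o,P in L)
def proj(c,p):
    T=np.asarray(c["cam_to_world"]); q=T[:3,:3].T@(np.asarray(p)-T[:3,3]); q=q*[1,-1,-1]
    if c["n"]=="wrist":
        r=np.hypot(q[0],q[1]); th=np.arctan2(r,q[2]); return np.array([c["cx"]+c["fx"]*th*q[0]/r,c["cy"]+c["fy"]*th*q[1]/r])
    return np.array([c["cx"]+c["fx"]*q[0]/q[2],c["cy"]+c["fy"]*q[1]/q[2]])
def crop(c,u0,v0,u1,v1,k,save):
    im=c["image"][v0:v1,u0:u1,::-1]; cv2.imwrite(f"pics/{save}.png",cv2.resize(im,None,fx=k,fy=k,interpolation=cv2.INTER_CUBIC))
def blobs(c,lo,hi,minA=8,roi=None):
    h=cv2.cvtColor(c["image"],cv2.COLOR_RGB2HSV); m=cv2.inRange(h,np.array(lo),np.array(hi))
    if roi: k=np.zeros_like(m);k[roi[1]:roi[3],roi[0]:roi[2]]=255;m&=k
    n,l,s,ce=cv2.connectedComponentsWithStats(m)
    return [(ce[i].round(1).tolist(),s[i].tolist()) for i in range(1,n) if s[i][4]>=minA],m
def pose():
    o=robot.get_obs(); return o["position"],R.from_rotvec(o["ee_rot"]).as_matrix(),o
def go(p,yaw=None):
    """print shift (cm) in tool axes to put TCP at p; yaw: world direction (deg) of tool x, mod 180; turn first"""
    P,M,o=pose(); cur=np.degrees(np.arctan2(M[1,0],M[0,0])); 
    turn=0
    if yaw is not None:
        # tool z down: turn about tool z by +a decreases world yaw
        turn=((cur-yaw+90)%180)-90
    M2=M@R.from_euler('z',turn,degrees=True).as_matrix()
    d=np.asarray(p)-P
    print("TCP",P.round(4),"yaw",round(cur,1),"j6",o["joints"][5].round(2),"turn",round(turn,1),"shift-before-turn cm",(M.T@d*100).round(2),"shift-after-turn cm",(M2.T@d*100).round(2))
E
python3 - <<'E'
from h import *
s=cap("scene");d=cap("side")
crop(s,310,170,490,310,4,"s_case"); crop(d,120,220,270,390,3.5,"d_case"); crop(s,100,180,320,320,3.6,"s_left"); crop(d,180,120,345,275,3.8,"d_left")
E
```

```text
(no output)
```

View pics/s_case.png

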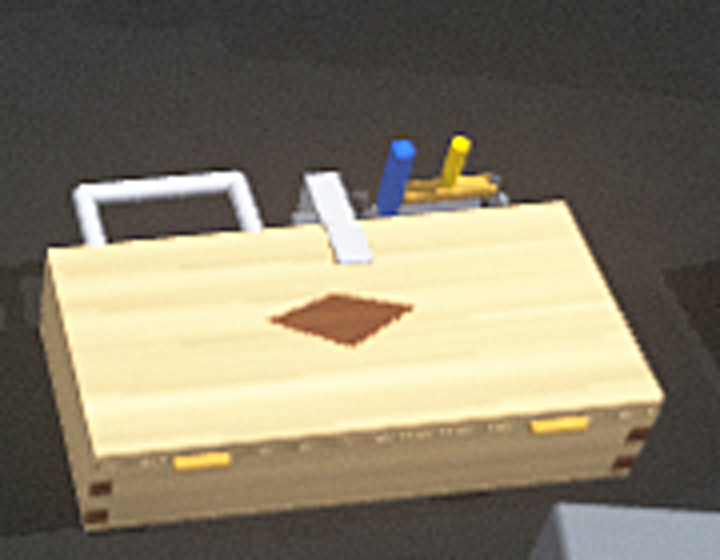

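View pics/d_case.png

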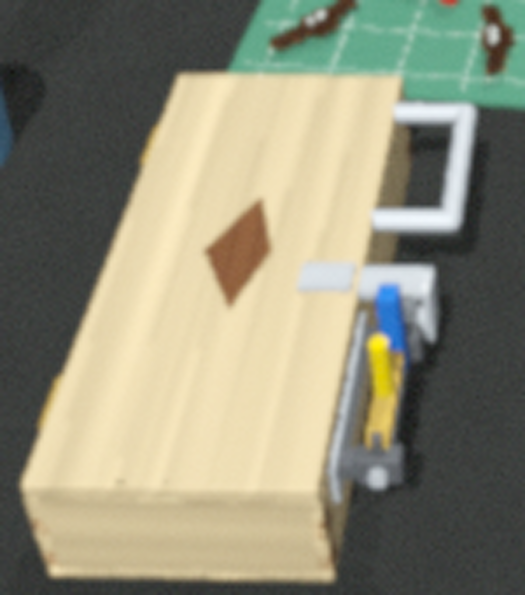

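View pics/s_left.png

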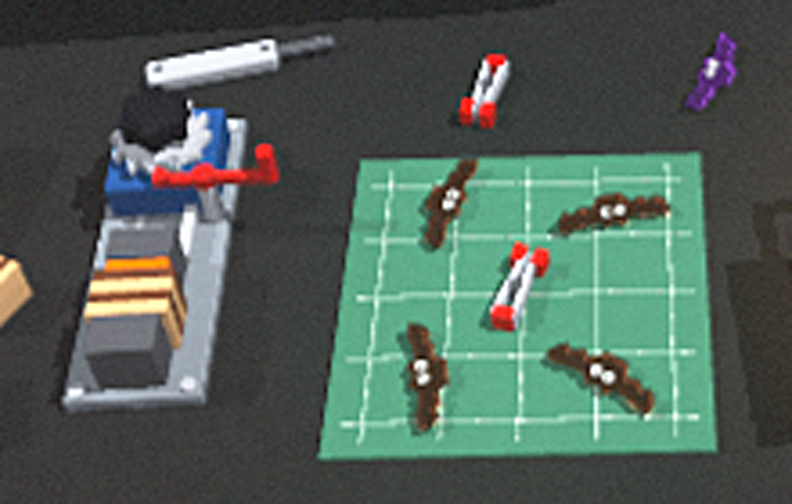

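View pics/d_left.png

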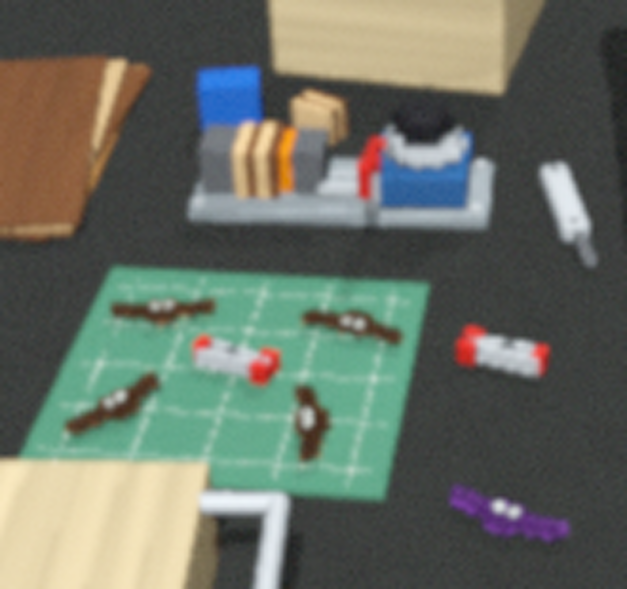

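```bash
python3 - <<'E'
from h import *
s=cap("scene");d=cap("side")
P=[]
for a,b in [((322,232.5),(234.9,241.4)),((451.2,220),(214.3,360.6)),((475.5,269.5),(126.3,359.1)),((334.2,284.5),(171.4,240.9))]:
    p,e=tri((s,*a),(d,*b)); P.append(p); print(p.round(4),round(e,4), onz(s,*a,.074).round(4),onz(d,*b,.074).round(4))
P=np.array(P); print("c",P.mean(0), "yaw",np.degrees(np.arctan2(*(-(P[1]-P[0])[:2]*[1,-1]))), np.degrees(np.arctan2(*(-(P[2]-P[3])[:2]*[1,-1]))),np.linalg.norm(P[1]-P[0]),np.linalg.norm(P[2]-P[1]))
for nm,a,b in [("knobtop",(410.5,207),(230.9,303.4)),("pegtop",(425,205.75),(228.3,317.7)),("handleA",(330.2,217.3),(254.3,251)),("handleB",(369.5,215),(250.0,281.5))]:
    print(nm,*[x.round(4) for x in tri((s,*a),(d,*b))], proj(s,tri((s,*a),(d,*b))[0]))
# clamp peg top red: s_left (265,152)/3.6+(100,180)
print("pawl peg",tri((s,100+265/3.6,180+150/3.6),(d,180+378/3.8,120+142/3.8)))
E
```

```text
[0.53   0.0838 0.071 ] 0.0022 [0.5349 0.0846 0.074 ] [0.5279 0.0848 0.074 ]
[0.495  0.3998 0.0692] 0.004 [0.503  0.3996 0.074 ] [0.4911 0.3997 0.074 ]
[0.6459 0.4129 0.0699] 0.0014 [0.6499 0.4117 0.074 ] [0.6428 0.4146 0.074 ]
[0.6775 0.0977 0.0707] 0.0028 [0.6822 0.0988 0.074 ] [0.6743 0.0986 0.074 ]
c [0.58707447 0.24855128 0.07018485] yaw 6.318879593143749 5.7272492802546795 0.31799043725495874 0.1514275065120136
knobtop [0.4845 0.2985 0.1045] 0.0014 [410.07422618 206.57180874]
pegtop [0.4814 0.3333 0.1052] 0.002 [424.37084479 205.14877189]
handleA [0.4797 0.1086 0.0685] 0.0017 [329.78010242 216.76502919]
handleB [0.4717 0.2053 0.0679] 0.0039 [368.46514555 213.80986844]
pawl peg (array([ 0.48522664, -0.28030184,  0.08303243]), np.float64(0.01169247598013632))
```

```bash
python3 - <<'E'
from h import *
go([0.44,0.30,0.28],6)
P,M,o=pose(); print(M.round(3)); c=cams.capture("wrist"); T=c["cam_to_world"]; print("cam in tool",(M.T@(T[:3,3]-P)).round(4), (M.T@-T[:3,2]).round(3))
E
```

```text
TCP [ 0.1287 -0.5089  0.2051] yaw -75.8 j6 1.43 turn -81.8 shift-before-turn cm [-70.79 -50.01  -7.47] shift-after-turn cm [ 39.41 -77.19  -7.47]
[[ 0.245 -0.969 -0.   ]
 [-0.969 -0.245  0.   ]
 [-0.    -0.    -1.   ]]
cam in tool [-0.0002 -0.0762 -0.1701] [-0.     0.3    0.954]
```

```bash
python3 -m handwheel '[[[0,0,-0.7],-8.2],[[0,0,-0.7],-8.2],[[0,0,-0.7],-8.2],[[0,0,-0.7],-8.2],[[0,0,-0.7],-8.2],[[0,0,-0.7],-8.2],[[0,0,-0.7],-8.2],[[0,0,-0.7],-8.2],[[0,0,-0.7],-8.2],[[0,0,-0.7],-8.2]]'
python3 -m handwheel '[[[1.97,-3.86,0],0],[[1.97,-3.86,0],0],[[1.97,-3.86,0],0],[[1.97,-3.86,0],0],[[1.97,-3.86,0],0],[[1.97,-3.86,0],0],[[1.97,-3.86,0],0],[[1.97,-3.86,0],0],[[1.97,-3.86,0],0],[[1.97,-3.86,0],0]]' 4.5
python3 - <<'E'
from h import *
c=cap("wrist","w1"); go([0.44,0.30,0.28],6)
E
```

```text
t: 1.4
position: [0.1288, -0.5089, 0.2755]
ee_rot: [-3.136, -0.179, 0.0]
ft_force: [-0.9, -0.6, -1.3]
width: 0.0854
t: 2.4
position: [0.2832, -0.1024, 0.2755]
ee_rot: [3.136, 0.169, 0.002]
ft_force: [-0.1, -0.0, 0.1]
width: 0.0449
TCP [ 0.2845 -0.0965  0.2755] yaw 6.5 j6 0.88 turn 0.5 shift-before-turn cm [ 19.95 -37.63  -0.33] shift-after-turn cm [ 19.61 -37.81  -0.33]
```

View pics/w1.png

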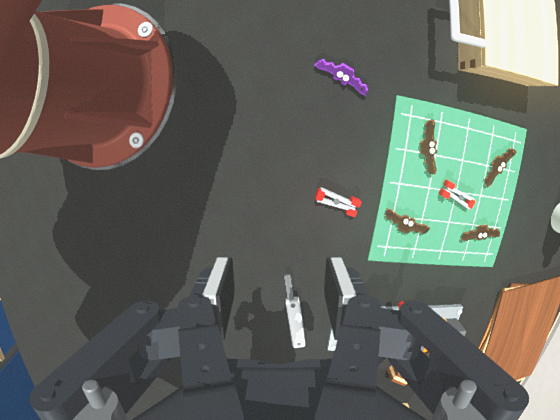

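```bash

python3 -m handwheel '[[[1.9,-3.7,0],0],[[1.9,-3.7,0],0],[[1.9,-3.7,0],0],[[1.9,-3.7,0],0],[[1.9,-3.7,0],0],[[1.9,-3.7,0],0],[[1.9,-3.7,0],0],[[1.9,-3.7,0],0],[[1.9,-3.7,0],0],[[1.9,-3.7,0],0]]' 4.5
python3 - <<'E'
from h import *
c=cap("wrist","w2"); go([0.44,0.30,0.28],6)
E
```

```text
t: 3.45
position: [0.4322, 0.2863, 0.2752]
ee_rot: [-3.137, -0.171, -0.001]
ft_force: [1.3, -0.3, 0.7]
width: 0.0451
TCP [0.4341 0.2907 0.2743] yaw 6.3 j6 1.91 turn 0.3 shift-before-turn cm [ 0.69 -0.86 -0.57] shift-after-turn cm [ 0.69 -0.86 -0.57]
```

View pics/w2.png

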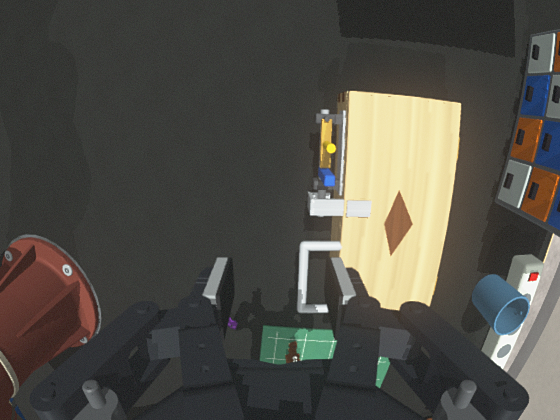

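```bash
python3 - <<'E'
from h import *
c=cap("wrist"); s=cap("scene"); d=cap("side")
crop(c,280,80,480,320,2.5,"w2c")
for nm,lo,hi in [("yel",(24,150,120),(34,255,255)),("blu",(105,150,80),(125,255,255))]:
    b,m=blobs(c,lo,hi,8,(290,80,360,230)); print(nm,b)
# peg top z from three views
print(tri((s,425,205.75),(d,228.3,317.7),(c,331,148)))
print(tri((s,410.5,207),(d,230.9,303.4),(c,327,173)))
print(onz(c,331,148,.108),onz(c,327,173,.108))
E
```

```text
yel [([327.0, 151.1], [321, 146, 12, 12, 97])]
blu [([323.0, 175.7], [319, 173, 9, 6, 29]), ([326.8, 184.4], [322, 180, 11, 10, 105])]
(array([0.48223063, 0.33439317, 0.1058177 ]), np.float64(0.003125758518197757))
(array([0.48360536, 0.30261732, 0.10435643]), np.float64(0.006027434880711678))
[0.48335494 0.3363039  0.108     ] [0.48285415 0.30935199 0.108     ]
```

View pics/w2c.png

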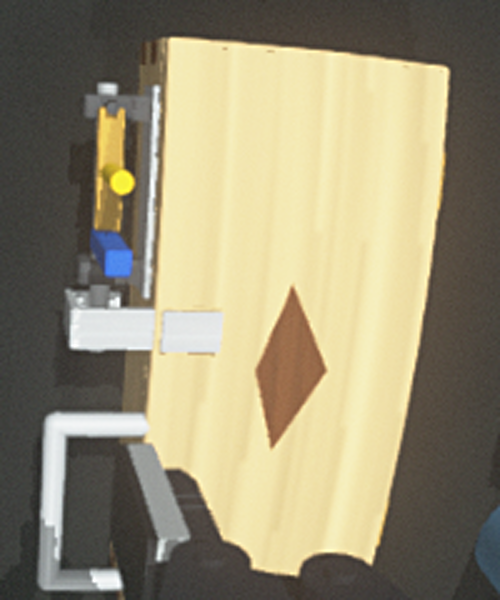

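```bash
python3 - <<'E'
from h import *
c=cap("wrist","w3"); s=cap("scene"); d=cap("side")
b,m=blobs(c,(24,150,200),(34,255,255),8,(290,80,360,230)); print(b)
b,m=blobs(c,(105,150,150),(125,255,255),8,(290,80,360,230)); print(b)
def show(n,*o):
    p,e=tri(*o); print(n,p.round(4),round(e,4))
show("peg",(s,425,205.75),(d,228.3,317.7),(c,328.8,152.6)); show("knob",(s,410.5,207),(d,230.9,303.4),(c,327,184.4))
print(onz(c,328.8,152.6,.108),onz(c,327,184.4,.108))
print("lid corner", onz(c,348,95.2,.074),onz(c,459.6,106.4,.074))
crop(c,300,130,360,210,8,"w3c")
go([0.44,0.3,0.28],6)
E
```

```text
[([331.6, 146.2], [327, 140, 10, 12, 73])]
[([329.4, 177.3], [322, 168, 14, 17, 140])]
peg [0.4811 0.3297 0.1045] 0.0056
knob [0.4841 0.2951 0.1042] 0.0055
[0.47901798 0.32466861 0.108     ] [0.48196892 0.29052874 0.108     ]
lid corner [0.49808527 0.38996757 0.074     ] [0.64384881 0.40483806 0.074     ]
TCP [0.4316 0.2835 0.2754] yaw 6.2 j6 1.9 turn 0.2 shift-before-turn cm [ 1.01 -1.55 -0.46] shift-after-turn cm [ 1.   -1.55 -0.46]
```

View pics/w3c.png

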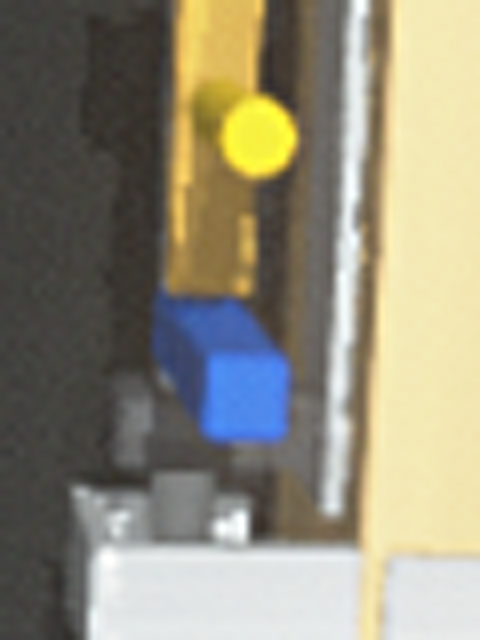

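```bash
cat >> h.py <<'E'
def topmask(c,lo,hi,roi):
    b,m=blobs(c,lo,hi,8,roi); return b
E
python3 - <<'E'
from h import *
s=cap("scene"); d=cap("side")
for i in range(3):
    c=cap("wrist","w4_%d"%i); P,M,o=pose()
    crop(c,300,130,360,210,8,"w4c_%d"%i)
    print(P.round(4),c["cam_to_world"][:3,3].round(4))
    h=cv2.cvtColor(c["image"],cv2.COLOR_RGB2HSV)
    y=blobs(c,(24,200,225),(34,255,255),8,(290,80,360,230))[0]; b=blobs(c,(105,150,195),(125,255,255),8,(290,80,360,230))[0]
    print(y,b)
    u,v=y[0][0];print(onz(c,u,v,.108), tri((s,425,205.75),(d,228.3,317.7),(c,u,v)))
    u,v=b[0][0];print(onz(c,u,v,.108), tri((s,410.5,207),(d,230.9,303.4),(c,u,v)))
E
```

```text
[0.4319 0.2836 0.2756] [0.4229 0.3599 0.4457]
[] [([329.6, 177.6], [325, 173, 11, 10, 99])]Traceback (most recent call last):
  File "<stdin>", line 10, in <module>
IndexError: list index out of range
```

```bash

python3 - <<'E'
from h import *
s=cap("scene"); d=cap("side")
for i in range(2):
    c=cap("wrist","w4_%d"%i); P,M,o=pose()
    print(P.round(4),c["cam_to_world"][:3,3].round(4))
    y=blobs(c,(22,180,205),(36,255,255),8,(290,80,360,230))[0]; b=blobs(c,(105,150,195),(125,255,255),8,(290,80,360,230))[0]
    print(y,b)
    for (u,v),A,B in ((y[0][0],(425,205.75),(228.3,317.7)),(b[0][0],(410.5,207),(230.9,303.4))):
        print(onz(c,u,v,.108), tri((s,*A),(d,*B),(c,u,v)))
E
```

```text
[0.432  0.284  0.2755] [0.423  0.3603 0.4456]
[([330.8, 145.3], [327, 139, 9, 12, 78])] [([329.5, 178.0], [325, 173, 10, 11, 105])]
[0.48091189 0.331601   0.108     ] (array([0.48147981, 0.33252939, 0.10508477]), np.float64(0.002548499565049226))
[0.48440267 0.29666912 0.108     ] (array([0.48482767, 0.29749463, 0.10459309]), np.float64(0.00202596363731294))
[0.4319 0.2841 0.2755] [0.423  0.3604 0.4456]
[([330.8, 145.4], [326, 139, 10, 12, 76])] [([329.5, 178.0], [325, 173, 10, 11, 106])]
[0.4809002  0.33162376 0.108     ] (array([0.48147394, 0.33253871, 0.10508384]), np.float64(0.0025440483142892298))
[0.48438208 0.29680405 0.108     ] (array([0.48481325, 0.29754851, 0.10458864]), np.float64(0.0019861556589646713))
```

```bash
python3 - <<'E'
from h import *
go([0.481,0.332,0.085],6)
E
```

```text
TCP [0.4319 0.2841 0.2755] yaw 6.2 j6 1.9 turn 0.2 shift-before-turn cm [ 5.38 -4.23 19.05] shift-after-turn cm [ 5.37 -4.25 19.05]
```

```bash

python3 -m handwheel '[[[1.35,-1.06,0],0],[[1.35,-1.06,0],0],[[1.35,-1.06,1],0],[[1.33,-1.07,2],0],[[0,0,3],0],[[0,0,3],0],[[0,0,3],0],[[0,0,2],0],[[0,0,0],0],[[0,0,0],0]]' 4
python3 - <<'E'
from h import *
c=cap("wrist","w5");go([0.481,0.332,0.085],6)
E
```

```text
t: 5.15
position: [0.4809, 0.3324, 0.1357]
ee_rot: [3.137, 0.17, -0.0]
ft_force: [-0.5, -1.0, 0.6]
width: 0.04
TCP [0.4815 0.3327 0.1364] yaw 6.2 j6 1.94 turn 0.2 shift-before-turn cm [-0.06  0.07  5.14] shift-after-turn cm [-0.06  0.07  5.14]
```

View pics/w5.png

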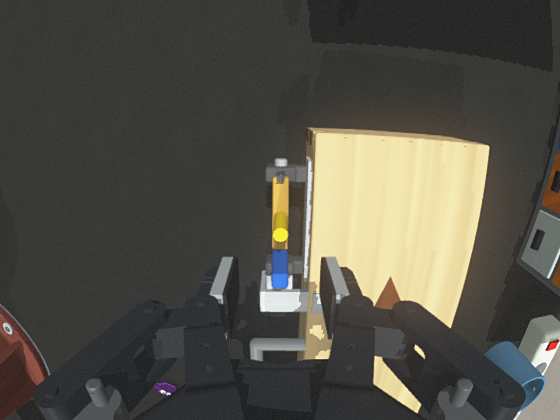

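```bash

python3 -m handwheel '[[[0,0,1],0],[[0,0,1],0],[[0,0,1],0],[[0,0,1],0],[[0,0,1],0],[[0,0,0],0],[[0,0,0],0],[[0,0,0],0],[[0,0,0],0],[[0,0,0],0]]' 4
python3 - <<'E'
from h import *
c=cap("wrist","w6");go([0.481,0.332,0.085],6); crop(c,180,150,380,350,3,"w6c")
E
```

```text
t: 6.2
position: [0.4811, 0.3326, 0.0856]
ee_rot: [-3.137, -0.17, -0.001]
ft_force: [0.2, 0.2, 1.2]
width: 0.04
TCP [0.481  0.3326 0.0855] yaw 6.2 j6 1.94 turn 0.2 shift-before-turn cm [-0.01  0.06  0.05] shift-after-turn cm [-0.01  0.06  0.05]
```

View pics/w6c.png

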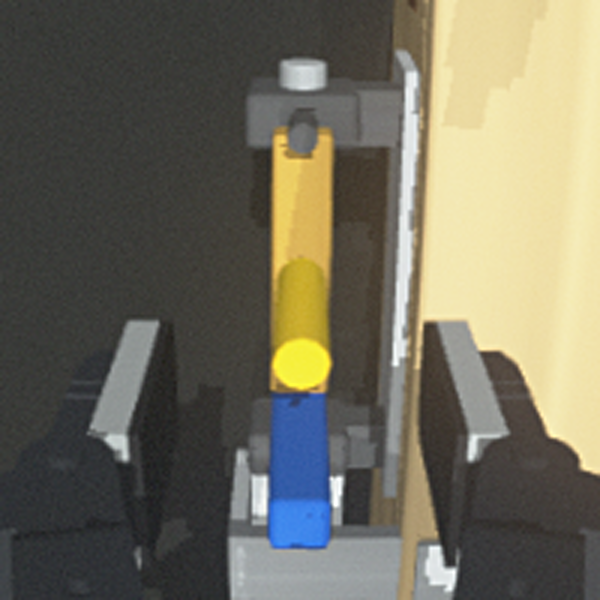

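```bash

python3 -m handwheel '[[[0,0,0],0],[[0,0,0],0],[[0,0,0],0],[[0,0,0],0],[[0,0,0],0],[[0,0,0],0],[[0,0,0],0],[[0,0,0],0],[[0,0,0],0],[[0,0,0],0]]' 0 20
python3 - <<'E'
from h import *
c=cap("wrist","w7");go([0.481,0.332,0.085],6); crop(c,180,150,380,350,3,"w7c")
# arc rows about pivot in case frame, 10 rows of .15 rad, tool x=case x, tool y=-case y
r=3.0
for i in range(10):
    a,b=.15*i,.15*(i+1)
    # peg = pivot + r*(-sin a, -cos a)
    print(round(-r*(np.sin(b)-np.sin(a)),2), round(r*(np.cos(b)-np.cos(a)),2))
E
```

```text
t: 7.25
position: [0.4808, 0.3324, 0.0852]
ee_rot: [3.137, 0.17, -0.0]
ft_force: [-0.1, 0.4, -1.1]
width: 0.0001
TCP [0.4808 0.3325 0.0852] yaw 6.2 j6 1.94 turn 0.2 shift-before-turn cm [0.02 0.05 0.02] shift-after-turn cm [0.02 0.05 0.02]
-0.45 -0.03
-0.44 -0.1
-0.42 -0.16
-0.39 -0.23
-0.35 -0.28
-0.31 -0.33
-0.25 -0.37
-0.19 -0.41
-0.13 -0.43
-0.07 -0.44
```

View pics/w7c.png

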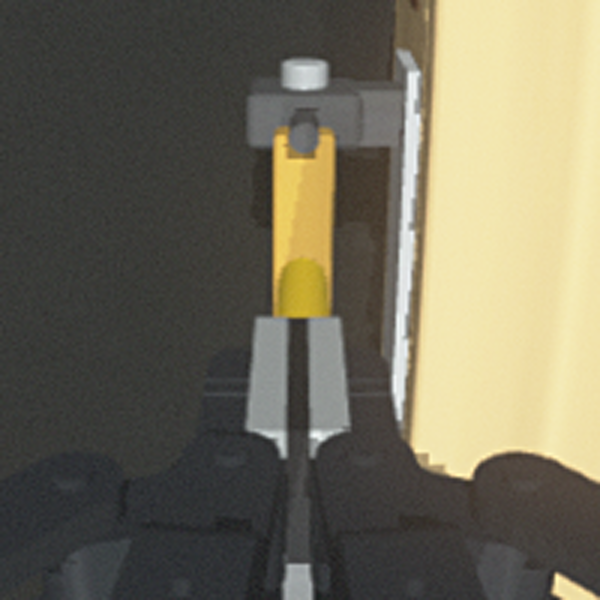

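```bash

python3 - <<'E'
from h import *
c=cap("wrist"); P,M,o=pose()
f=lambda p:((proj(c,p)-[180,150])*3).round(0)
print("peg top exp",f([.481,.332,.108]),"tcp",f(P),"tip +y edge",f(P+M@[0,-.011,0]),"pad at pinch +y edge",f(P+M@[0,-.011,-.0187]), "pivot",f([.4777,.3616,.066]),"pegbase",f([.481,.332,.07]),"knobtop",f([.4845,.297,.108]))
E
```

```text
peg top exp [301. 356.] tcp [300. 299.] tip +y edge [300. 245.] pad at pinch +y edge [300. 285.] pivot [300. 125.] pegbase [300. 270.] knobtop [299. 521.]
```

```bash

python3 - <<'E'
from h import *
P,M,o=pose()
for n,r in (("scene",(370,120,480,240)),("side",(170,180,310,380))):
    c=cap(n); im=c["image"].copy()
    crop(c,*r,4 if n=="scene" else 3,n+"8"); print(n,[( (proj(c,P+M@[0,0,-z])-r[:2])*(4 if n=="scene" else 3)).round(0).tolist() for z in (0,.0187,.05,.1)])
E
```

```text
scene [[209.0, 363.0], [215.0, 341.0], [227.0, 305.0], [246.0, 242.0]]
side [[177.0, 437.0], [174.0, 416.0], [169.0, 379.0], [160.0, 318.0]]
```

View pics/scene8.png

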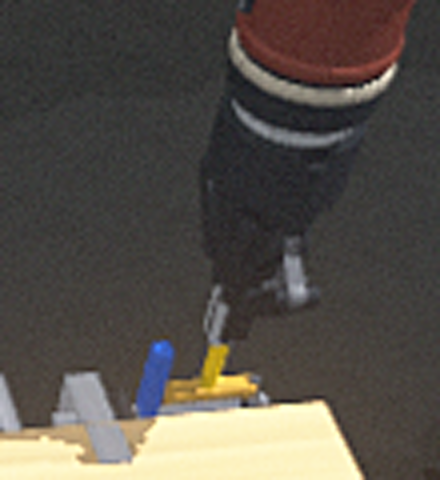

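View pics/side8.png

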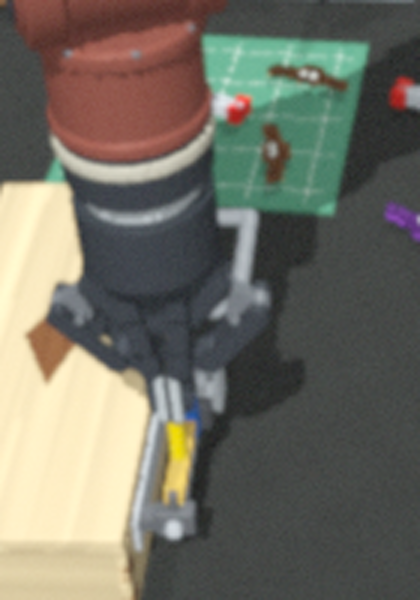

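```bash

python3 -m handwheel '[[[0,0,0],0],[[0,0,0],0],[[0,0,0],0],[[0,0,0],0],[[0,0,0],0],[[0,0,0.5],0],[[0,0,0.5],0],[[0,0,0.5],0],[[0,0,0.5],0],[[0,0,0],0]]' 4 20
python3 - <<'E'
from h import *
go([0.481,0.332,0.085],6)
for n,r in (("scene",(370,120,480,240)),("side",(170,180,310,380))):
    c=cap(n);  crop(c,*r,4 if n=="scene" else 3,n+"9")
c=cap("wrist");crop(c,180,150,380,350,3,"w9c")
E
```

```text
t: 8.45
position: [0.4802, 0.3321, 0.0643]
ee_rot: [3.136, 0.17, -0.002]
ft_force: [-0.6, -0.6, -0.6]
width: 0.0404
TCP [0.4802 0.3321 0.0643] yaw 6.2 j6 1.94 turn 0.2 shift-before-turn cm [ 0.07  0.02 -2.08] shift-after-turn cm [ 0.07  0.02 -2.08]
```

View pics/scene9.png

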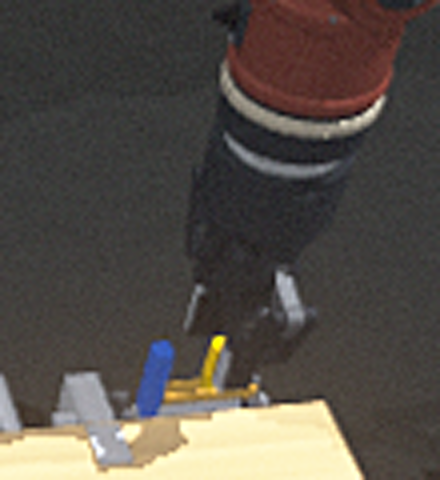

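View pics/side9.png

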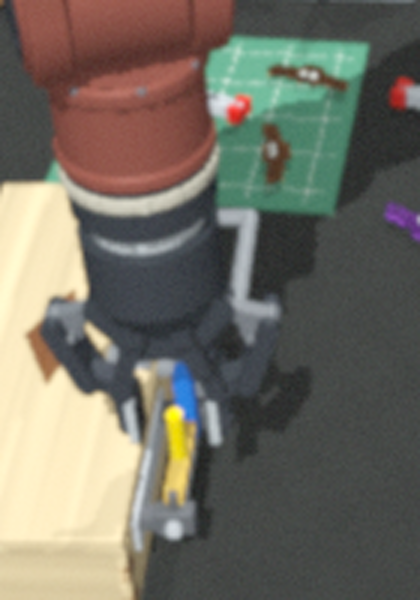

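View pics/w9c.png

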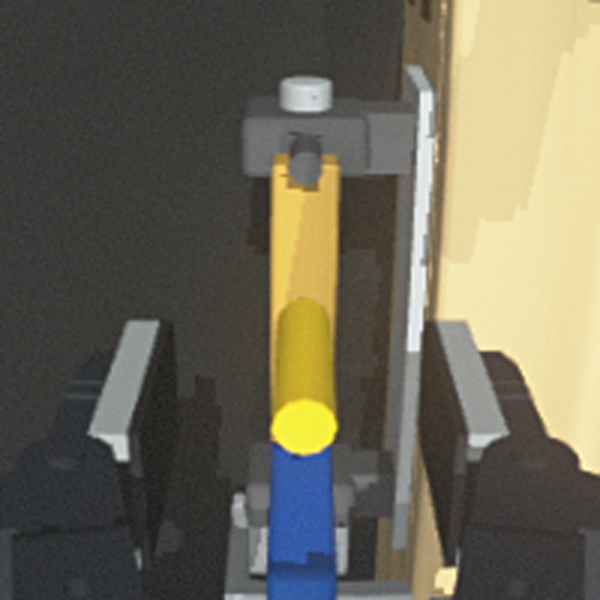

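```bash

python3 -m handwheel '[[[0,0,0],0],[[0,0,0],0],[[0,0,0],0],[[0,0,0],0],[[0,0,0],0],[[0,0,0],0],[[0,0,0],0],[[0,0,0],0],[[0,0,0],0],[[0,0,0],0]]' 0 20
python3 - <<'E'
from h import *
c=cap("wrist");crop(c,180,150,380,350,3,"w10c")
E
```

```text
t: 9.6
position: [0.481, 0.3325, 0.0654]
ee_rot: [-3.137, -0.17, -0.001]
ft_force: [0.5, -1.5, 4.7]
width: 0.009
```

View pics/w10c.png

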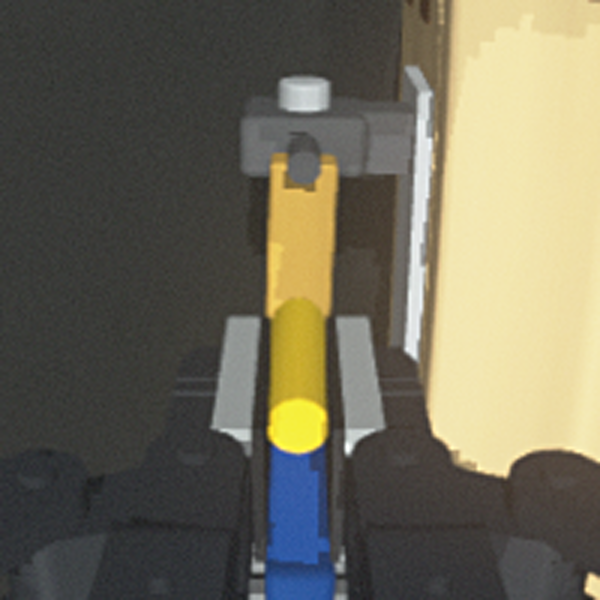

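```bash

python3 -m handwheel '[[[-0.45,-0.03,-0.2],0],[[-0.44,-0.1,0],0],[[-0.42,-0.16,0],0],[[-0.39,-0.23,0],0],[[-0.35,-0.28,0],0],[[-0.31,-0.33,0],0],[[-0.25,-0.37,0],0],[[-0.19,-0.41,0],0],[[-0.13,-0.42,0],0],[[-0.05,-0.35,0],0]]' 0 20
python3 - <<'E'
from h import *
go([0.481,0.332,0.065],6)
c=cap("wrist","w11")
E
```

```text
t: 10.65
position: [0.4493, 0.3551, 0.0673]
ee_rot: [3.134, 0.169, 0.004]
ft_force: [11.1, -14.2, -11.0]
width: 0.009
TCP [0.4493 0.3551 0.0673] yaw 6.2 j6 2.01 turn 0.2 shift-before-turn cm [2.9  2.64 0.25] shift-after-turn cm [2.91 2.63 0.25]
```

View pics/w11.png

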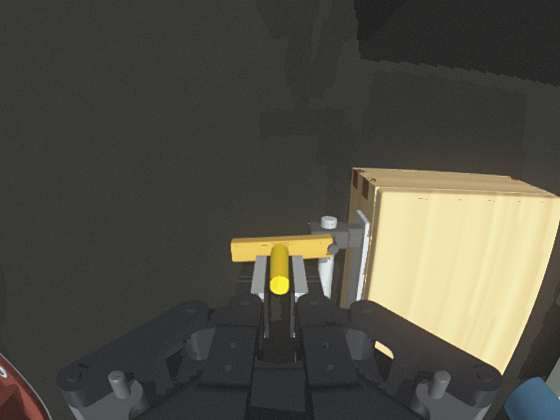

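```bash

python3 -m handwheel '[[[0,0,0],0],[[0,0,0],0],[[0,0,0],0],[[0,0,-1],0],[[0,0,-2],0],[[0,0,-2],0],[[0,0,-1.5],0],[[0,0,0],0],[[0,0,0],0],[[0,0,0],0]]' 2.4 20
python3 - <<'E'
from h import *
go([0.4835,0.297,0.068],6)
c=cap("wrist","w12")
E
```

```text
t: 11.7
position: [0.4477, 0.3556, 0.1315]
ee_rot: [3.136, 0.17, -0.002]
ft_force: [0.3, 0.2, 0.3]
width: 0.0239
TCP [0.4477 0.3556 0.1315] yaw 6.2 j6 2.01 turn 0.2 shift-before-turn cm [2.93 6.21 6.35] shift-after-turn cm [2.95 6.2  6.35]
```

View pics/w12.png

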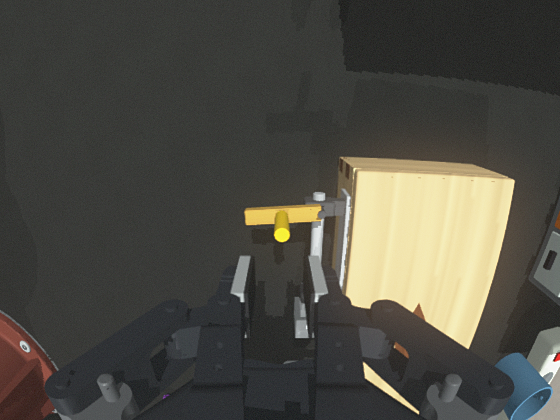

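```bash

python3 -m handwheel '[[[0.73,1.55,0],0],[[0.73,1.55,0],0],[[0.73,1.55,0],0],[[0.74,1.55,0],0],[[0,0,0],0],[[0,0,0],0],[[0,0,0],0],[[0,0,0],0],[[0,0,0],0],[[0,0,0],0]]' 2.4 20
python3 - <<'E'
from h import *
go([0.4835,0.297,0.068],6)
c=cap("wrist");crop(c,180,150,380,350,3,"w13c")
print([((proj(c,[.4845,.297,z])-[180,150])*3).round(0) for z in (.108,.07)])
E
```

```text
t: 12.75
position: [0.4839, 0.2977, 0.1322]
ee_rot: [-3.137, -0.171, -0.0]
ft_force: [-0.9, -0.4, 0.5]
width: 0.0238
TCP [0.4839 0.2977 0.1322] yaw 6.2 j6 1.88 turn 0.2 shift-before-turn cm [-0.05  0.07  6.42] shift-after-turn cm [-0.05  0.07  6.42]
[array([302., 256.]), array([301., 199.])]
```

View pics/w13c.png

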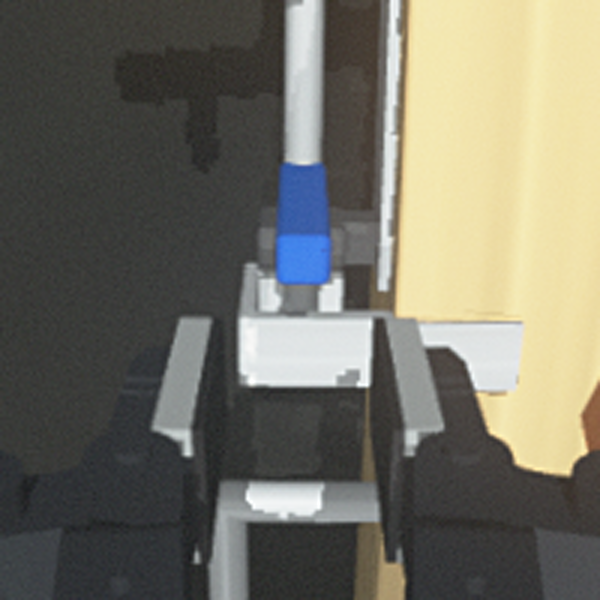

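```bash

python3 -m handwheel '[[[0,0,1.3],0],[[0,0,1.3],0],[[0,0,1.3],0],[[0,0,1.3],0],[[0,0,0.8],0],[[0,0,0.4],0],[[0,0,0],0],[[0,0,0],0],[[0,0,0],0],[[0,0,0],0]]' 2.4 20
python3 -m handwheel '[[[0,0,0],0],[[0,0,0],0],[[0,0,0],0],[[0,0,0],0],[[0,0,0],0],[[0,0,0],0],[[0,0,0],0],[[0,0,0],0],[[0,0,0],0],[[0,0,0],0]]' 0 40
python3 - <<'E'
from h import *
go([0.4835,0.297,0.068],6)
c=cap("wrist");crop(c,180,150,380,350,3,"w14c")
E
```

```text
t: 13.8
position: [0.4844, 0.2976, 0.0687]
ee_rot: [-3.137, -0.17, -0.001]
ft_force: [0.8, 0.3, 0.0]
width: 0.0241
t: 14.8
position: [0.4849, 0.2976, 0.0687]
ee_rot: [-3.137, -0.17, -0.002]
ft_force: [5.8, -0.3, 6.5]
width: 0.0108
TCP [0.4849 0.2976 0.0687] yaw 6.2 j6 1.88 turn 0.2 shift-before-turn cm [-0.15  0.04  0.07] shift-after-turn cm [-0.15  0.04  0.07]
```

View pics/w14c.png

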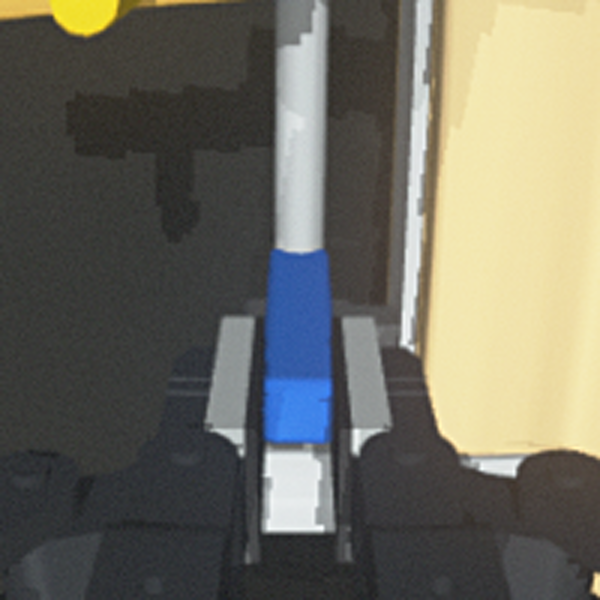

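```bash

python3 -m handwheel '[[[0,-0.4,0],0],[[0,-0.5,0],0],[[0,-0.5,0],0],[[0,-0.5,0],0],[[0,-0.5,0],0],[[0,-0.5,0],0],[[0,-0.4,0],0],[[0,0,0],0],[[0,0,0],0],[[0,0,0],0]]' 0 40
python3 - <<'E'
from h import *
go([0.4835,0.297,0.068],6)
c=cap("wrist","w15")
E
```

```text
t: 15.85
position: [0.4818, 0.3296, 0.0687]
ee_rot: [3.136, 0.169, 0.003]
ft_force: [6.3, -4.6, 6.6]
width: 0.0108
TCP [0.4818 0.3296 0.0687] yaw 6.2 j6 1.94 turn 0.2 shift-before-turn cm [-0.18  3.26  0.07] shift-after-turn cm [-0.17  3.26  0.07]
```

View pics/w15.png

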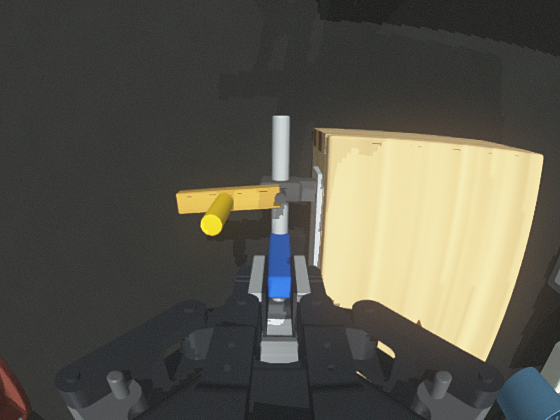

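```bash

python3 -m handwheel '[[[0,0,0],0],[[0,0,0],0],[[0,0,0],0],[[0,0,-2],0],[[0,0,-2.5],0],[[0,0,-2.5],0],[[0,3.4,-1],0],[[0,3.4,0],0],[[0,3.4,0],0],[[0,3.4,0],0]]' 3 40
python3 - <<'E'
from h import *
go([0.4765,0.157,0.12],5.7)
E
```

```text
t: 16.9
position: [0.4945, 0.194, 0.148]
ee_rot: [-3.137, -0.171, 0.001]
ft_force: [1.2, 0.2, 0.9]
width: 0.0301
TCP [0.4945 0.194  0.148 ] yaw 6.2 j6 1.7 turn 0.5 shift-before-turn cm [-2.19  3.48  2.8 ] shift-after-turn cm [-2.16  3.5   2.8 ]
```

```bash

python3 -m handwheel '[[[-0.73,1.16,0],0.5],[[-0.73,1.17,0],0],[[-0.73,1.17,0],0],[[0,0,0],0],[[0,0,0],0],[[0,0,0],0],[[0,0,0],0],[[0,0,0],0],[[0,0,0],0],[[0,0,0],0]]' 3 40
python3 - <<'E'
from h import *
go([0.4765,0.157,0.12],5.7)
s=cap("scene");d=cap("side");c=cap("wrist","w16");crop(s,310,170,490,310,4,"s16")
E
```

```text
t: 17.9
position: [0.477, 0.1581, 0.1482]
ee_rot: [-3.138, -0.156, 0.0]
ft_force: [-0.0, -0.3, -0.8]
width: 0.0298
TCP [0.477  0.1581 0.1482] yaw 5.7 j6 1.65 turn 0.0 shift-before-turn cm [-0.06  0.1   2.82] shift-after-turn cm [-0.06  0.1   2.82]
```

View pics/w16.png

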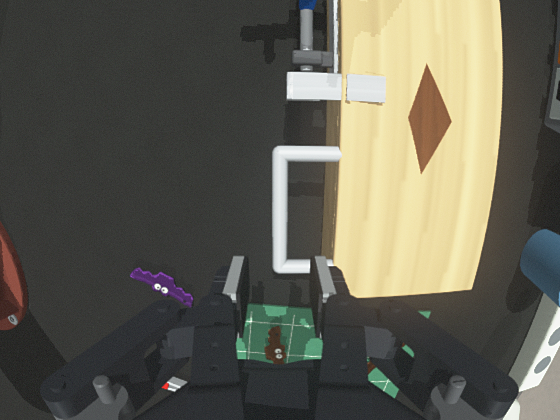

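View pics/s16.png

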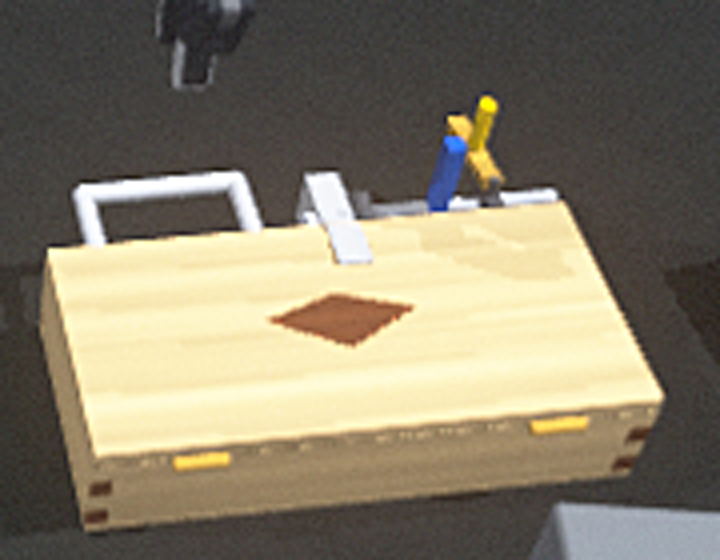

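```bash

python3 - <<'E'
from h import *
c=cap("wrist");s=cap("scene");d=cap("side")
for u,v in ((280,155),(280,266),(280,210)): print(onz(c,u,v,.068).round(4))
print(tri((c,280,155),(s,369.5,215),(d,250,281.5)),tri((c,280,266),(s,330.2,217.3),(d,254.3,251)))
# diamond, lid corner rear? corner low-y high-x at (474,289)
print(onz(c,474,289,.074), onz(c,339,296,.074))
E
```

```text
[0.473 0.201 0.068]
[0.4825 0.1064 0.068 ]
[0.4775 0.1567 0.068 ]
(array([0.47237734, 0.20348381, 0.06789035]), np.float64(0.004790416331053271)) (array([0.48091238, 0.10805994, 0.069259  ]), np.float64(0.002361279044177791))
[0.6805244  0.09493203 0.074     ] [0.5377157  0.08377879 0.074     ]
```

```bash

python3 -m handwheel '[[[0,0.2,2],0],[[0,0,2],0],[[0,0,2],0],[[0,0,2],0],[[0,0,1.5],0],[[0,0,1],0],[[0,0,0.8],0],[[0,0,0],0],[[0,0,0],0],[[0,0,0],0]]' 3 40
python3 - <<'E'
from h import *
go([0.4772,0.155,0.035],5.7)
c=cap("wrist","w17")
d=cap("side");crop(d,170,180,310,320,4,"d17")
E
```

```text
t: 19.2
position: [0.4778, 0.1561, 0.0359]
ee_rot: [-3.138, -0.156, -0.002]
ft_force: [0.1, -0.9, 0.2]
width: 0.0298
TCP [0.4778 0.1561 0.0359] yaw 5.7 j6 1.64 turn -0.0 shift-before-turn cm [-0.07  0.1   0.09] shift-after-turn cm [-0.07  0.1   0.09]
```

View pics/w17.png

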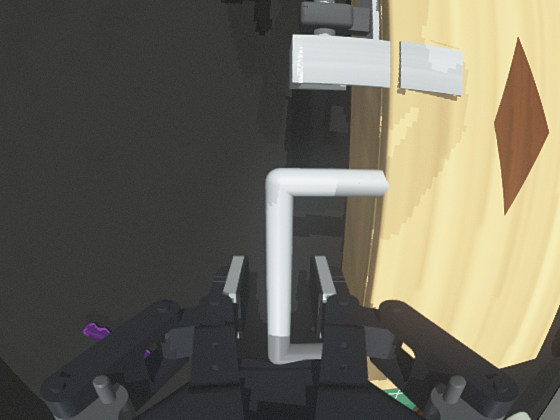

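View pics/d17.png

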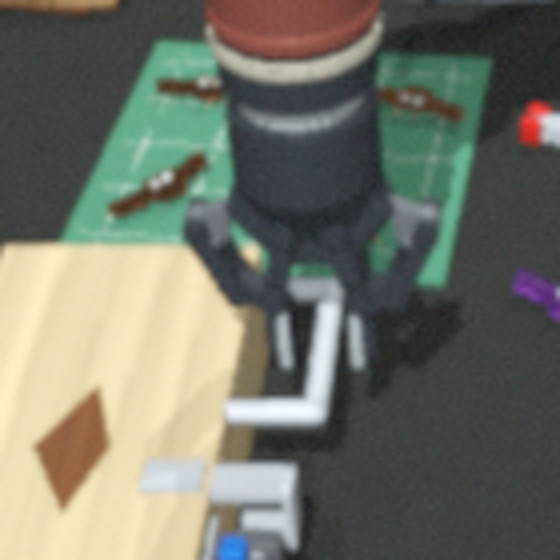

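```bash

python3 -m handwheel '[[[0,0,0],0],[[0,0,0],0],[[0,0,0],0],[[0,0,0],0],[[0,0,0],0],[[0,0,0],0],[[0,0,0],0],[[0,0,0],0],[[0,0,0],0],[[0,0,0],0]]' 0 25
python3 - <<'E'
from h import *
go([0.4772,0.155,0.035],5.7)
r=np.hypot(19.3,.6); a0=np.arctan2(.6,19.3)
N=26; th=np.linspace(0,1.66,N+1)
# pos rel hinge: x=-r cos(a0+th), z=r sin(a0+th); tool z=-z
x=-r*np.cos(a0+th); z=r*np.sin(a0+th)
for i in range(N): print(i,round(x[i+1]-x[i],2), round(-(z[i+1]-z[i]),2))
E
```

```text
t: 20.3
position: [0.4777, 0.156, 0.0355]
ee_rot: [-3.138, -0.156, -0.001]
ft_force: [0.5, -0.3, 4.8]
width: 0.0104
TCP [0.4777 0.156  0.0355] yaw 5.7 j6 1.64 turn -0.0 shift-before-turn cm [-0.06  0.1   0.05] shift-after-turn cm [-0.06  0.1   0.05]
0 0.08 -1.23
1 0.16 -1.22
2 0.23 -1.21
3 0.31 -1.19
4 0.39 -1.17
5 0.46 -1.14
6 0.53 -1.11
7 0.6 -1.08
8 0.67 -1.04
9 0.73 -0.99
10 0.8 -0.94
11 0.85 -0.89
12 0.91 -0.83
13 0.96 -0.77
14 1.01 -0.71
15 1.05 -0.64
16 1.09 -0.58
17 1.12 -0.51
18 1.15 -0.43
19 1.18 -0.36
20 1.2 -0.28
21 1.22 -0.2
22 1.23 -0.13
23 1.23 -0.05
24 1.23 0.03
25 1.23 0.11
```

```bash

python3 -m handwheel '[[[0.08,0,-1.23],0],[[0.16,0,-1.22],0],[[0.23,0,-1.21],0],[[0.31,0,-1.19],0],[[0.39,0,-1.17],0],[[0.46,0,-1.14],0],[[0.53,0,-1.11],0],[[0.6,0,-1.08],0],[[0.67,0,-1.04],0],[[0.73,0,-0.99],0]]' 0 25
python3 - <<'E'
from h import *
c=cap("wrist","w18")
s=cap("scene","s18")
E
```

```text
t: 21.3
position: [0.5154, 0.1596, 0.1482]
ee_rot: [3.137, 0.156, -0.01]
ft_force: [-7.8, -1.6, 1.9]
width: 0.0109
```

View pics/s18.png

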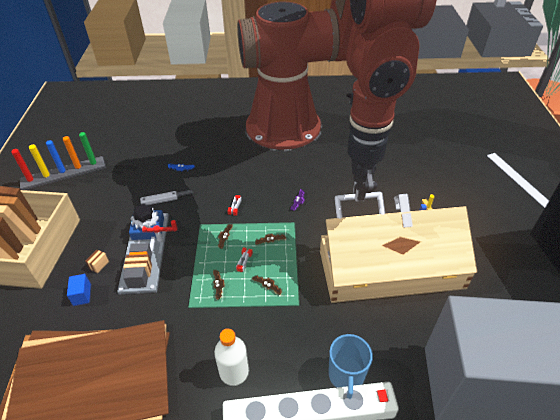

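```bash

python3 -m handwheel '[[[0.8,0,-0.94],0],[[0.85,0,-0.89],0],[[0.91,0,-0.83],0],[[0.96,0,-0.77],0],[[1.01,0,-0.71],0],[[1.05,0,-0.64],0],[[1.09,0,-0.58],0],[[1.12,0,-0.51],0],[[1.15,0,-0.43],0],[[1.18,0,-0.36],0]]' 0 25
python3 - <<'E'
from h import *
c=cap("wrist","w19")
s=cap("scene","s19"); go([0.6692+.0157,.174,.03],5.7)
E
```

```text
t: 22.4
position: [0.6187, 0.1697, 0.2175]
ee_rot: [3.137, 0.156, -0.001]
ft_force: [-6.9, -3.8, 17.2]
width: 0.0107
TCP [0.6205 0.1698 0.2177] yaw 5.7 j6 1.63 turn -0.0 shift-before-turn cm [ 6.4   0.21 18.79] shift-after-turn cm [ 6.4   0.21 18.79]
```

View pics/s19.png

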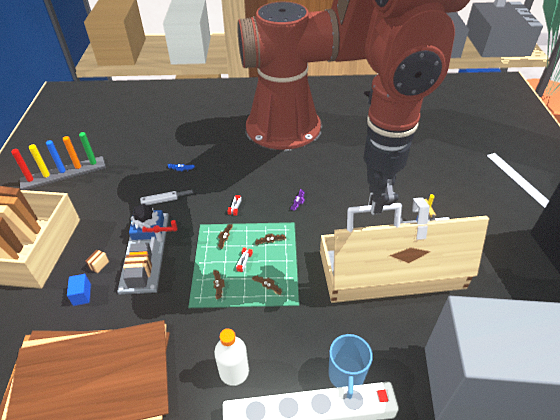

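```bash

python3 -m handwheel '[[[1.2,0,-0.28],0],[[1.22,0,-0.2],0],[[1.23,0,-0.13],0],[[1.23,0,-0.05],0],[[1.23,0,0.03],0],[[0.8,0,0.08],0],[[0,0,0],0],[[0,0,0],0],[[0,0,0],0],[[0,0,0],0]]' 0 25
python3 - <<'E'
from h import *
c=cap("wrist","w20")
s=cap("side","d20"); go([0.6692+.0157,.174,.03],5.7)
E
```

```text
t: 23.5
position: [0.6885, 0.1765, 0.2214]
ee_rot: [3.137, 0.155, 0.001]
ft_force: [1.9, -3.5, 5.8]
width: 0.0109
TCP [0.6884 0.1764 0.2214] yaw 5.7 j6 1.62 turn -0.0 shift-before-turn cm [-0.38  0.19 19.14] shift-after-turn cm [-0.38  0.19 19.14]
```

View pics/d20.png

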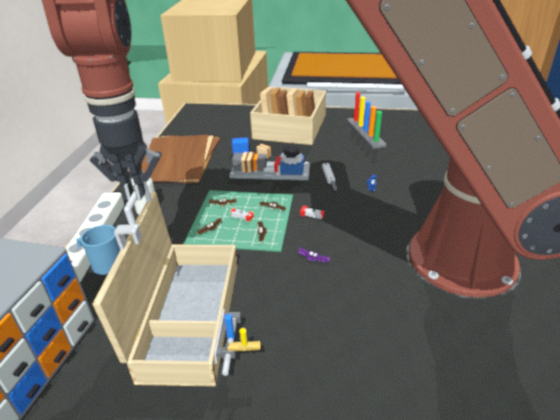

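View pics/w20.png

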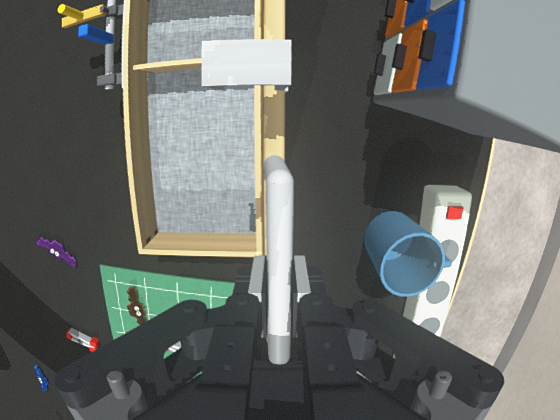

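```bash

python3 -m handwheel '[[[0.2,0,0.02],0],[[0.2,0,0.02],0],[[0.2,0,0.02],0],[[0.2,0,0.02],0],[[0,0,0],0],[[0,0,0],0],[[0,0,0],0],[[0,0,0],0],[[0,0,0],0],[[0,0,0],0]]' 0 25

```

```text
t: 24.6
position: [0.6929, 0.1769, 0.2208]
ee_rot: [3.136, 0.156, -0.008]
ft_force: [-12.4, -5.2, 13.8]
width: 0.0107
```

```bash

python3 -m handwheel '[[[-0.2,0,0],0],[[0,0,0],0],[[0,0,0],0],[[0,0,-1.5],0],[[0,0,-2],0],[[0,0,-3],0],[[-1,2,-2],0],[[-2,3.5,0],0],[[-2,4,0],0],[[-2,4,0],0]]' 3 25
python3 - <<'E'
from h import *
go([.46,-.28,.28],5.7)
E
```

```text
t: 25.6
position: [0.6366, 0.0346, 0.3051]
ee_rot: [3.138, 0.157, 0.0]
ft_force: [0.3, -1.2, -0.5]
width: 0.0299
TCP [0.6366 0.0346 0.3051] yaw 5.7 j6 1.41 turn 0.0 shift-before-turn cm [-20.71  29.54   2.52] shift-after-turn cm [-20.7   29.55   2.52]
```

```bash

python3 -m handwheel '[[[-2.3,3.3,0.3],0],[[-2.3,3.3,0.3],0],[[-2.3,3.3,0.3],0],[[-2.3,3.3,0.3],0],[[-2.3,3.3,0.3],0],[[-2.3,3.3,0.3],0],[[-2.3,3.3,0.3],0],[[-2.3,3.2,0.3],0],[[-2.3,3.2,0],0],[[0,0,0],0]]' 0 25
python3 - <<'E'
from h import *
s=cap("side","d21")
c=cap("wrist","w21");go([.46,-.28,.28],5.7)
E
```

```text
t: 26.6
position: [0.4583, -0.2814, 0.281]
ee_rot: [3.137, 0.149, -0.002]
ft_force: [0.4, -0.0, 0.8]
width: -0.0002
TCP [ 0.4601 -0.2785  0.2812] yaw 5.6 j6 0.79 turn -0.1 shift-before-turn cm [-0.02  0.15  0.12] shift-after-turn cm [-0.02  0.15  0.12]
```

View pics/w21.png

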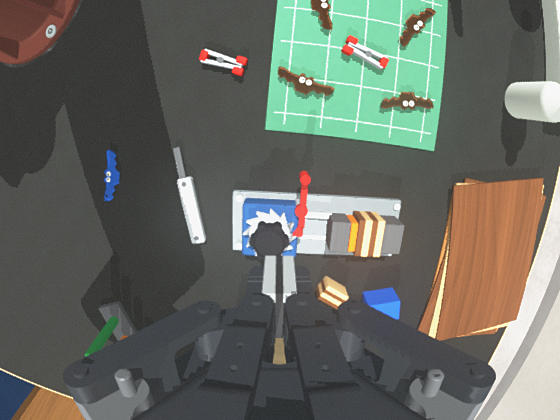

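View pics/d21.png

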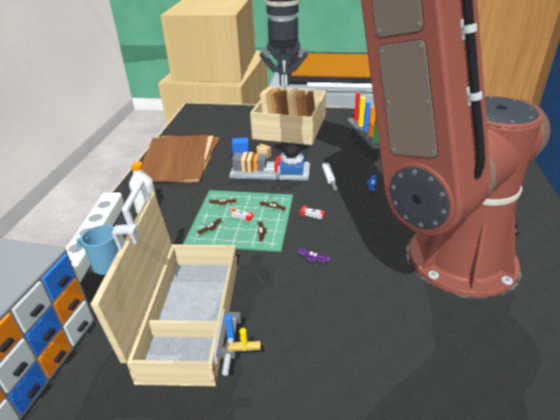

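```bash

python3 - <<'E'
from h import *
c=cap("wrist","w22");s=cap("scene");d=cap("side"); 
crop(c,225,160,415,275,4,"w22c");crop(s,110,195,190,300,6,"s22");crop(d,220,140,320,190,7,"d22")
P,M,o=pose();print(P)
import pickle;pickle.dump([{k:(np.asarray(v) if k!='n' else v) for k,v in x.items()} for x in (c,s,d)],open("p22.pkl","wb"))
E
```

```text
[ 0.46126544 -0.27706612  0.28131809]
```

View pics/w22c.png

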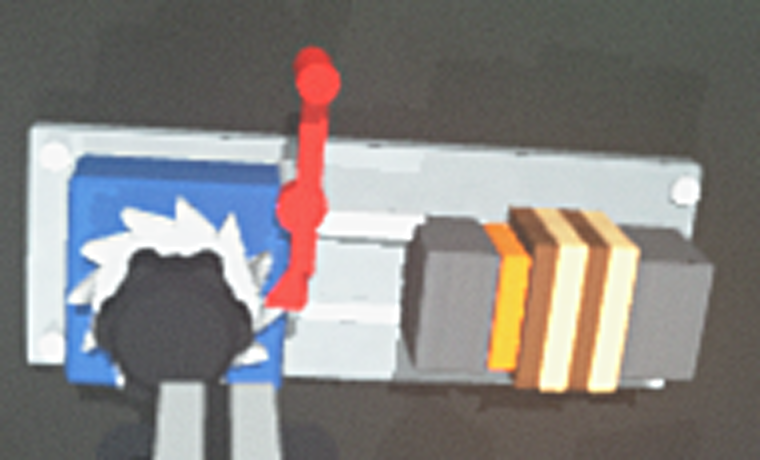

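View pics/s22.png

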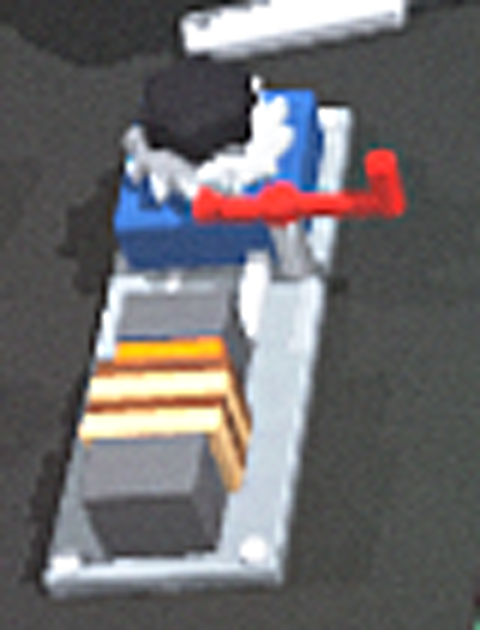

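View pics/d22.png

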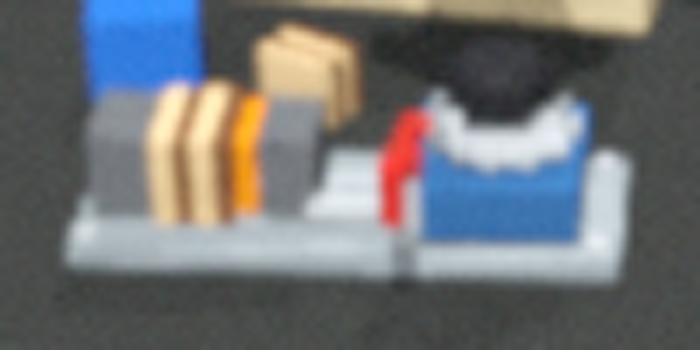

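```bash

python3 - <<'E'
from h import *
import pickle
c,s,d=pickle.load(open("p22.pkl","rb"))
for x in(c,s,d): x["n"]=str(x["n"])
W=lambda u,v:(c,225+u/4,160+v/4); S=lambda u,v:(s,110+u/6,195+v/6)
for n,a,b in (("peg",(318,83),(381,158)),("TL",(535,243),(226,370)),("BL",(516,388),(97,368)),("BR",(617,390),(80,438)),("knob",(180,310),(200,85))):
    p,e=tri(W(*a),S(*b)); print(n,p.round(4),round(e,4))
print("peg@77",onz(*W(318,83),.077).round(4))
for z in(.054,): print([onz(*W(*a),z).round(4).tolist() for a in ((535,243),(638,248),(617,390),(516,388))])
print("bed",[onz(*W(*a),.012).round(4).tolist() for a in ((33,125),(700,160),(30,362))])
E
```

```text
peg [ 0.4899 -0.2778  0.0744] 0.0023
TL [ 0.5734 -0.3318  0.0437] 0.0017
BL [ 0.5748 -0.3823  0.0491] 0.0027
BR [ 0.611  -0.3796  0.052 ] 0.0023
knob [ 0.4558 -0.3534  0.0836] 0.0009
peg@77 [ 0.49   -0.2796  0.077 ]
[[0.5705, -0.3302, 0.054], [0.607, -0.3287, 0.054], [0.6106, -0.3813, 0.054], [0.5736, -0.383, 0.054]]
bed [[0.3991, -0.3175, 0.012], [0.6411, -0.3061, 0.012], [0.4027, -0.4083, 0.012]]
```

```bash

python3 - <<'E'
from h import *
go([.490,-.279,.11],2.7)
E
```

```text
TCP [ 0.4613 -0.2771  0.2813] yaw 5.7 j6 0.79 turn 3.0 shift-before-turn cm [ 2.84  0.48 17.13] shift-after-turn cm [ 2.86  0.33 17.13]
```

```bash

python3 -m handwheel '[[[0,0,2],3],[[0.7,0.1,3],0],[[0.7,0.1,3],0],[[0.7,0.1,3],0],[[0.76,0,3],0],[[0,0,2],0],[[0,0,1.1],0],[[0,0,0],0],[[0,0,0],0],[[0,0,0],0]]' 3.6 25
python3 - <<'E'
from h import *
c=cap("wrist","w23");go([.490,-.279,.042],2.7)
b=blobs(c,(0,170,120),(8,255,255),30)[0]; print(b)
crop(c,180,150,380,350,3,"w23c")
E
```

```text
t: 27.85
position: [0.4906, -0.2799, 0.1116]
ee_rot: [3.139, 0.074, 0.003]
ft_force: [-0.7, 0.2, 0.8]
width: 0.0359
TCP [ 0.4905 -0.2799  0.1116] yaw 2.7 j6 0.88 turn 0.0 shift-before-turn cm [-0.06 -0.1   6.96] shift-after-turn cm [-0.06 -0.1   6.96]
[([341.7, 6.2], [333, 0, 18, 14, 190]), ([400.7, 22.0], [393, 15, 15, 17, 152]), ([119.5, 34.8], [112, 27, 18, 16, 174]), ([174.5, 34.9], [165, 28, 20, 16, 193]), ([169.4, 52.6], [159, 46, 21, 14, 198]), ([278.4, 222.6], [270, 208, 17, 41, 366])]
```

View pics/w23c.png

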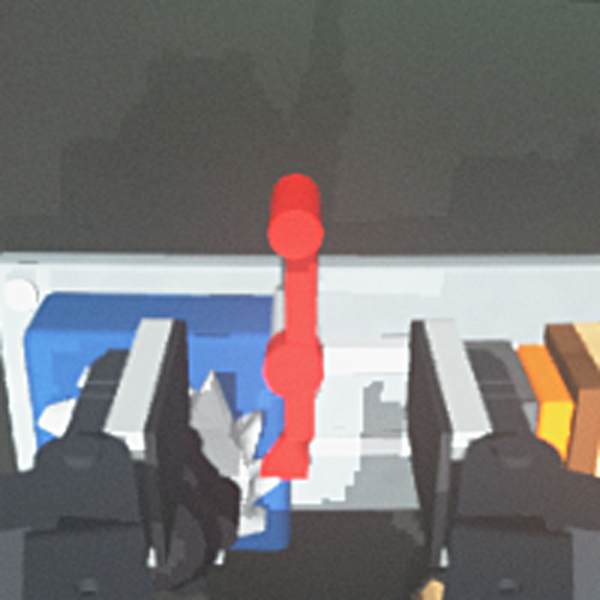

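```bash

python3 -m handwheel '[[[-0.1,-0.1,1.3],0],[[0,0,1.3],0],[[0,0,1.3],0],[[0,0,1.2],0],[[0,0,1],0],[[0,0,0.8],0],[[0,0,0],0],[[0,0,0],0],[[0,0,0],0],[[0,0,0],0]]' 3.6 25
python3 - <<'E'
from h import *
c=cap("wrist");go([.490,-.279,.042],2.7)
crop(c,180,150,380,350,3,"w24c")
E
```

```text
t: 28.9
position: [0.4891, -0.2787, 0.0418]
ee_rot: [3.14, 0.074, 0.001]
ft_force: [-0.6, -0.0, 0.8]
width: 0.0358
TCP [ 0.489  -0.2787  0.0417] yaw 2.7 j6 0.88 turn -0.0 shift-before-turn cm [ 0.1   0.04 -0.03] shift-after-turn cm [ 0.1   0.04 -0.03]
```

View pics/w24c.png

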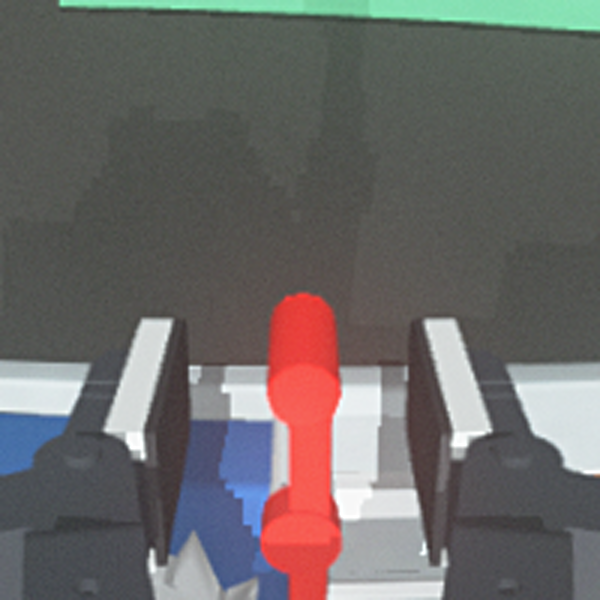

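```bash

python3 -m handwheel '[[[0,0,0],0],[[0,0,0],0],[[0,0,0],0],[[0,0,0],0],[[0,0,0],0],[[0,0,0],0],[[0,0,0],0],[[-0.3,0,0],0],[[-0.3,0,0],0],[[-0.3,0.05,0],0]]' 0 40
python3 - <<'E'
from h import *
go([.490,-.279,.042],2.7)
E
python3 -m handwheel '[[[-0.3,0.05,0],0],[[-0.3,0.05,0],0],[[0,0,0],0],[[0,0,0],0],[[0,0,0],0],[[0,0,0],0],[[0,0,0],0],[[0,0,0],0],[[0,0,0],0],[[0,0,0],0]]' 0 40
python3 - <<'E'
from h import *
c=cap("wrist","w25");s=cap("scene");go([.490,-.279,.042],2.7);crop(s,110,195,190,300,6,"s25")
E
```

```text
t: 29.95
position: [0.4812, -0.2787, 0.0415]
ee_rot: [-3.139, -0.076, -0.005]
ft_force: [2.7, 2.6, 4.0]
width: 0.0095
TCP [ 0.4812 -0.2787  0.0415] yaw 2.8 j6 0.86 turn 0.1 shift-before-turn cm [ 0.88  0.07 -0.05] shift-after-turn cm [ 0.88  0.07 -0.05]
t: 30.95
position: [0.4734, -0.2801, 0.0414]
ee_rot: [-3.14, -0.074, 0.001]
ft_force: [0.2, 3.7, 7.3]
width: 0.0093
TCP [ 0.4734 -0.2801  0.0414] yaw 2.7 j6 0.86 turn -0.0 shift-before-turn cm [ 1.67 -0.03 -0.06] shift-after-turn cm [ 1.67 -0.03 -0.06]
```

View pics/w25.png

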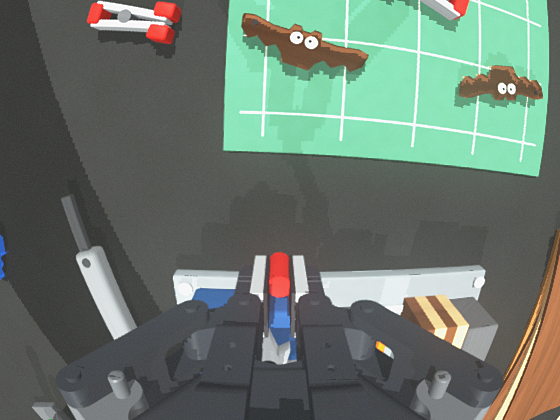

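View pics/s25.png

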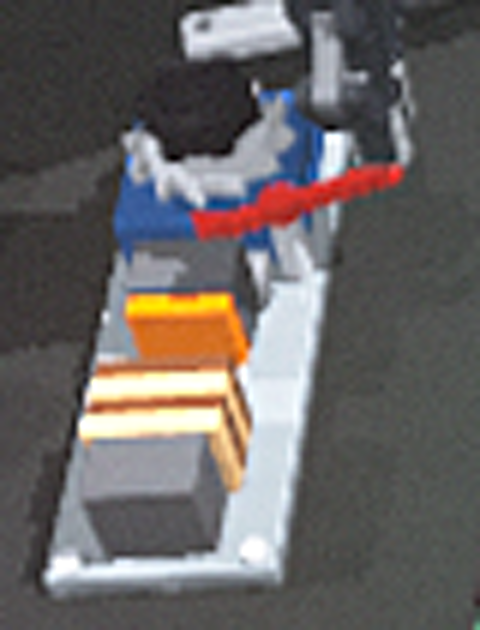

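```bash

python3 -m handwheel '[[[0,0,0],0],[[0,0,0],0],[[0,0,0],0],[[0,0,0],0],[[0,0,0],0],[[0,0,0],0],[[0,0,0],0],[[0,0,0],0],[[0,0,0],0],[[0,0,0],0]]' 0 40
python3 - <<'E'
from h import *
s=cap("scene");crop(s,110,195,190,300,6,"s26")
P,M,o=pose()
W=lambda u,v:(s,110+u/6,195+v/6)
print(onz(*W(130,305),.055),onz(*W(230,298),.055),onz(*W(95,372),.054))
E
```

```text
t: 32.05
position: [0.4734, -0.2801, 0.0414]
ee_rot: [-3.14, -0.074, 0.001]
ft_force: [-0.2, 4.6, 7.8]
width: 0.0095
[ 0.5490295  -0.37052777  0.055     ] [ 0.54640629 -0.33105077  0.055     ] [ 0.58157762 -0.37755819  0.054     ]
```

View pics/s26.png

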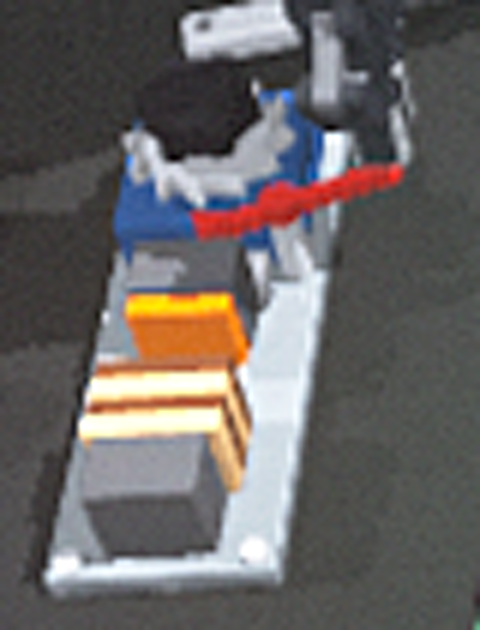

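```bash

python3 -m handwheel '[[[0,0,0],0],[[0,0,0],0],[[0,0,0],0],[[0,0,-2],0],[[0,0,-4],0],[[0,0,-4],0],[[0,0,-3],-8.5],[[0,0,-2],-8.5],[[0,0,0],-8.5],[[0,0,0],-8.5]]' 3 30
python3 -m handwheel '[[[0,0,0],-8.5],[[0,0,0],-8.5],[[0,0,0],-8.5],[[0,0,0],-8.5],[[0,0,0],-8.5],[[0,0,0],-8.5],[[0,0,0],-5],[[0,0,0],0],[[0,0,0],0],[[0,0,0],0]]' 7.5 30
python3 - <<'E'
from h import *
go([.5904,-.3558,.15],92.7);c=cap("wrist","w27");s=cap("scene","s27")
E
```

```text
t: 33.1
position: [0.4737, -0.2813, 0.1919]
ee_rot: [2.978, 0.997, -0.001]
ft_force: [-0.3, -0.2, -0.3]
width: 0.0299
t: 34.1
position: [0.4737, -0.2808, 0.1912]
ee_rot: [-2.171, -2.27, 0.0]
ft_force: [-0.3, -0.4, 0.5]
width: 0.0751
TCP [ 0.4737 -0.2808  0.1912] yaw 92.6 j6 -0.71 turn -0.1 shift-before-turn cm [-8.02 11.33  4.11] shift-after-turn cm [-8.05 11.31  4.11]
```

View pics/w27.png

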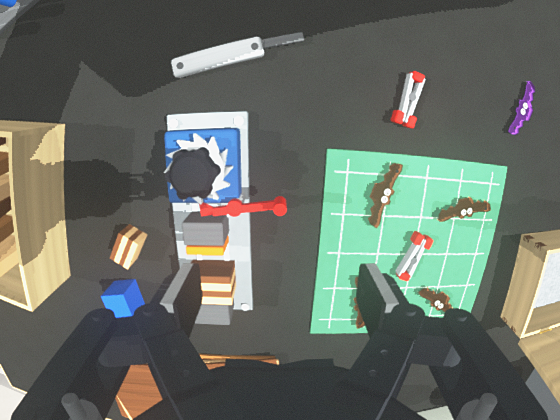

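```bash

python3 -m handwheel '[[[-2.0,2.83,0.5],0],[[-2.0,2.83,0.5],0],[[-2.0,2.83,1],0],[[-2.0,2.83,1],0],[[0,0,1],0],[[0,0,1],0],[[0,0,1],0],[[0,0,0],0],[[0,0,0],0],[[0,0,0],0]]' 7 30
python3 - <<'E'
from h import *
go([.5904,-.3558,.05],92.7);c=cap("wrist","w28");s=cap("scene","s28");d=cap("side");crop(d,200,100,340,200,5,"d28")
E
```

```text
t: 35.2
position: [0.5908, -0.3553, 0.1324]
ee_rot: [2.168, 2.272, 0.0]
ft_force: [-0.2, 0.3, 0.6]
width: 0.0698
TCP [ 0.5908 -0.3553  0.1324] yaw 92.7 j6 -0.69 turn -0.0 shift-before-turn cm [-0.04 -0.05  8.24] shift-after-turn cm [-0.04 -0.05  8.24]
```

View pics/w28.png

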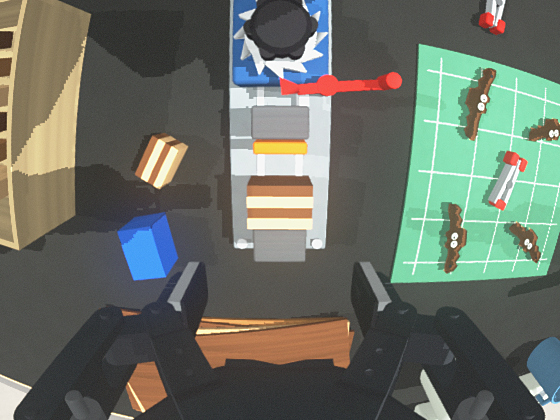

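View pics/d28.png

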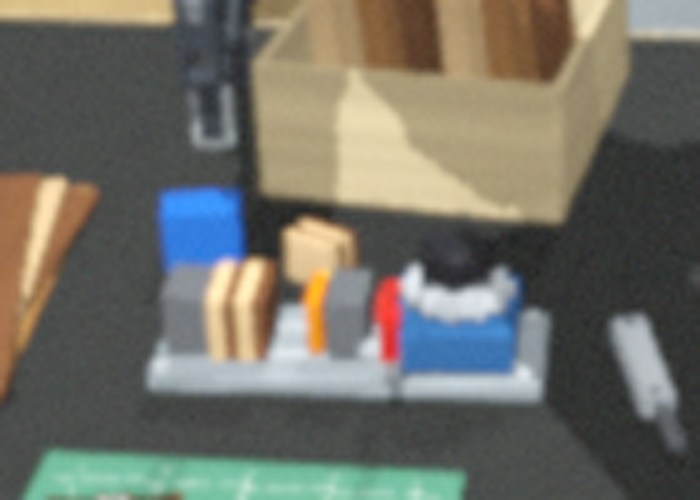

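```bash

python3 - <<'E'
from h import *
d=cap("side");c=cap("wrist");P,M,o=pose()
for y in(.035,.042):
  for z in (.0,.013,.02,.03,.04): 
    q=P+M@[y,0,-z]; print(y,z,q.round(3),((proj(d,q)-[200,100])*5).round(0), )
for y in (-.011,0,.011):
  for z in (0,.013,.03,.04): print("w",y,z,proj(c,P+M@[.035,y,-z]).round(0))
E
```

```text
0.035 0.0 [ 0.589 -0.32   0.132] [219. 190.]
0.035 0.013 [ 0.589 -0.32   0.145] [218. 170.]
0.035 0.02 [ 0.589 -0.32   0.152] [217. 159.]
0.035 0.03 [ 0.589 -0.32   0.162] [215. 143.]
0.035 0.04 [ 0.589 -0.32   0.172] [214. 128.]
0.042 0.0 [ 0.589 -0.313  0.132] [217. 195.]
0.042 0.013 [ 0.589 -0.313  0.145] [216. 175.]
0.042 0.02 [ 0.589 -0.313  0.152] [215. 164.]
0.042 0.03 [ 0.589 -0.313  0.162] [213. 149.]
0.042 0.04 [ 0.589 -0.313  0.172] [212. 133.]
w -0.011 0 [340. 232.]
w -0.011 0.013 [345. 241.]
w -0.011 0.03 [351. 254.]
w -0.011 0.04 [355. 263.]
w 0 0 [339. 249.]
w 0 0.013 [343. 259.]
w 0 0.03 [349. 274.]
w 0 0.04 [353. 284.]
w 0.011 0 [338. 266.]
w 0.011 0.013 [341. 277.]
w 0.011 0.03 [347. 293.]
w 0.011 0.04 [351. 304.]
```

```bash

python3 -m handwheel '[[[0,0,1],0],[[0,0,2],0],[[0,0,2],0],[[0,0,2],0],[[0,0,2],0],[[0,0,2],0],[[0,0,1.2],0],[[0,0,0],0],[[0,0,0],0],[[0,0,0],0]]' 6.8 30
python3 - <<'E'
from h import *
go([.5904,-.3558,.0],92.7);c=cap("wrist","w29");s=cap("scene");d=cap("side");crop(d,200,100,340,200,5,"d29");crop(s,80,150,220,310,4,"s29")
E
```

```text
t: 36.45
position: [0.5914, -0.3558, 0.0105]
ee_rot: [2.167, 2.272, 0.0]
ft_force: [-1.1, 0.3, 0.6]
width: 0.0682
TCP [ 0.5914 -0.3558  0.0105] yaw 92.7 j6 -0.69 turn -0.0 shift-before-turn cm [ 0.01 -0.1   1.05] shift-after-turn cm [ 0.01 -0.1   1.05]
```

View pics/w29.png

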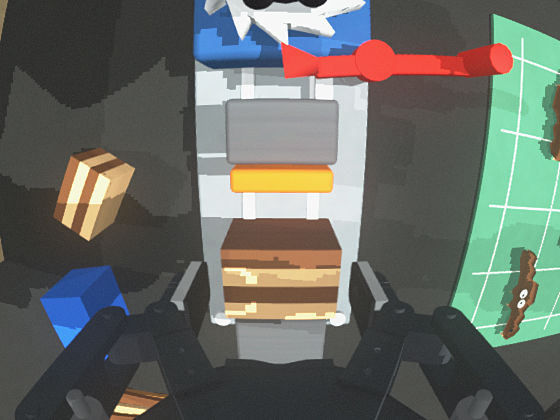

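View pics/d29.png

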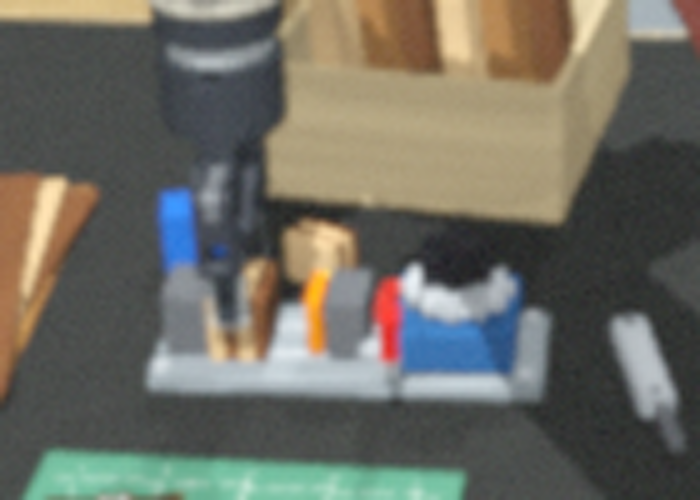

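View pics/s29.png

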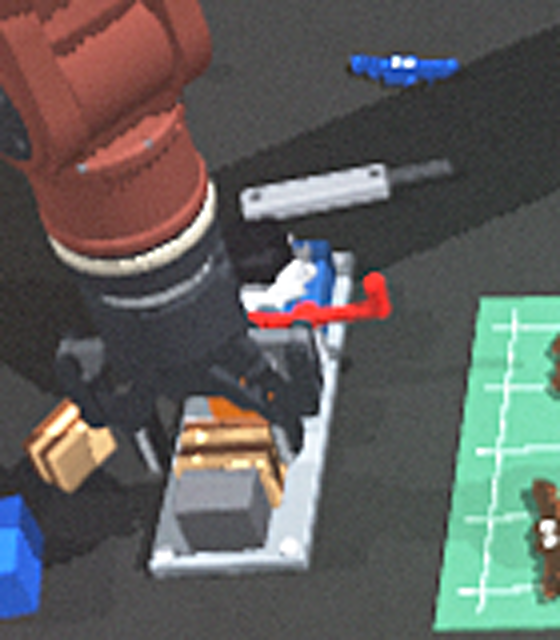

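```bash

python3 -m handwheel '[[[0,-0.1,0.2],0],[[0,0,0.2],0],[[0,0,0],0],[[0,0,0],0],[[0,0,0],0],[[0,0,0],0],[[0,0,0],0],[[0,0,0],0],[[0,0,0],0],[[0,0,0],0]]' 4 45
python3 - <<'E'
from h import *
go([.5904,-.3558,.0],92.7);c=cap("wrist","w30");d=cap("side");crop(d,200,100,340,200,5,"d30")
E
```

```text
t: 37.6
position: [0.59, -0.3557, 0.0076]
ee_rot: [2.167, 2.272, 0.0]
ft_force: [-4.8, 3.6, 17.0]
width: 0.0512
TCP [ 0.59   -0.3557  0.0076] yaw 92.7 j6 -0.7 turn -0.0 shift-before-turn cm [-0.01  0.04  0.76] shift-after-turn cm [-0.01  0.04  0.76]
```

View pics/w30.png

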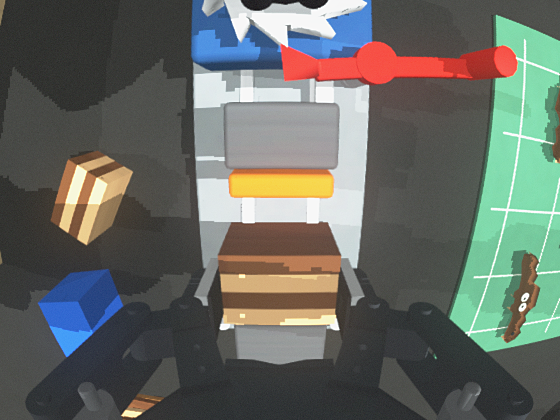

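View pics/d30.png

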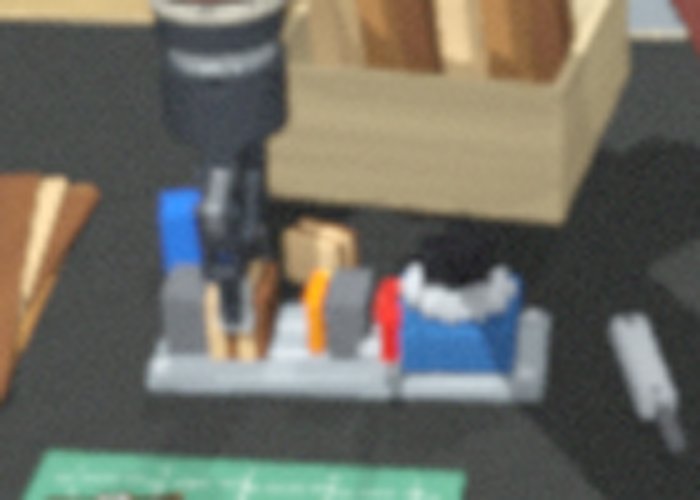

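```bash

python3 -m handwheel '[[[0,0,-0.5],0],[[0,0,-0.8],0],[[0,0,-1.2],0],[[0,0,-1.5],0],[[0,0,-2],0],[[0,0,-2.5],0],[[0,0,-3],0],[[0,0,-3],0],[[0,0,-2],0],[[0,0,-1],0]]' 4 45
python3 - <<'E'
from h import *
go([.576,.353,.25],5.7);c=cap("wrist","w31");d=cap("scene","s31")
E
```

```text
t: 38.7
position: [0.5906, -0.356, 0.1838]
ee_rot: [2.166, 2.27, 0.001]
ft_force: [0.3, 0.1, -0.8]
width: 0.051
TCP [ 0.5906 -0.356   0.1838] yaw 92.7 j6 -0.7 turn 87.0 shift-before-turn cm [70.87  1.9  -6.8 ] shift-after-turn cm [  5.61 -70.67  -6.8 ]
```

View pics/w31.png

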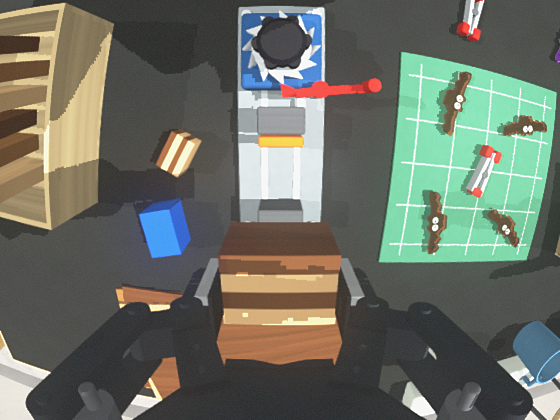

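```bash

python3 -m handwheel '[[[0,0,-0.3],8.5],[[0,0,-0.3],8.5],[[0,0,-0.3],8.5],[[0,0,-0.3],8.5],[[0,0,-0.3],8.5],[[0,0,0],8.5],[[0,0,0],8.5],[[0,0,0],8.5],[[0,0,0],8.5],[[0,0,0],8.5]]' 4 45
python3 -m handwheel '[[[0,0,0],2],[[0.2,-2,0],0],[[0.2,-3,0],0],[[0.2,-3.5,0],0],[[0.2,-4,0],0],[[0.2,-4,0],0],[[0.2,-4,0],0],[[0.2,-4,0],0],[[0.2,-4,0],0],[[0.2,-3,0],0]]' 4 45
python3 - <<'E'
from h import *
go([.566,.353,.20],5.7);c=cap("wrist","w32")
E
```

```text
t: 39.8
position: [0.589, -0.3549, 0.1936]
ee_rot: [-3.134, -0.201, 0.003]
ft_force: [0.0, 0.4, -0.2]
width: 0.0507
t: 40.8
position: [0.5751, -0.0376, 0.1941]
ee_rot: [-3.137, -0.158, 0.003]
ft_force: [0.6, 0.1, -0.2]
width: 0.0512
TCP [ 0.5751 -0.0376  0.1941] yaw 5.8 j6 1.28 turn 0.1 shift-before-turn cm [  3.01 -38.96  -0.56] shift-after-turn cm [  2.98 -38.96  -0.56]
```

View pics/w32.png

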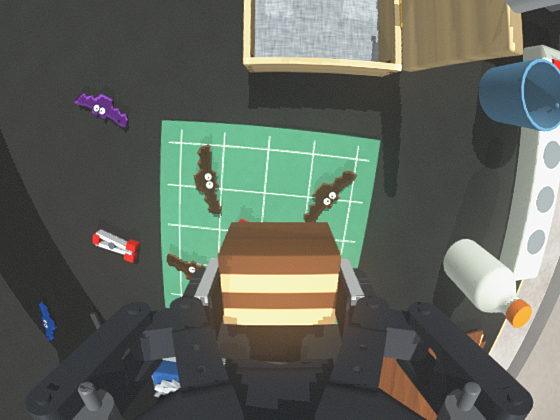

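```bash

python3 -m handwheel '[[[0.3,-3,0],0],[[0.3,-3.5,0],0],[[0.3,-4.3,0],0],[[0.3,-4.5,0],0],[[0.3,-4.5,0],0],[[0.3,-4.5,0],0],[[0.3,-4.5,0],0],[[0.3,-4,0],0],[[0.3,-3.3,0],0],[[0.3,-2.5,0],0]]' 4 45
python3 - <<'E'
from h import *
go([.566,.353,.20],5.7);c=cap("wrist","w33");s=cap("scene","s33")
E
```

```text
t: 41.85
position: [0.5668, 0.3488, 0.1937]
ee_rot: [3.137, 0.158, -0.003]
ft_force: [1.0, -0.7, -0.5]
width: 0.0509
TCP [0.5668 0.3488 0.1937] yaw 5.8 j6 1.91 turn 0.1 shift-before-turn cm [-0.04 -0.42 -0.63] shift-after-turn cm [-0.04 -0.42 -0.63]
```

View pics/w33.png

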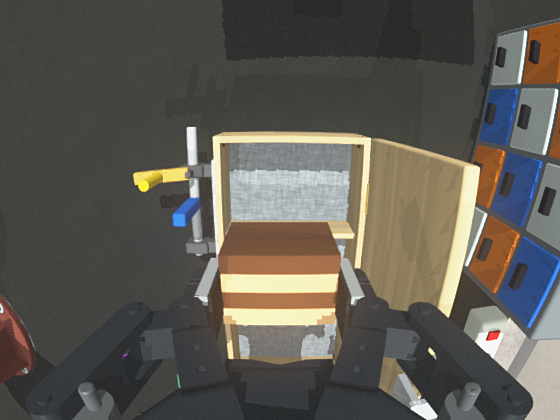

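View pics/s33.png

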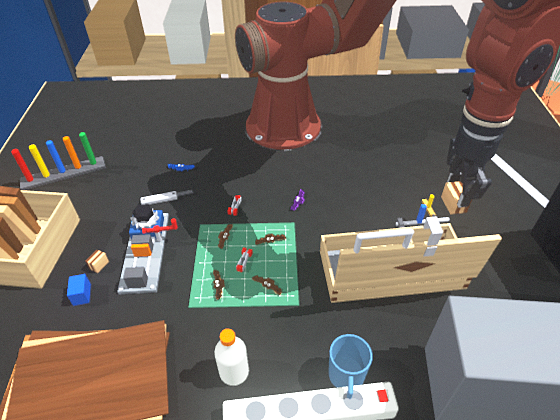

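```bash

python3 - <<'E'
from h import *
c=cap("wrist");crop(c,170,110,390,370,2.3,"w34c")
print(pose()[0],[onz(c,u,v,.062).round(4).tolist() for u,v in((218,134),(368,138))])
import pickle; pickle.dump({k:(np.asarray(v) if k!='n' else v) for k,v in c.items()},open("p34.pkl","wb"))
E
```

```text
[0.56699052 0.34788143 0.1935855 ] [[0.5037, 0.4003, 0.062], [0.6441, 0.4119, 0.062]]
```

View pics/w34c.png

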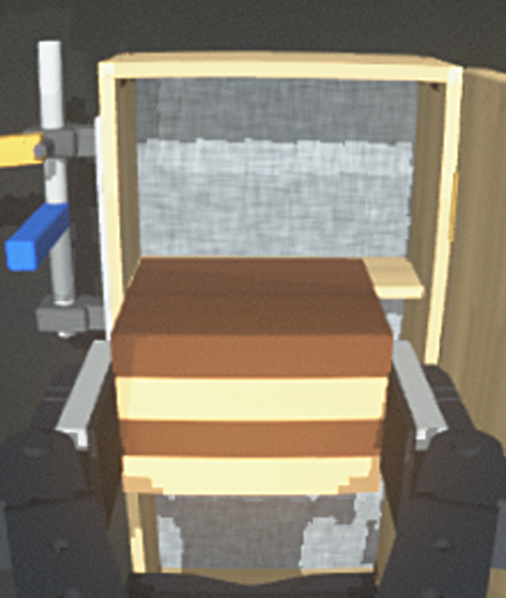

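```bash

python3 - <<'E'
from h import *
import pickle
c=pickle.load(open("p34.pkl","rb"));c["n"]="wrist"
W=lambda u,v,z:onz(c,170+u/2.3,110+v/2.3,z)
a,b=W(100,63,.062),W(462,70,.062); print("outer",a,b,np.linalg.norm(a-b),np.degrees(np.arctan2(*(b-a)[[1,0]])))
a2,b2=W(122,80,.062),W(442,82,.062); print("inner",a2,b2,np.linalg.norm(a2-b2))
print("div",W(425,298,.048),W(370,298,.048),W(420,262,.048))
t=np.radians(5.7);ex=np.array([np.cos(t),np.sin(t)]);ey=np.array([-ex[1],ex[0]])
for p,q in((a,(-74,159)),(b,(74,159)),(a2,(-68,153)),(b2,(68,153))): print("centre",p[:2]-ex*q[0]/1e3-ey*q[1]/1e3)
E
```

```text
outer [0.49957592 0.3967518  0.062     ] [0.64727114 0.40999007 0.062     ] 0.14828732494269437 5.121869819533679
inner [0.50920307 0.39047621 0.062     ] [0.63946537 0.40384432 0.062     ] 0.1309464522807242
div [0.65216973 0.30337666 0.048     ] [0.62616361 0.30100915 0.048     ] [0.64655683 0.32071126 0.048     ]
centre [0.58900187 0.24588763]
centre [0.58942887 0.24442658]
centre [0.59206277 0.24498645]
centre [0.58699752 0.24484708]
```

```bash

python3 -m handwheel '[[[0.15,-0.15,1],0],[[0,0,1.6],0],[[0,0,1.6],0],[[0,0,1.6],0],[[0,0,1.6],0],[[0,0,1.6],0],[[0,0,1.6],0],[[0,0,1.6],0],[[0,0,1.6],0],[[0,0,1.2],0]]' 4 45
python3 - <<'E'
from h import *
go([.5686,.3495,.004],5.7);c=cap("wrist","w35")
E
```

```text
t: 43.0
position: [0.5687, 0.3468, 0.0434]
ee_rot: [3.137, 0.153, -0.003]
ft_force: [1.0, -0.2, -1.2]
width: 0.0508
TCP [0.5687 0.3468 0.0434] yaw 5.6 j6 1.91 turn -0.1 shift-before-turn cm [ 0.03 -0.27  3.94] shift-after-turn cm [ 0.03 -0.27  3.94]
```

View pics/w35.png

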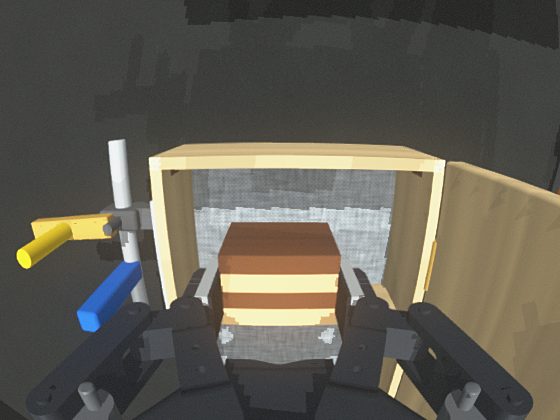

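```bash

python3 -m handwheel '[[[0,-0.3,0.5],0],[[0,0,0.8],0],[[0,0,0.8],0],[[0,0,0.6],0],[[0,0,0.5],0],[[0,0,0.4],0],[[0,0,0.2],0],[[0,0,0.1],0],[[0,0,0],0],[[0,0,0],0]]' 4 45
python3 - <<'E'
from h import *
go([.5686,.3495,.004],5.7)
E
```

```text
t: 44.05
position: [0.569, 0.3517, 0.0065]
ee_rot: [-3.138, -0.156, -0.0]
ft_force: [-0.5, -0.7, -0.9]
width: 0.0507
TCP [0.569  0.3517 0.0065] yaw 5.7 j6 1.92 turn -0.0 shift-before-turn cm [-0.07  0.21  0.25] shift-after-turn cm [-0.07  0.21  0.25]
```

```bash

python3 -m handwheel '[[[0,0,0.1],0],[[0,0,0.1],0],[[0,0,0.1],0],[[0,0,0.1],0],[[0,0,0.1],0],[[0,0,0],0],[[0,0,0],0],[[0,0,0],0],[[0,0,0],0],[[0,0,0],0]]' 4 45
python3 -m handwheel '[[[0,0,0],0],[[0,0,0],0],[[0,0,0],0],[[0,0,0],0],[[0,0,0],0],[[0,0,-1],0],[[0,0,-2],0],[[0,0,-3],0],[[0,0,-4],0],[[0,0,-4],0]]' 6.6 30
python3 - <<'E'
from h import *
go([.5686,.3495,.004],5.7);c=cap("wrist","w36")
E
```

```text
t: 45.05
position: [0.5689, 0.3516, 0.0016]
ee_rot: [-3.138, -0.156, -0.0]
ft_force: [-2.3, -1.5, 5.0]
width: 0.0513
t: 46.05
position: [0.5686, 0.3515, 0.1434]
ee_rot: [3.138, 0.156, -0.0]
ft_force: [0.4, 0.6, 0.3]
width: 0.066
TCP [0.5686 0.3515 0.1434] yaw 5.7 j6 1.92 turn -0.0 shift-before-turn cm [-0.02  0.2  13.94] shift-after-turn cm [-0.02  0.2  13.94]
```

View pics/w36.png

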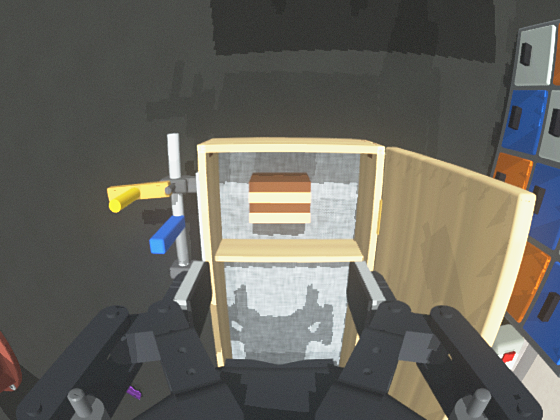

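```bash

python3 -m handwheel '[[[-0.5,1,-4],0],[[-0.5,3,-4],0],[[-0.5,4.5,-3],0],[[-0.5,4.5,-2],0],[[-0.5,4.5,-1],0],[[-0.8,4.5,0],0],[[-0.8,4.5,0],0],[[-0.8,4.5,0],0],[[-0.8,4.5,0],0],[[-0.8,4.5,0],0]]' 5 30
python3 -m handwheel '[[[0,4,0],0],[[0,3,0],0],[[0,2,0],0],[[0,0,0],0],[[0,0,0],0],[[0,0,0],0],[[0,0,0],0],[[0,0,0],0],[[0,0,0],0],[[0,0,0],0]]' 5 30
python3 - <<'E'
from h import *
go([.53,-.12,.28],5.7);c=cap("wrist","w37");s=cap("scene");d=cap("side")
import pickle;pickle.dump([{k:(np.asarray(v) if k!='n' else v) for k,v in x.items()} for x in (c,s,d)],open("p37.pkl","wb"))
crop(s,180,210,310,310,6,"s37")
E
```

```text
t: 47.1
position: [0.5436, -0.0509, 0.2796]
ee_rot: [3.137, 0.156, 0.002]
ft_force: [1.0, -0.2, 0.2]
width: 0.0501
t: 48.1
position: [0.5529, -0.1384, 0.2788]
ee_rot: [3.138, 0.157, 0.0]
ft_force: [-0.5, 0.0, -0.0]
width: 0.0503
TCP [ 0.5529 -0.1384  0.2788] yaw 5.7 j6 1.1 turn 0.0 shift-before-turn cm [-2.1  -2.06 -0.12] shift-after-turn cm [-2.1  -2.06 -0.12]
```

View pics/w37.png

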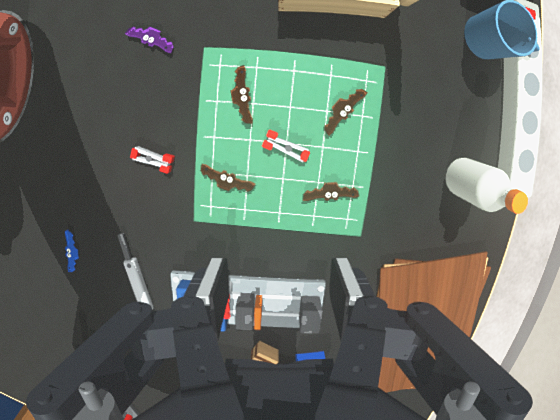

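View pics/s37.png

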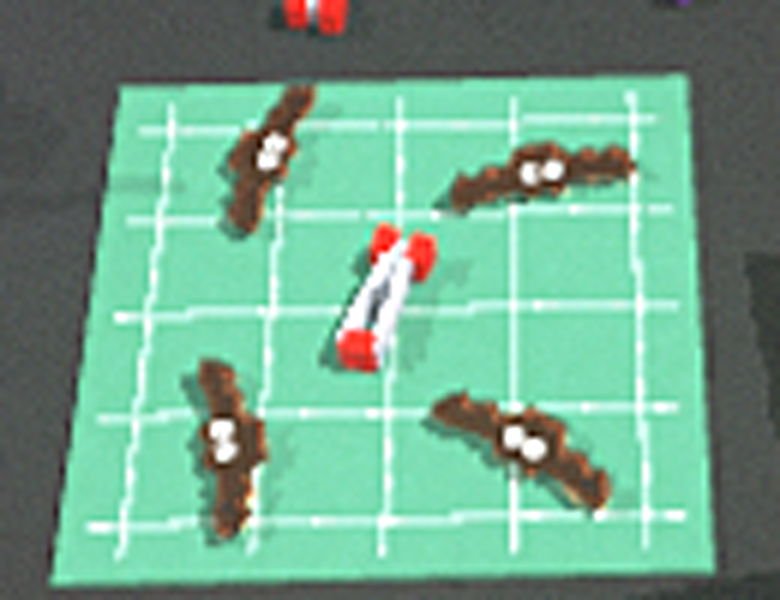

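```bash
cat > bats.py <<'E'
from h import *
def bats(c,z=.013,minA=150,roi=None):
    h=cv2.cvtColor(c["image"],cv2.COLOR_RGB2HSV)
    m=cv2.inRange(h,np.array((0,60,20)),np.array((18,255,150)))|cv2.inRange(h,np.array((0,0,200)),np.array((179,40,255)))*0
    m=cv2.morphologyEx(m,cv2.MORPH_CLOSE,np.ones((5,5),np.uint8))
    if roi: k=np.zeros_like(m);k[roi[1]:roi[3],roi[0]:roi[2]]=255;m&=k
    n,l,s,ce=cv2.connectedComponentsWithStats(m); out=[]
    for i in range(1,n):
        if s[i][4]<minA or s[i][4]>8000: continue
        v,u=np.nonzero(l==i); P=np.array([onz(c,a,b,z)[:2] for a,b in zip(u,v)])
        (cx,cy),(w,hh),an=cv2.minAreaRect((P*1000).astype(np.float32))
        if w<hh: w,hh,an=hh,w,an+90   # an: direction of long side
        if not(65<w<95 and 15<hh<40): continue
        out.append((cx/1e3,cy/1e3,((an+90)%180)-90,w,hh,P.mean(0),(u.mean(),v.mean())))
    return out,m
E
python3 - <<'E'
from bats import *
import pickle
c,s,d=pickle.load(open("p37.pkl","rb"))
for x,n in zip((c,s,d),("wrist","scene","side")):
    x["n"]=n
    o,m=bats(x,minA=100 if n!="wrist" else 150)
    print(n)
    for b in o: print([round(float(q),4) for q in b[:5]],b[5].round(4),np.round(b[6],0))
# eyes
for x,n in zip((c,s),("wrist","scene")):
  h=cv2.cvtColor(x["image"],cv2.COLOR_RGB2HSV)
E
```

```text
wrist
[0.4911, -0.0438, -78.4055, 76.9422, 23.1936] [ 0.493  -0.0434] [241.  94.]
[0.629, -0.0474, 52.141, 78.3456, 22.8859] [ 0.6299 -0.0481] [343. 109.]
[0.4803, -0.1624, -13.7174, 76.9869, 23.4728] [ 0.4803 -0.1609] [225. 179.]
[0.6276, -0.163, 7.9187, 75.5808, 23.0823] [ 0.627  -0.1646] [330. 192.]
scene
[0.4848, -0.16, -17.8338, 81.8073, 23.2991] [ 0.4871 -0.1586] [224. 236.]
[0.4963, -0.041, -76.8463, 75.3024, 25.6781] [ 0.4983 -0.0407] [270. 238.]
[0.6336, -0.1615, 4.9642, 76.0561, 23.3465] [ 0.6347 -0.1619] [218. 284.]
[0.6328, -0.0453, 55.1491, 77.3945, 22.9558] [ 0.6352 -0.0464] [268. 284.]
side
```

```bash
python3 - <<'E'
from bats import *
go([.491,-.0438,.10],11.6)
E
```

```text
TCP [ 0.5529 -0.1386  0.2787] yaw 5.7 j6 1.1 turn -5.9 shift-before-turn cm [ -5.22 -10.05  17.87] shift-after-turn cm [ -4.16 -10.53  17.87]
```

```bash

python3 -m handwheel '[[[0,0,1],-5.9],[[-1.04,-2.63,3],0],[[-1.04,-2.63,3],0],[[-1.04,-2.63,3],0],[[-1.04,-2.63,3],0],[[0,0,3],0],[[0,0,1.8],0],[[0,0,0],0],[[0,0,0],0],[[0,0,0],0]]' 4.2 30
python3 - <<'E'
from bats import *
c=cap("wrist","w38");go([.491,-.0438,.0],11.6)
for b in bats(c,minA=150)[0]: print([round(float(q),4) for q in b[:5]],np.round(b[6],0))
E
```

```text
t: 49.25
position: [0.492, -0.0443, 0.1019]
ee_rot: [3.125, 0.317, 0.003]
ft_force: [0.6, -0.2, 0.4]
width: 0.042
TCP [ 0.492  -0.0443  0.1019] yaw 11.6 j6 1.13 turn -0.0 shift-before-turn cm [-0.11 -0.08 10.19] shift-after-turn cm [-0.11 -0.08 10.19]
```

View pics/w38.png

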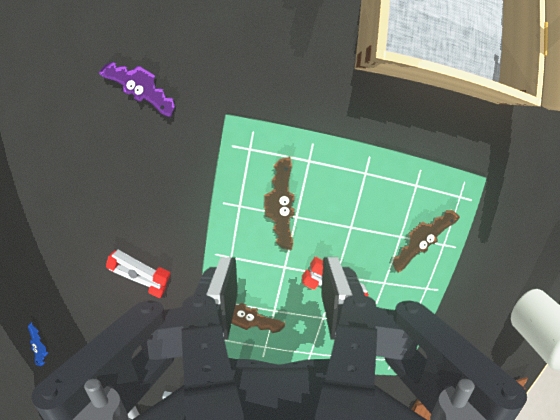

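```bash
python3 - <<'E'
from bats import *
c=cap("wrist")
h=cv2.cvtColor(c["image"],cv2.COLOR_RGB2HSV); print(h[200,275],h[170,283],h[235,285])
m=cv2.inRange(h,np.array((0,60,20)),np.array((18,255,150)))
n,l,s,ce=cv2.connectedComponentsWithStats(cv2.morphologyEx(m,cv2.MORPH_CLOSE,np.ones((5,5),np.uint8)));print([x.tolist() for x in s if x[4]>150])
print("clamp tip",onz(c,312,272,.012), onz(c,308,285,.01)); 
for z in(.003,.013): print(proj(c,[.491,-.0438,z]))
E
```

```text
[21 85 96] [23 73 98] [ 22  78 102]
[[0, 0, 560, 420, 232102], [356, 43, 22, 28, 304], [274, 158, 20, 43, 170], [265, 196, 17, 49, 236], [394, 211, 65, 61, 908], [231, 303, 54, 29, 685]]
clamp tip [ 0.53375998 -0.10044711  0.012     ] [ 0.53390059 -0.11562507  0.01      ]
[278.26972462 201.12689233]
[278.27299956 204.41885935]
```

```bash
sed -i 's/np.array((0,60,20)),np.array((18,255,150))/np.array((0,45,15)),np.array((30,255,150))/' bats.py; python3 - <<'E'
from bats import *
c=cap("wrist");
for b in bats(c,minA=150)[0]: print([round(float(q),4) for q in b[:5]],np.round(b[6],0))
E
```

```text
[0.4916, -0.0439, -79.133, 80.0728, 23.4594] [280. 203.]
[0.628, -0.0471, 55.6833, 79.4047, 27.2767] [424. 238.]
```

```bash

python3 -m handwheel '[[[0,0,1.5],0],[[0,0,2.5],0],[[0,0,2.5],0],[[0,0,2],0],[[0,0,1],0],[[0,0,0.5],0],[[0,0,0.3],0],[[0,0,0.3],0],[[0,0,0.2],0],[[0,0,0],0]]' 4.2 30
python3 - <<'E'
from bats import *
c=cap("wrist","w39");go([.4916,-.0439,.0],11)
d=cap("side");crop(d,190,150,330,270,5,"d39");s=cap("scene");crop(s,190,150,330,280,4,"s39")
E
```

```text
t: 50.4
position: [0.4912, -0.044, -0.0071]
ee_rot: [3.125, 0.317, 0.001]
ft_force: [0.6, -0.0, -1.3]
width: 0.0421
TCP [ 0.4912 -0.044  -0.007 ] yaw 11.6 j6 1.13 turn 0.6 shift-before-turn cm [ 0.04 -0.   -0.7 ] shift-after-turn cm [ 0.04 -0.   -0.7 ]
```

View pics/w39.png

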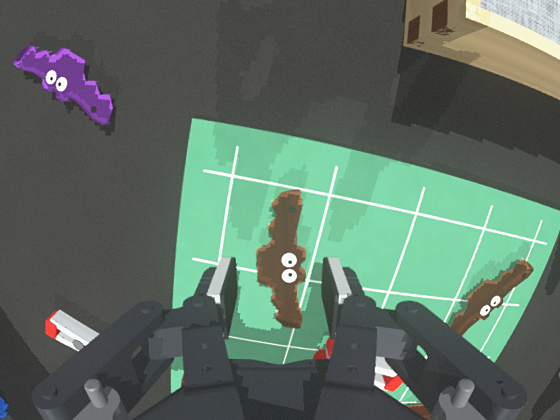

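View pics/d39.png

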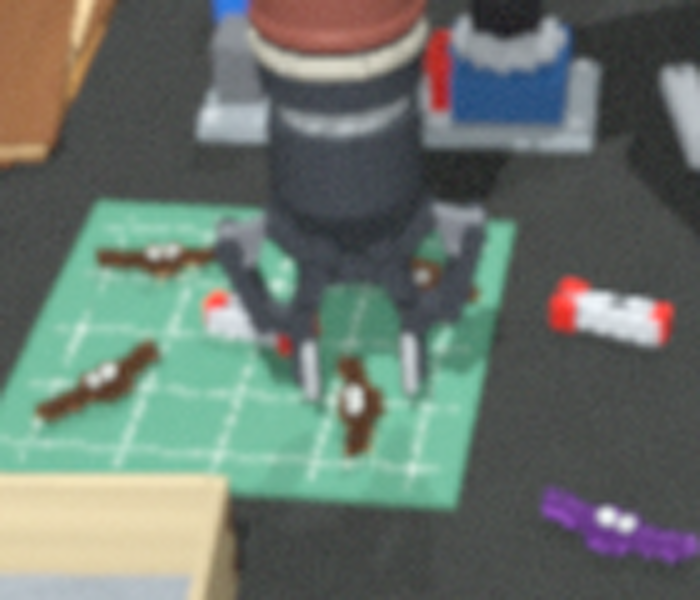

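View pics/s39.png

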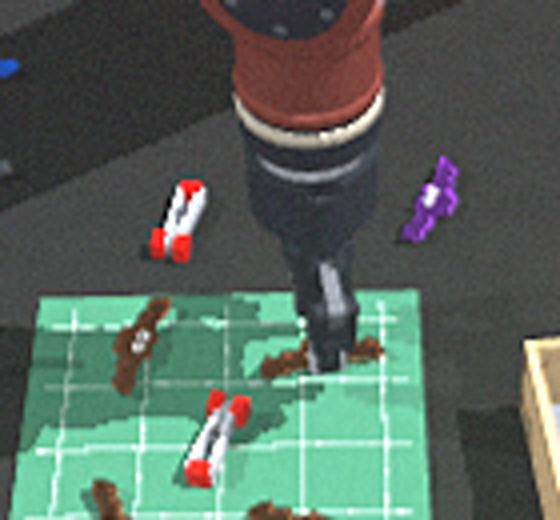

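```bash

python3 -m handwheel '[[[0,0,0.1],0],[[0,0,0.1],0],[[0,0,0.1],0],[[0,0,0.1],0],[[0,0,0.1],0],[[0,0,0.1],0],[[0,0,0.1],0],[[0,0,0],0],[[0,0,0],0],[[0,0,0],0]]' 3.4 30
python3 - <<'E'
from bats import *
c=cap("wrist","w40");go([.4916,-.0439,.0],11);d=cap("side");crop(d,190,150,330,270,5,"d40")
E
```

```text
t: 51.55
position: [0.491, -0.044, -0.0142]
ee_rot: [3.126, 0.317, 0.0]
ft_force: [0.2, -0.3, -0.6]
width: 0.0337
TCP [ 0.4911 -0.044  -0.0142] yaw 11.6 j6 1.13 turn 0.6 shift-before-turn cm [ 0.05  0.   -1.42] shift-after-turn cm [ 0.05  0.   -1.42]
```

View pics/d40.png

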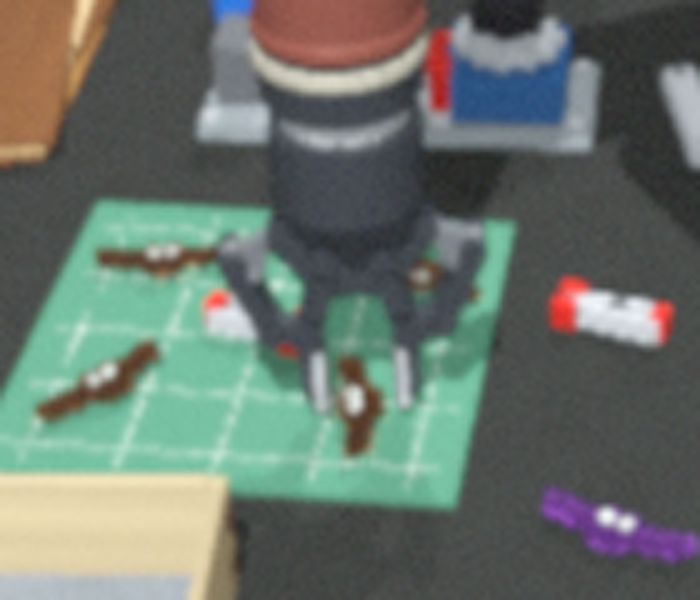

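View pics/w40.png

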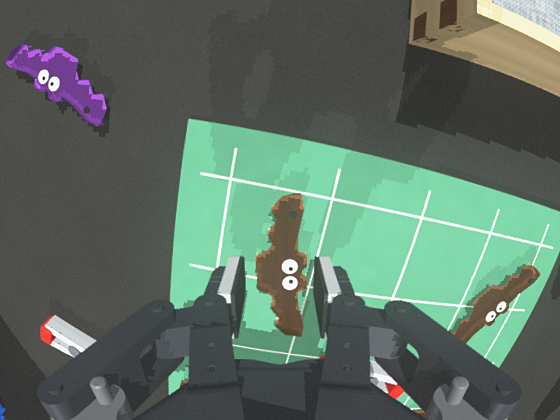

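```bash

python3 -m handwheel '[[[0,0,0.1],0],[[0,0,0.1],0],[[0,0,0.1],0],[[0,0,0.1],0],[[0,0,0.1],0],[[0,0,0],0],[[0,0,0],0],[[0,0,0],0],[[0,0,0],0],[[0,0,0],0]]' 3.4 30
python3 -m handwheel '[[[0,0,0],0],[[0,0,0],0],[[0,0,0],0],[[0,0,0],0],[[0,0,0],0],[[0,0,0],0],[[0,0,0],0],[[0,0,0],0],[[0,0,0],0],[[0,0,0],0]]' 1 30
python3 - <<'E'
from bats import *
c=cap("wrist","w41");go([.4916,-.0439,.0],11);d=cap("side");crop(d,190,150,330,270,5,"d41")
E
```

```text
t: 52.65
position: [0.4911, -0.044, -0.0192]
ee_rot: [3.126, 0.317, 0.0]
ft_force: [-0.5, -0.3, -0.1]
width: 0.0339
t: 53.65
position: [0.4911, -0.044, -0.0191]
ee_rot: [3.125, 0.318, 0.0]
ft_force: [-2.9, 1.1, 5.8]
width: 0.0237
TCP [ 0.491  -0.044  -0.0191] yaw 11.6 j6 1.13 turn 0.6 shift-before-turn cm [ 0.06  0.   -1.91] shift-after-turn cm [ 0.06  0.   -1.91]
```

View pics/d41.png

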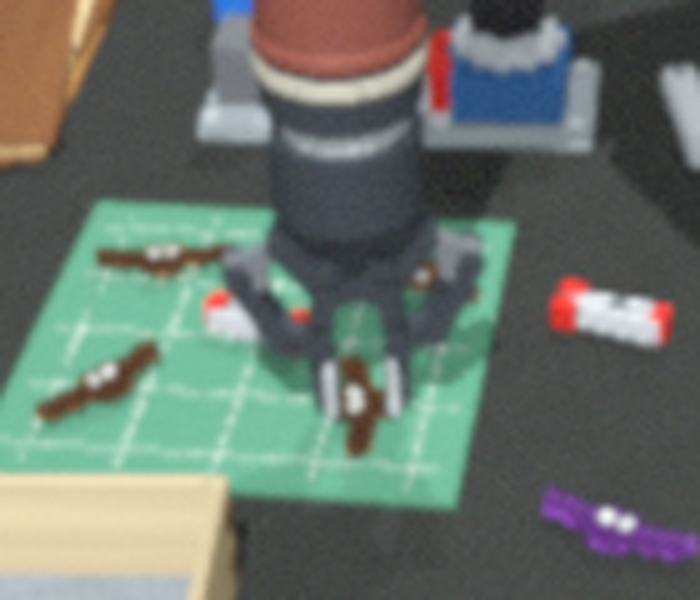

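View pics/w41.png

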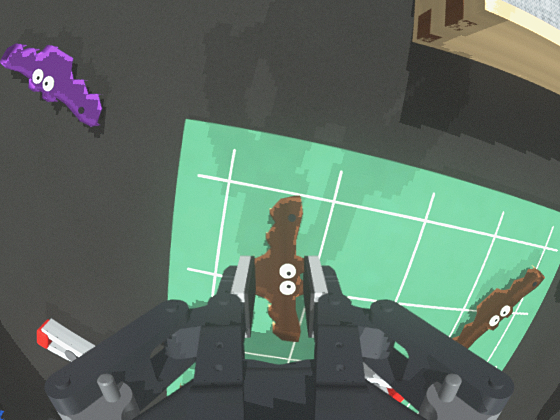

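```bash

python3 -m handwheel '[[[0,0,-0.5],0],[[0,0,-1.5],0],[[0,0,-3],0],[[0,0,-4],0],[[0,0,-4],0],[[0,0,-2],5.9],[[0,0,0],0],[[0,0,0],0],[[0,0,0],0],[[0,0,0],0]]' 1 30
python3 - <<'E'
from bats import *
c=cap("wrist","w42");go([.5636,.1374,.10],5.7)
E
```

```text
t: 54.75
position: [0.4901, -0.0438, 0.1295]
ee_rot: [-3.137, -0.157, 0.004]
ft_force: [-0.4, -0.3, -0.6]
width: 0.0238
TCP [ 0.4902 -0.0438  0.1296] yaw 5.7 j6 1.23 turn 0.0 shift-before-turn cm [  9.12 -17.29   2.96] shift-after-turn cm [  9.11 -17.3    2.96]
```

View pics/w42.png

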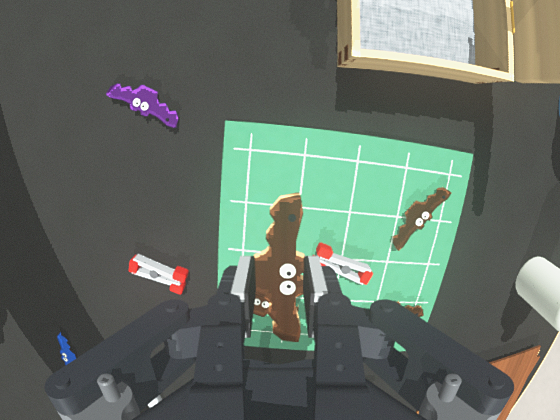

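```bash

python3 -m handwheel '[[[1,-2,0],0],[[1.6,-3.1,0],0],[[1.8,-3.4,0],0],[[1.8,-3.4,0],0],[[1.7,-3.2,0],0],[[1.2,-2.2,0],0],[[0,0,0],0],[[0,0,1],0],[[0,0,2],0],[[0,0,2],0]]' 1 30
python3 - <<'E'
from bats import *
c=cap("wrist","w43");go([.5636,.1374,-.014],5.7)
E
```

```text
t: 55.8
position: [0.5638, 0.136, 0.0794]
ee_rot: [3.137, 0.155, -0.001]
ft_force: [-0.6, -0.0, -1.3]
width: 0.0242
TCP [0.5616 0.1357 0.076 ] yaw 5.6 j6 1.58 turn -0.1 shift-before-turn cm [ 0.27 -0.15  9.  ] shift-after-turn cm [ 0.27 -0.15  9.  ]
```

View pics/w43.png

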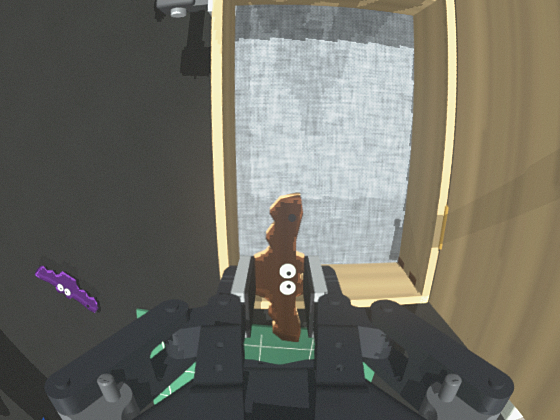

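```bash

python3 -m handwheel '[[[0.2,-0.6,0.5],0],[[0,0,1],0],[[0,0,1.3],0],[[0,0,1.3],0],[[0,0,1.3],0],[[0,0,1.2],0],[[0,0,1],0],[[0,0,0.7],0],[[0,0,0.4],0],[[0,0,0.2],0]]' 1 30
python3 - <<'E'
from bats import *
c=cap("wrist","w44");go([.5636,.1374,-.014],5.7)
E
```

```text
t: 56.85
position: [0.5663, 0.1434, -0.0078]
ee_rot: [-3.138, -0.156, -0.001]
ft_force: [-1.1, -0.6, 13.2]
width: 0.0239
TCP [ 0.5665  0.1434 -0.0077] yaw 5.7 j6 1.59 turn -0.0 shift-before-turn cm [-0.35  0.57  0.63] shift-after-turn cm [-0.35  0.57  0.63]
```

View pics/w44.png

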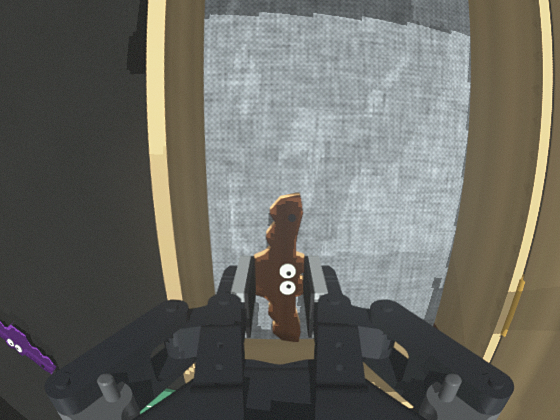

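```bash

python3 -m handwheel '[[[0,0,-2],0],[[0,0,-3],0],[[0,0,-3.5],0],[[0,0,0],-8.5],[[0,0,0],-8.5],[[0,0,0],-8.5],[[0,0,0],-8.5],[[0,0,0],-8.5],[[0,0,0],-8.5],[[0,0,0],-8.5]]' 1 30
python3 - <<'E'
from bats import *
go([.5788,.146,-.012],95.7)
E
```

```text
t: 57.9
position: [0.5661, 0.1434, 0.0771]
ee_rot: [2.641, 1.7, 0.001]
ft_force: [0.2, 0.1, -0.1]
width: 0.0235
TCP [0.5661 0.1434 0.0771] yaw 65.5 j6 0.55 turn -30.2 shift-before-turn cm [0.76 1.05 8.91] shift-after-turn cm [0.13 1.28 8.91]
```

```bash

python3 -m handwheel '[[[0,0,0],-8.5],[[0,0,0],-8.5],[[0,0,0],-8.5],[[0,0,0],-4.7],[[0.13,0.65,0],0],[[0,0.65,0],0],[[0,0,1],0],[[0,0,2],0],[[0,0,2],0],[[0,0,1],0]]' 1 30
python3 - <<'E'
from bats import *
c=cap("wrist","w45");s=cap("side");crop(s,100,150,300,390,2.5,"d45");go([.5788,.146,-.012],95.7)
E
```

```text
t: 58.9
position: [0.5773, 0.1457, 0.0144]
ee_rot: [-2.115, -2.321, 0.003]
ft_force: [-0.5, -0.2, -1.1]
width: 0.0239
TCP [0.5772 0.1457 0.0149] yaw 95.4 j6 0.03 turn -0.3 shift-before-turn cm [0.02 0.17 2.69] shift-after-turn cm [0.01 0.17 2.69]
```

View pics/w45.png

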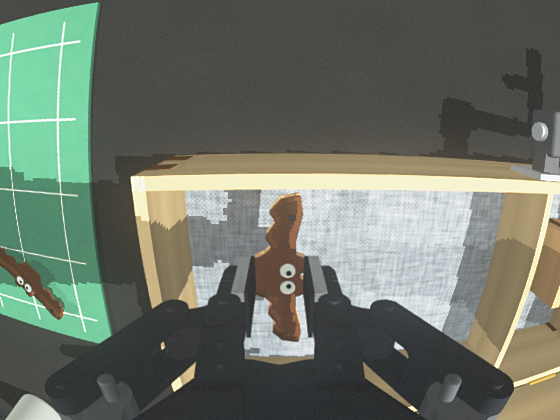

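View pics/d45.png

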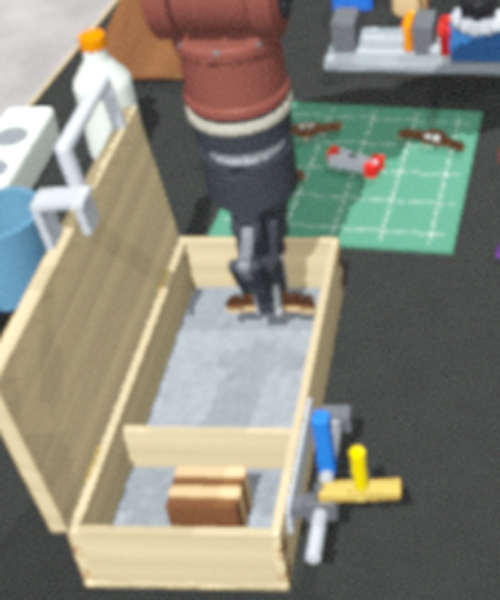

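```bash

python3 -m handwheel '[[[0,0.1,0.5],0],[[0,0,0.5],0],[[0,0,0.5],0],[[0,0,0.3],0],[[0,0,0.3],0],[[0,0,0.2],0],[[0,0,0.1],0],[[0,0,0.1],0],[[0,0,0],0],[[0,0,0],0]]' 1 30
python3 - <<'E'
from bats import *
c=cap("wrist","w46");go([.5788,.146,-.014],95.7)
E
```

```text
t: 60.0
position: [0.5797, 0.146, -0.0082]
ee_rot: [2.114, 2.323, 0.0]
ft_force: [1.1, 0.4, 0.3]
width: 0.0242
TCP [ 0.5797  0.146  -0.0082] yaw 95.4 j6 0.03 turn -0.3 shift-before-turn cm [ 0.01 -0.09  0.58] shift-after-turn cm [ 0.01 -0.09  0.58]
```

```bash

python3 -m handwheel '[[[0,0,0.2],0],[[0,0,0.1],0],[[0,0,0.1],0],[[0,0,0.1],0],[[0,0,0.1],0],[[0,0,0.1],0],[[0,0,0],0],[[0,0,0],0],[[0,0,0],0],[[0,0,0],0]]' 1 30
python3 -m handwheel '[[[0,0,0],0],[[0,0,0],0],[[0,0,0],0],[[0,0,0],0],[[0,0,-0.5],0],[[0,0,-1],0],[[0,0,-2],0],[[0,0,-3],0],[[0,0,-4],0],[[0,0,-4],0]]' 3.2 30
python3 - <<'E'
from bats import *
c=cap("wrist","w47");go([.629,-.0474,.1],-38)
E
```

```text
t: 61.05
position: [0.5796, 0.146, -0.0152]
ee_rot: [2.114, 2.324, 0.0]
ft_force: [-0.2, 0.2, 1.0]
width: 0.0238
t: 62.05
position: [0.5793, 0.146, 0.1319]
ee_rot: [2.114, 2.324, 0.0]
ft_force: [0.5, -0.4, -0.5]
width: 0.0316
TCP [0.5829 0.1465 0.1389] yaw 95.4 j6 0.03 turn -46.6 shift-before-turn cm [-19.74   2.73   3.91] shift-after-turn cm [-15.54 -12.47   3.91]
```

View pics/w47.png

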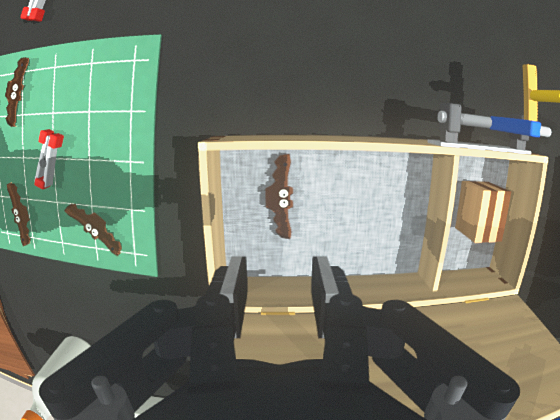

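```bash

python3 -m handwheel '[[[-3,0.4,-0.5],0],[[-4,0.55,0],0],[[-4,0.6,0],0],[[-4,0.6,0],0],[[-3,0.4,0],0],[[-1.7,0.2,0],0],[[0,0,0],-8.1],[[0,0,0],-8.1],[[0,0,0],-8.1],[[0,0,0],-8.1]]' 4.2 30
python3 -m handwheel '[[[0,0,0.5],-8.1],[[0,0,1],-8.1],[[0,0,2],0],[[0,0,0],0],[[0,0,0],0],[[0,0,0],0],[[0,0,0],0],[[0,0,0],0],[[0,0,0],0],[[0,0,0],0]]' 4.2 30
python3 - <<'E'
from bats import *
c=cap("wrist","w48")
for b in bats(c,minA=150)[0]: print([round(float(q),4) for q in b[:5]],np.round(b[6],0))
go([.629,-.0474,0],-36)
E
```

```text
t: 63.1
position: [0.6254, -0.0469, 0.1351]
ee_rot: [1.373, 2.826, 0.0]
ft_force: [0.7, 0.4, 0.0]
width: 0.0418
t: 64.1
position: [0.6256, -0.0476, 0.0999]
ee_rot: [0.971, 2.987, 0.0]
ft_force: [0.1, -0.3, 0.3]
width: 0.0418
[0.6271, -0.1629, 10.8217, 79.3394, 25.3345] [191.  93.]
[0.629, -0.048, 54.5196, 80.0134, 23.8786] [273. 206.]
TCP [ 0.6255 -0.0476  0.0998] yaw 144.0 j6 -1.13 turn -0.0 shift-before-turn cm [-0.27  0.22  9.98] shift-after-turn cm [-0.27  0.22  9.98]
```

View pics/w48.png

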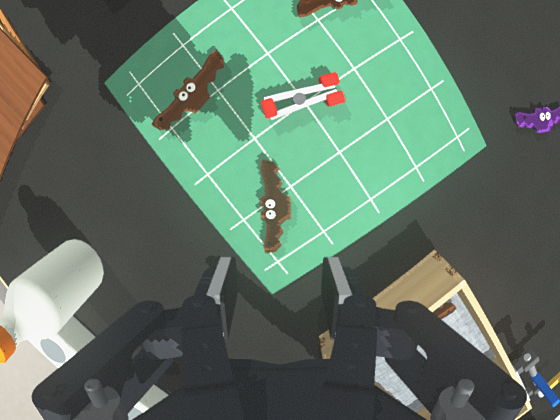

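```bash

python3 -m handwheel '[[[-0.28,0.25,1.5],0],[[0,0,2],0],[[0,0,2],0],[[0,0,2],0],[[0,0,1.5],0],[[0,0,1],0],[[0,0,0.8],0],[[0,0,0.6],0],[[0,0,0.3],0],[[0,0,0.2],0]]' 3.6 30
python3 -m handwheel '[[[0,0,0],0],[[0,0,0],0],[[0,0,0],0],[[0,0,0],0],[[0,0,0],0],[[0,0,0],0],[[0,0,0],0],[[0,0,0],0],[[0,0,0],0],[[0,0,0],0]]' 1 30
python3 -m handwheel '[[[0,0,-0.5],0],[[0,0,-1.5],0],[[0,0,-3],0],[[0,0,-4],0],[[0,0,-4],0],[[0,0,-2],8.1],[[0,0,0],8.1],[[0,0,0],8.1],[[0,0,0],8.1],[[0,0,0],8.1]]' 1 30
python3 - <<'E'
from bats import *
c=cap("wrist","w49")
go([.6151,.1858,.1],95.5)
E
```

```text
t: 65.15
position: [0.6295, -0.0472, -0.0192]
ee_rot: [0.971, 2.987, 0.0]
ft_force: [0.0, 0.2, -1.0]
width: 0.036
t: 66.15
position: [0.6294, -0.0472, -0.019]
ee_rot: [0.971, 2.987, 0.0]
ft_force: [-0.9, 0.5, 6.5]
width: 0.0243
t: 67.15
position: [0.629, -0.0471, 0.1307]
ee_rot: [-1.952, -2.461, 0.0]
ft_force: [-0.2, -1.0, 0.5]
width: 0.0238
TCP [ 0.6289 -0.0471  0.1306] yaw 102.7 j6 -0.41 turn 7.2 shift-before-turn cm [23.03  3.76  3.07] shift-after-turn cm [23.32  0.86  3.07]
```

View pics/w49.png

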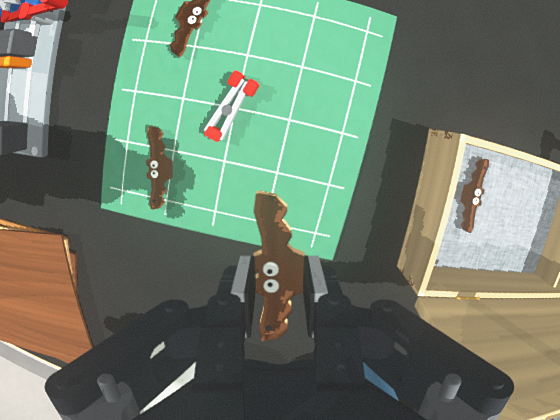

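```bash

python3 -m handwheel '[[[0,0,0],7.2],[[2,0,0],0],[[3,0,0],0],[[4,0,0],0],[[4,0,0],0],[[4,0,0],0],[[3.5,0,0],0],[[2,0,0],0],[[0.8,0,0],0],[[0,0,0],0]]' 1 30
python3 - <<'E'
from bats import *
c=cap("wrist","w50")
go([.6071,.185,-.013],95.5)
E
```

```text
t: 68.2
position: [0.6034, 0.185, 0.1306]
ee_rot: [-2.093, -2.343, 0.0]
ft_force: [0.9, 0.3, -0.7]
width: 0.024
TCP [0.6037 0.184  0.1306] yaw 96.4 j6 0.07 turn 0.9 shift-before-turn cm [ 0.07  0.36 14.36] shift-after-turn cm [ 0.07  0.35 14.36]
```

View pics/w50.png

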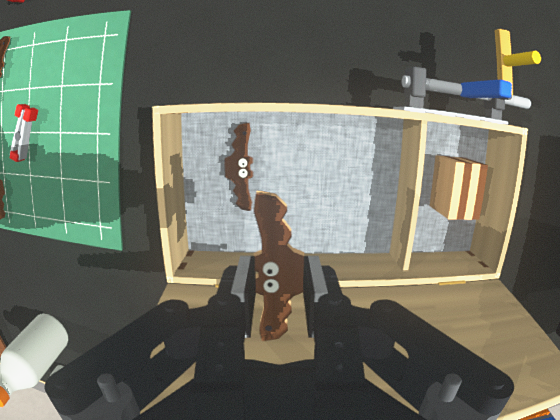

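```bash

python3 -m handwheel '[[[0,0.3,1],0.9],[[0,0,2],0],[[0,0,2],0],[[0,0,2],0],[[0,0,1.5],0],[[0,0,1.2],0],[[0,0,1],0],[[0,0,0.8],0],[[0,0,0.6],0],[[0,0,0.4],0]]' 1 30
python3 - <<'E'
from bats import *
c=cap("wrist","w51")
go([.6071,.185,-.0145],95.5)
E
```

```text
t: 69.25
position: [0.6068, 0.1847, 0.0054]
ee_rot: [2.114, 2.323, 0.0]
ft_force: [0.8, -0.0, -0.2]
width: 0.0234
TCP [0.6064 0.1847 0.005 ] yaw 95.4 j6 0.09 turn -0.1 shift-before-turn cm [0.03 0.07 1.95] shift-after-turn cm [0.03 0.07 1.95]
```

View pics/w51.png

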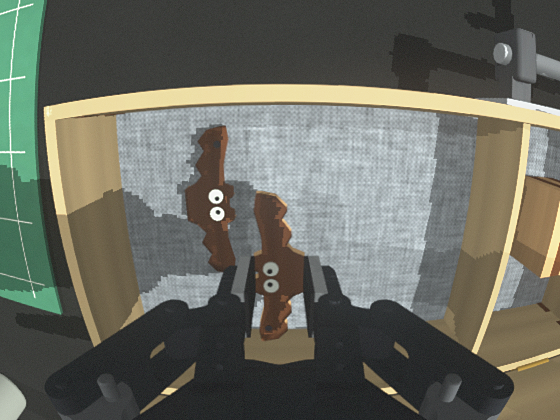

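```bash

python3 -m handwheel '[[[0.3,0.1,0],0],[[0.2,0,0.3],0],[[0,0,0.4],0],[[0,0,0.4],0],[[0,0,0.3],0],[[0,0,0.2],0],[[0,0,0.2],0],[[0,0,0.15],0],[[0,0,0],0],[[0,0,0],0]]' 1 30
python3 -m handwheel '[[[0,0,0],0],[[0,0,0],0],[[0,0,0],0],[[0,0,0],0],[[0,0,-0.5],0],[[0,0,-1],0],[[0,0,-2],0],[[0,0,-3],0],[[0,0,-4],0],[[0,0,-4],0]]' 3.1 30
python3 - <<'E'
from bats import *
c=cap("wrist","w52");go([.627,-.163,.1],99.5)
s=cap("scene")
for b in bats(s,minA=80)[0]: print([round(float(q),4) for q in b[:5]],np.round(b[6],0))
E
```

```text
t: 70.3
position: [0.6073, 0.1898, -0.0137]
ee_rot: [2.114, 2.323, 0.0]
ft_force: [-0.1, -0.1, 0.7]
width: 0.0242
t: 71.3
position: [0.6069, 0.1898, 0.1334]
ee_rot: [2.114, 2.324, 0.0]
ft_force: [1.0, 1.6, -0.8]
width: 0.0308
TCP [0.6105 0.1905 0.1408] yaw 95.4 j6 0.09 turn -4.1 shift-before-turn cm [-35.35  -1.72   4.03] shift-after-turn cm [-35.14  -4.24   4.03]
[0.4849, -0.1601, -17.0648, 81.8681, 23.3426] [224. 236.]
[0.6309, -0.1609, 13.6601, 80.0425, 23.5446] [218. 284.]
```

View pics/w52.png

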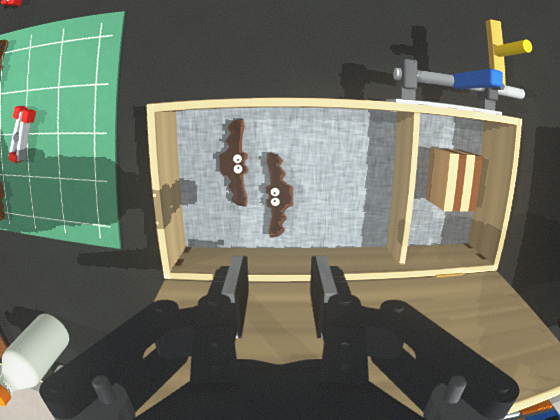

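Two in, flat. Next: the bat near (0.627, -0.163).

```bash

python3 -m handwheel '[[[-2.5,-0.1,0],0],[[-4,-0.2,0],0],[[-4.4,-0.2,0],0],[[-4.4,-0.2,0],0],[[-4.4,-0.2,0],0],[[-4.4,-0.2,0],0],[[-4.4,-0.2,0],0],[[-3.5,-0.2,0],0],[[-2.2,-0.2,1],0],[[-1.1,-0.1,1.5],-5]]' 4.2 30
python3 -m handwheel '[[[0,0,1],0],[[0,0,0.5],0],[[0,0,0],0],[[0,0,0],0],[[0,0,0],0],[[0,0,0],0],[[0,0,0],0],[[0,0,0],0],[[0,0,0],0],[[0,0,0],0]]' 4.2 30
python3 - <<'E'
from bats import *
c=cap("wrist","w53")
for b in bats(c,minA=150)[0]: print([round(float(q),4) for q in b[:5]],np.round(b[6],0))
go([.627,-.163,-.019],99.5)
E
```

```text
t: 72.4
position: [0.623, -0.1661, 0.107]
ee_rot: [2.012, 2.41, 0.001]
ft_force: [0.5, 0.3, 0.3]
width: 0.042
t: 73.4
position: [0.6224, -0.1633, 0.0912]
ee_rot: [-2.011, -2.413, 0.0]
ft_force: [0.3, 0.4, 0.3]
width: 0.0423
[0.4823, -0.1627, -14.6608, 76.9927, 24.6405] [314.  37.]
[0.6274, -0.1629, 9.5226, 80.0878, 24.1196] [276. 213.]
TCP [ 0.6224 -0.1633  0.0912] yaw 100.4 j6 -0.55 turn 0.9 shift-before-turn cm [-0.05  0.45 11.02] shift-after-turn cm [-0.04  0.45 11.02]
```

View pics/w53.png

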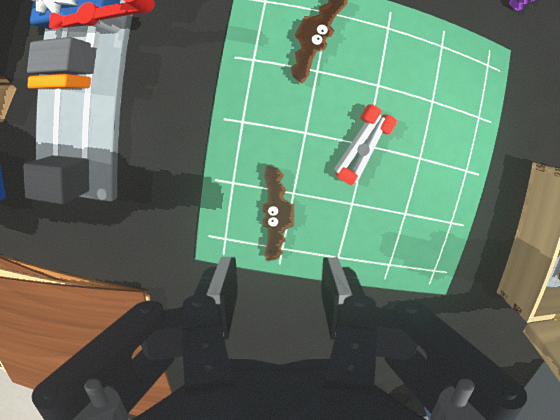

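```bash

python3 -m handwheel '[[[0,0.45,1.5],0.9],[[0,0,2],0],[[0,0,2],0],[[0,0,1.5],0],[[0,0,1.3],0],[[0,0,1],0],[[0,0,0.7],0],[[0,0,0.5],0],[[0,0,0.3],0],[[0,0,0.2],0]]' 3.6 30
python3 -m handwheel '[[[0,0,0],0],[[0,0,0],0],[[0,0,0],0],[[0,0,0],0],[[0,0,0],0],[[0,0,0],0],[[0,0,0],0],[[0,0,0],0],[[0,0,0],0],[[0,0,0],0]]' 1 30
python3 -m handwheel '[[[0,0,-0.5],0],[[0,0,-1.5],0],[[0,0,-3],0],[[0,0,-4],0],[[0,0,-4],0],[[0,0,-2],4],[[0,0,0],0],[[0,0,0],0],[[0,0,0],0],[[0,0,0],0]]' 1 30
python3 - <<'E'
from bats import *
c=cap("wrist","w54")
go([.5725,.221,.13],95.5)
E
```

```text
t: 74.45
position: [0.6271, -0.1626, -0.0187]
ee_rot: [2.03, 2.397, 0.0]
ft_force: [-0.3, -0.2, -0.6]
width: 0.0357
t: 75.45
position: [0.6271, -0.1626, -0.0186]
ee_rot: [2.03, 2.397, 0.0]
ft_force: [-1.1, 0.7, 5.1]
width: 0.0237
t: 76.45
position: [0.626, -0.1622, 0.1299]
ee_rot: [-2.11, -2.324, 0.001]
ft_force: [-0.6, 0.1, -0.5]
width: 0.0234
TCP [ 0.6262 -0.1622  0.1301] yaw 95.5 j6 -0.46 turn 0.0 shift-before-turn cm [38.66 -1.65  0.05] shift-after-turn cm [38.66 -1.67  0.05]
```

View pics/w54.png

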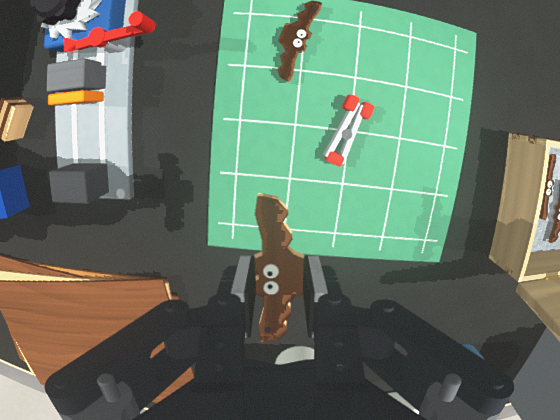

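```bash

python3 -m handwheel '[[[2.5,-0.2,0],0],[[4,-0.2,0],0],[[4.5,-0.2,0],0],[[4.7,-0.2,0],0],[[4.7,-0.2,0],0],[[4.7,-0.2,0],0],[[4.7,-0.2,0],0],[[4.2,-0.2,0],0],[[3,-0.1,0],0],[[1.9,-0.1,0],0]]' 1 30
python3 - <<'E'
from bats import *
c=cap("wrist","w55")
go([.5711,.2236,-.013],95.5)
E
```

```text
t: 77.5
position: [0.5706, 0.2254, 0.1305]
ee_rot: [-2.109, -2.327, 0.001]
ft_force: [-0.2, 0.7, -0.4]
width: 0.0232
TCP [0.5702 0.2273 0.1305] yaw 95.7 j6 0.16 turn 0.2 shift-before-turn cm [-0.39  0.07 14.35] shift-after-turn cm [-0.39  0.07 14.35]
```

View pics/w55.png

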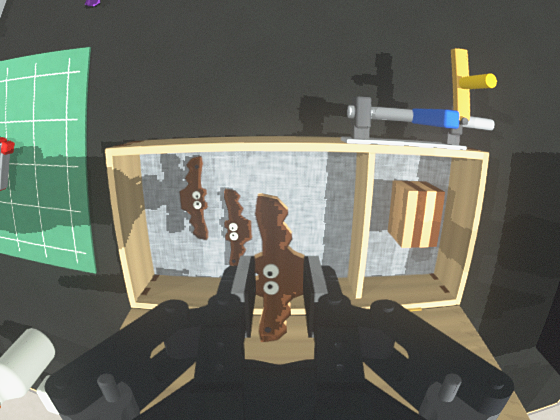

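```bash

python3 -m handwheel '[[[-0.2,0,1],0],[[0,0,2],0],[[0,0,2],0],[[0,0,2],0],[[0,0,1.5],0],[[0,0,1.2],0],[[0,0,1],0],[[0,0,0.8],0],[[0,0,0.6],0],[[0,0,0.4],0]]' 1 30
python3 - <<'E'
from bats import *
c=cap("wrist","w56")
go([.5711,.2236,-.0145],95.5)
E
```

```text
t: 78.55
position: [0.572, 0.2209, 0.0059]
ee_rot: [2.112, 2.325, 0.0]
ft_force: [-0.2, -0.5, -0.3]
width: 0.0235
TCP [0.5717 0.2209 0.0055] yaw 95.5 j6 0.15 turn 0.0 shift-before-turn cm [ 0.27 -0.04  2.  ] shift-after-turn cm [ 0.27 -0.04  2.  ]
```

View pics/w56.png

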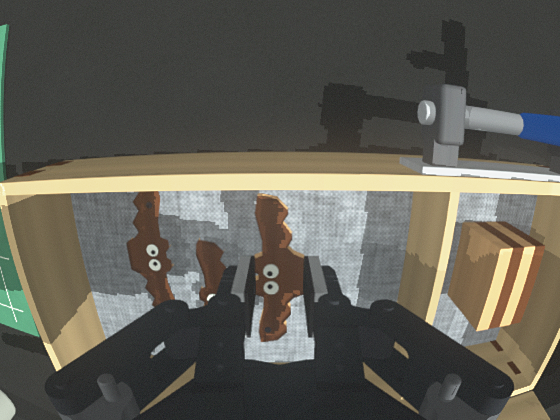

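```bash

python3 -m handwheel '[[[0.3,0,0],0],[[0,0,0.3],0],[[0,0,0.4],0],[[0,0,0.4],0],[[0,0,0.3],0],[[0,0,0.2],0],[[0,0,0.2],0],[[0,0,0.15],0],[[0,0,0],0],[[0,0,0],0]]' 1 30
python3 -m handwheel '[[[0,0,0],0],[[0,0,0],0],[[0,0,0],0],[[0,0,0],0],[[0,0,-0.5],0],[[0,0,-1],0],[[0,0,-2],0],[[0,0,-3],0],[[0,0,-4],0],[[0,0,-4],0]]' 3.1 30
python3 - <<'E'
from bats import *
c=cap("wrist","w57");go([.4805,-.1625,.1],75.7)
s=cap("scene")
for b in bats(s,minA=80)[0]: print([round(float(q),4) for q in b[:5]],np.round(b[6],0))
E
```

```text
t: 79.6
position: [0.5717, 0.224, -0.0132]
ee_rot: [2.112, 2.325, 0.0]
ft_force: [0.1, 0.2, -0.3]
width: 0.0235
t: 80.6
position: [0.5713, 0.2239, 0.1339]
ee_rot: [2.112, 2.325, 0.0]
ft_force: [0.7, -0.0, -0.1]
width: 0.0311
TCP [0.5748 0.2249 0.1411] yaw 95.5 j6 0.16 turn 19.8 shift-before-turn cm [-37.66 -13.15   3.93] shift-after-turn cm [-39.89   0.39   3.93]
[0.4847, -0.1596, -19.4119, 81.6363, 24.7004] [224. 236.]
[0.5924, 0.3023, -73.3143, 93.623, 23.4446] [414. 266.]
```

View pics/w57.png

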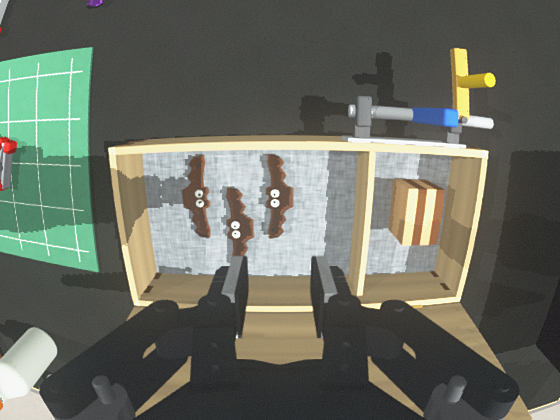

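```bash

python3 -m handwheel '[[[0,0,-0.5],8],[[0,0,0],8],[[0,0,0],3.8],[[-2.5,0,0],0],[[-4,0,0],0],[[-4.6,0.1,0],0],[[-4.8,0.1,0],0],[[-4.8,0.1,0],0],[[-4.8,0.1,0],0],[[-4.8,0,0],0]]' 4.2 30
python3 -m handwheel '[[[-4.2,0,0],0],[[-3.2,0,0.5],0],[[-2.2,0,1.5],0],[[0,0,2],0],[[0,0,1],0],[[0,0,0],0],[[0,0,0],0],[[0,0,0],0],[[0,0,0],0],[[0,0,0],0]]' 4.2 30
python3 - <<'E'
from bats import *
c=cap("wrist","w58")
for b in bats(c,minA=150)[0]: print([round(float(q),4) for q in b[:5]],np.round(b[6],0))
go([.4805,-.1625,-.019],75.7)
E
```

```text
t: 81.7
position: [0.5, -0.0723, 0.1372]
ee_rot: [2.48, 1.927, 0.001]
ft_force: [1.4, 0.1, 0.1]
width: 0.042
t: 82.7
position: [0.4773, -0.1636, 0.0872]
ee_rot: [2.48, 1.928, 0.001]
ft_force: [0.4, 0.6, 0.0]
width: 0.0419
[0.481, -0.1625, -13.4573, 79.5764, 23.1756] [283. 211.]
[0.5073, -0.3289, -82.2705, 65.717, 24.3426] [124. 276.]
TCP [ 0.4772 -0.1636  0.0871] yaw 75.7 j6 -0.23 turn 0.0 shift-before-turn cm [ 0.19  0.28 10.61] shift-after-turn cm [ 0.19  0.28 10.61]
```

View pics/w58.png

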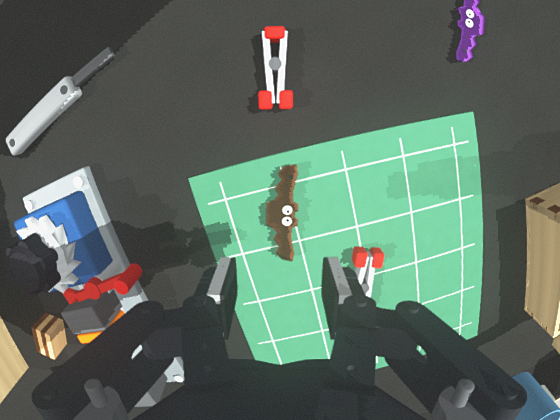

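```bash

python3 -m handwheel '[[[0.2,0.33,1.5],0.5],[[0,0,2],0],[[0,0,2],0],[[0,0,1.5],0],[[0,0,1.2],0],[[0,0,0.8],0],[[0,0,0.6],0],[[0,0,0.5],0],[[0,0,0.3],0],[[0,0,0.2],0]]' 3.6 30
python3 -m handwheel '[[[0,0,0],0],[[0,0,0],0],[[0,0,0],0],[[0,0,0],0],[[0,0,0],0],[[0,0,0],0],[[0,0,0],0],[[0,0,0],0],[[0,0,0],0],[[0,0,0],0]]' 1 30
python3 -m handwheel '[[[0,0,-0.5],0],[[0,0,-1.5],0],[[0,0,-3],0],[[0,0,-4],0],[[0,0,-4],0],[[0,0,-2],-7],[[0,0,0],-7],[[0,0,0],-6.1],[[0,0,0],0],[[0,0,0],0]]' 1 30
python3 - <<'E'
from bats import *
c=cap("wrist","w59")
go([.6000,.2575,.13],95.5)
E
```

```text
t: 83.75
position: [0.4808, -0.1626, -0.0193]
ee_rot: [2.489, 1.917, 0.0]
ft_force: [-0.4, 0.4, 0.5]
width: 0.036
t: 84.75
position: [0.4807, -0.1626, -0.0192]
ee_rot: [2.489, 1.917, 0.0]
ft_force: [-0.4, 0.1, 4.4]
width: 0.0239
t: 85.75
position: [0.4804, -0.1624, 0.1307]
ee_rot: [-2.12, -2.318, 0.0]
ft_force: [0.1, -0.0, 0.5]
width: 0.0242
TCP [ 0.4804 -0.1624  0.1306] yaw 95.1 j6 -0.56 turn -0.4 shift-before-turn cm [40.75 15.66  0.06] shift-after-turn cm [40.65 15.93  0.06]
```

View pics/w59.png

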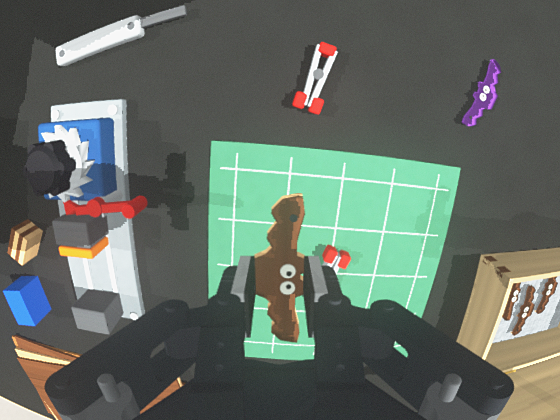

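```bash

python3 -m handwheel '[[[2,0.8,0],-0.4],[[3.5,1.35,0],0],[[4.3,1.7,0],0],[[4.6,1.8,0],0],[[4.6,1.8,0],0],[[4.6,1.8,0],0],[[4.6,1.8,0],0],[[4.6,1.7,0],0],[[4,1.5,0],0],[[2.4,0.9,0],0]]' 1 30
python3 -m handwheel '[[[1.2,0.5,0],0],[[0.5,0.2,0],0],[[0,0,0],0],[[0,0,0.5],0],[[0,0,1],0],[[0,0,1.5],0],[[0,0,1.5],0],[[0,0,1.5],0],[[0,0,1],0],[[0,0,0.5],0]]' 1 30
python3 - <<'E'
from bats import *
c=cap("wrist","w60")
go([.5993,.2626,-.013],95.5)
E
```

```text
t: 86.8
position: [0.5926, 0.2458, 0.1302]
ee_rot: [-2.108, -2.329, -0.0]
ft_force: [0.7, -0.6, 0.2]
width: 0.0236
t: 87.8
position: [0.5971, 0.2593, 0.0544]
ee_rot: [-2.109, -2.328, 0.002]
ft_force: [-0.1, -0.2, -0.6]
width: 0.0235
TCP [0.5971 0.2594 0.0542] yaw 95.7 j6 0.2 turn 0.2 shift-before-turn cm [0.3  0.27 6.71] shift-after-turn cm [0.3  0.27 6.71]
```

View pics/w60.png

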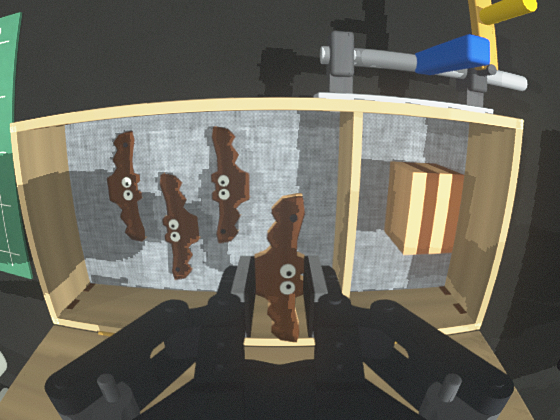

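```bash

python3 -m handwheel '[[[0.2,0,0.5],0],[[0,0,0.8],0],[[0,0,0.9],0],[[0,0,0.9],0],[[0,0,0.8],0],[[0,0,0.6],0],[[0,0,0.4],0],[[0,0,0],0],[[0,0,0],0],[[0,0,0],0]]' 1 30
python3 - <<'E'
from bats import *
c=cap("wrist","w61")
go([.5993,.2626,-.0135],95.5)
E
```

```text
t: 88.85
position: [0.598, 0.2622, 0.0071]
ee_rot: [2.108, 2.329, 0.001]
ft_force: [0.2, -0.5, -0.2]
width: 0.0239
TCP [0.598  0.2623 0.0071] yaw 95.7 j6 0.2 turn 0.2 shift-before-turn cm [0.02 0.13 2.06] shift-after-turn cm [0.02 0.13 2.06]
```

View pics/w61.png

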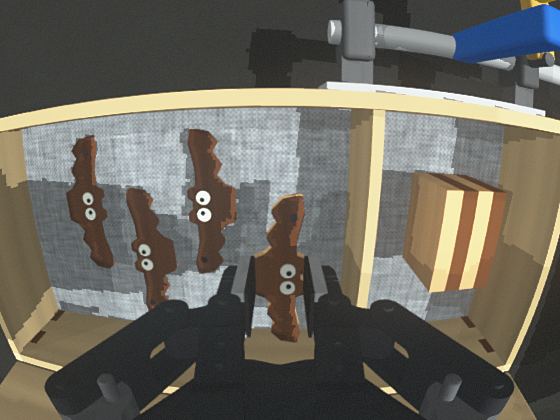

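```bash

python3 -m handwheel '[[[0,0,0.3],0],[[0,0,0.3],0],[[0,0,0.3],0],[[0,0,0.2],0],[[0,0,0.2],0],[[0,0,0.2],0],[[0,0,0.2],0],[[0,0,0.2],0],[[0,0,0],0],[[0,0,0],0]]' 1 30
python3 -m handwheel '[[[0,0,0],0],[[0,0,0],0],[[0,0,0],0],[[0,0,0],0],[[0,0,-0.5],0],[[0,0,-1],0],[[0,0,-2],0],[[0,0,-3],0],[[0,0,-4],0],[[0,0,-4],0]]' 3.1 30
python3 - <<'E'
from bats import *
c=cap("wrist","w62");s=cap("scene","s62");d=cap("side","d62");go([.4805,-.1625,.1],95.7)
E
```

```text
t: 89.9
position: [0.5976, 0.2621, -0.0123]
ee_rot: [-2.108, -2.329, 0.0]
ft_force: [0.9, -0.2, -0.4]
width: 0.0238
t: 90.9
position: [0.5974, 0.2621, 0.1349]
ee_rot: [2.108, 2.329, 0.0]
ft_force: [0.9, 0.9, 0.2]
width: 0.031
TCP [0.5999 0.2629 0.1368] yaw 95.7 j6 0.2 turn -0.0 shift-before-turn cm [-41.15 -16.13   3.52] shift-after-turn cm [-41.15 -16.13   3.52]
```

View pics/w62.png

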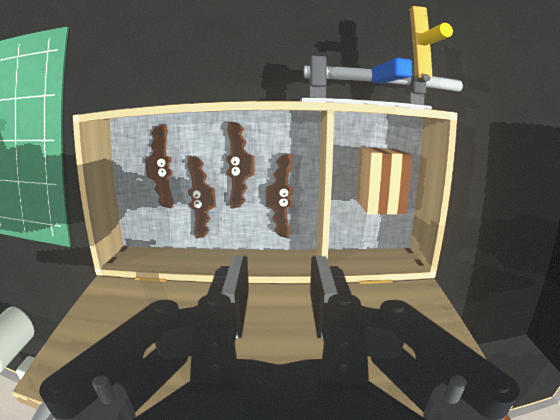

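View pics/d62.png

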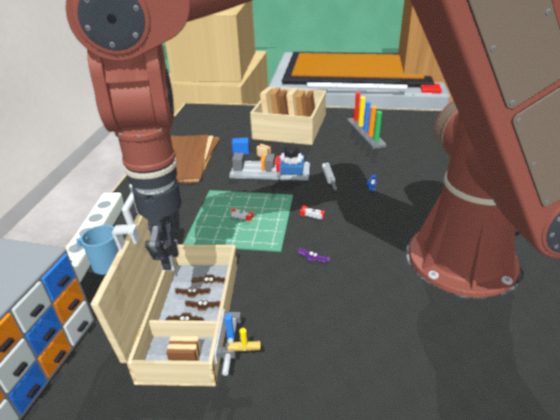

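```bash

python3 -m handwheel '[[[0,0,-3],0],[[0,0,-4.5],0],[[0,0,-4.5],0],[[0,0,-4],0],[[0,0,-2],8.5],[[0,0,-1],8.5],[[0,0,0],8.5],[[0,0,0],8.5],[[0,0,0],8.5],[[0,0,0],8.5]]' 3.1 30
python3 -m handwheel '[[[0,0,0],8.5],[[0,0,0],8.5],[[0,0,0],8.5],[[0,0,0],8.5],[[0,0,0],5],[[0,0,0],0],[[0,0,0],0],[[0,0,0],0],[[0,0,0],0],[[0,0,0],0]]' 3.1 30
python3 - <<'E'
from bats import *
c=cap("wrist","w63");go([.691,.177,.2208],5.7)
E
```

```text
t: 92.05
position: [0.5973, 0.262, 0.3218]
ee_rot: [-2.909, -1.186, 0.003]
ft_force: [-0.5, 0.8, -0.7]
width: 0.0309
t: 93.05
position: [0.5977, 0.2621, 0.3227]
ee_rot: [3.138, 0.157, -0.0]
ft_force: [0.4, 0.2, -0.7]
width: 0.031
TCP [0.5977 0.2621 0.3227] yaw 5.7 j6 1.77 turn 0.0 shift-before-turn cm [ 8.43  9.4  10.19] shift-after-turn cm [ 8.44  9.4  10.19]
```

View pics/w63.png

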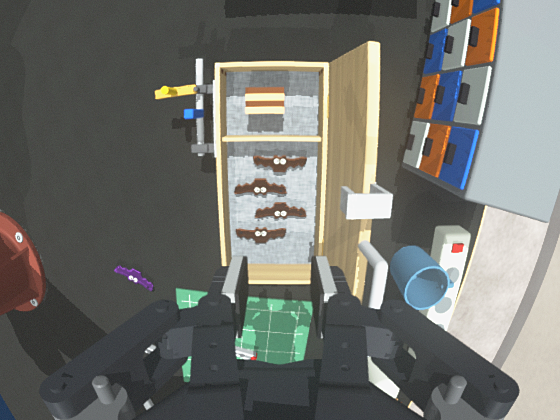

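```bash

python3 -m handwheel '[[[1.5,1.7,0],0],[[2.5,2.8,0],0],[[2.5,2.8,0],0],[[1.93,2.1,0],0],[[0,0,1],0],[[0,0,1.5],0],[[0,0,1.5],0],[[0,0,0],0],[[0,0,0],0],[[0,0,0],0]]' 3.1 30
python3 - <<'E'
from bats import *
c=cap("wrist","w64");go([.691,.177,.2208],5.7)
E
```

```text
t: 94.1
position: [0.6912, 0.1771, 0.2839]
ee_rot: [-3.138, -0.156, -0.002]
ft_force: [-0.1, 0.2, 0.4]
width: 0.0314
TCP [0.6913 0.1771 0.2839] yaw 5.7 j6 1.62 turn 0.0 shift-before-turn cm [-0.04  0.01  6.31] shift-after-turn cm [-0.04  0.01  6.31]
```

View pics/w64.png

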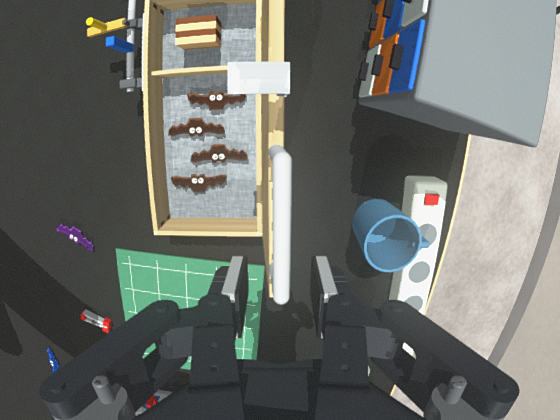

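```bash

python3 -m handwheel '[[[0,0,1],0],[[0,0,1.5],0],[[0,0,1.5],0],[[0,0,1.2],0],[[0,0,0.8],0],[[0,0,0.3],0],[[0,0,0],0],[[0,0,0],0],[[0,0,0],0],[[0,0,0],0]]' 3.1 30
python3 -m handwheel '[[[0,0,0],0],[[0,0,0],0],[[0,0,0],0],[[0,0,0],0],[[0,0,0],0],[[0,0,0],0],[[0,0,0],0],[[0,0,0],0],[[0,0,0],0],[[0,0,0],0]]' 0 25
python3 - <<'E'
from bats import *
c=cap("wrist","w65");go([.691,.177,.2208],5.7)
E
```

```text
t: 95.15
position: [0.6912, 0.177, 0.2203]
ee_rot: [-3.138, -0.156, -0.001]
ft_force: [0.3, 0.6, -0.2]
width: 0.031
t: 96.15
position: [0.6911, 0.177, 0.22]
ee_rot: [-3.138, -0.156, -0.001]
ft_force: [1.4, -0.1, 5.2]
width: 0.0106
TCP [0.6911 0.177  0.22  ] yaw 5.7 j6 1.62 turn -0.0 shift-before-turn cm [-0.01 -0.   -0.08] shift-after-turn cm [-0.01 -0.   -0.08]
```

View pics/w65.png

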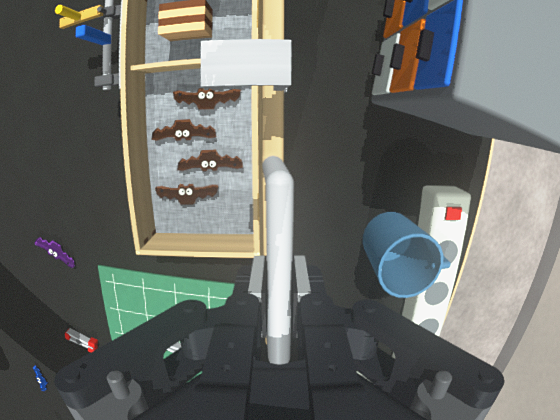

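```bash

python3 -m handwheel '[[[-1.23,0,-0.11],0],[[-1.23,0,-0.03],0],[[-1.23,0,0.05],0],[[-1.23,0,0.13],0],[[-1.22,0,0.2],0],[[-1.2,0,0.28],0],[[-1.18,0,0.36],0],[[-1.15,0,0.43],0],[[-1.12,0,0.51],0],[[-1.09,0,0.58],0]]' 0 25
python3 -m handwheel '[[[-1.05,0,0.64],0],[[-1.01,0,0.71],0],[[-0.96,0,0.77],0],[[-0.91,0,0.83],0],[[-0.85,0,0.89],0],[[-0.8,0,0.94],0],[[-0.73,0,0.99],0],[[-0.67,0,1.04],0],[[-0.6,0,1.08],0],[[-0.53,0,1.11],0]]' 0 25
python3 - <<'E'
from bats import *
go([.4777,.156,.0355],5.7);s=cap("scene","s66");d=cap("side","d66")
E
```

```text
t: 97.2
position: [0.5723, 0.1653, 0.1955]
ee_rot: [-3.137, -0.156, -0.001]
ft_force: [2.3, 1.5, 0.8]
width: 0.011
t: 98.2
position: [0.4919, 0.1575, 0.1053]
ee_rot: [-3.137, -0.156, -0.001]
ft_force: [3.5, 3.1, -0.5]
width: 0.0106
TCP [0.4919 0.1575 0.1053] yaw 5.7 j6 1.64 turn 0.0 shift-before-turn cm [-1.44  0.01  6.98] shift-after-turn cm [-1.44  0.01  6.98]
```

View pics/d66.png

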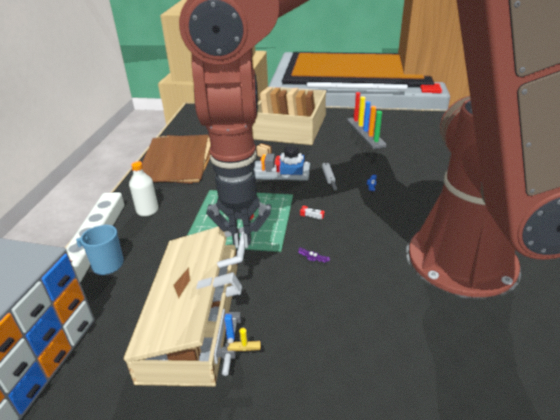

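```bash

python3 -m handwheel '[[[-0.4,0,1.14],0],[[-0.34,0,1.17],0],[[-0.28,0,1.19],0],[[-0.2,0,1.21],0],[[-0.14,0,1.1],0],[[-0.07,0,0.8],0],[[0,0,0.4],0],[[0,0,0.3],0],[[0,0,0.1],0],[[0,0,0],0]]' 0 25
python3 - <<'E'
from bats import *
go([.4777,.156,.0355],5.7);s=cap("scene");d=cap("side");crop(d,110,180,270,390,2.8,"d67");crop(s,310,150,490,310,4,"s67")
E
```

```text
t: 99.3
position: [0.4778, 0.1558, 0.0335]
ee_rot: [-3.138, -0.156, -0.001]
ft_force: [-8.6, -1.2, 32.3]
width: 0.0108
TCP [0.4778 0.1558 0.0335] yaw 5.7 j6 1.64 turn 0.0 shift-before-turn cm [-0.01 -0.02 -0.2 ] shift-after-turn cm [-0.01 -0.02 -0.2 ]
```

View pics/d67.png

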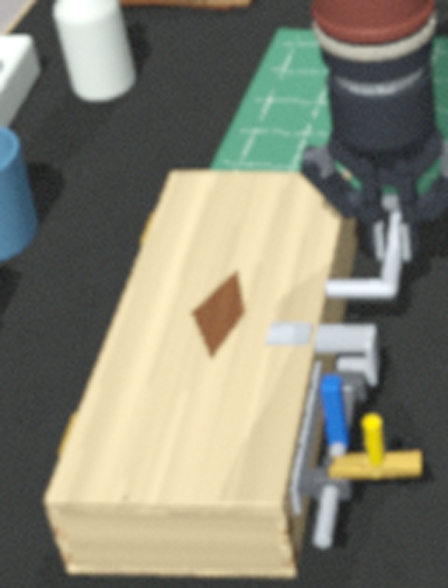

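View pics/s67.png

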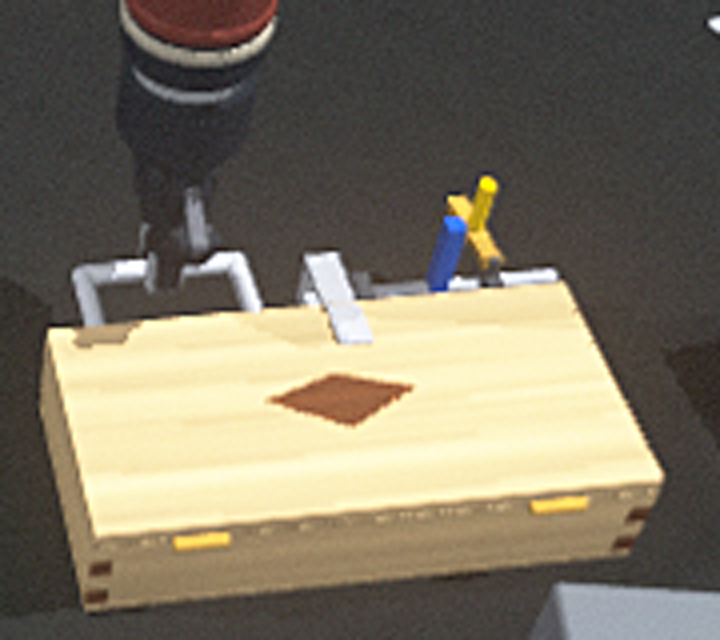

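```bash

python3 -m handwheel '[[[0,0,-0.3],0],[[0,0,0],0],[[0,0,0],0],[[0,0,0],0],[[0,0,-2],0],[[0,0,-3],0],[[0,0,-4],0],[[0,0,-3],0],[[0,-2,0],0],[[0,-3,0],0]]' 3 30
python3 -m handwheel '[[[0,-4,0],0],[[0,-4,0],0],[[0.5,-2.5,0],0],[[0.5,-1.5,0],0],[[0.5,-0.5,0],0],[[0.3,0,0],0],[[0,0,0],0],[[0,0,0],0],[[0,0,0],0],[[0,0,0],0]]' 2.4 30
python3 - <<'E'
from bats import *
c=cap("wrist","w68");go([.4813,.3296,.0687],5.9)
b=blobs(c,(105,150,60),(125,255,255),8,(200,100,360,330))[0]; print(b)
print(proj(c,[.4815,.3296,.108]))
crop(c,180,150,380,350,3,"w68c")
E
```

```text
t: 100.4
position: [0.4736, 0.2052, 0.1555]
ee_rot: [3.138, 0.152, 0.003]
ft_force: [-0.2, -0.3, -0.7]
width: 0.0296
t: 101.4
position: [0.4783, 0.3311, 0.1548]
ee_rot: [-3.138, -0.155, -0.0]
ft_force: [-0.3, 0.7, -0.1]
width: 0.0237
TCP [0.4783 0.3313 0.1548] yaw 5.7 j6 1.95 turn -0.2 shift-before-turn cm [0.28 0.2  8.61] shift-after-turn cm [0.28 0.2  8.61]
[([283.3, 217.3], [276, 199, 16, 36, 498])]
[283.97487738 224.73160315]
```

View pics/w68c.png

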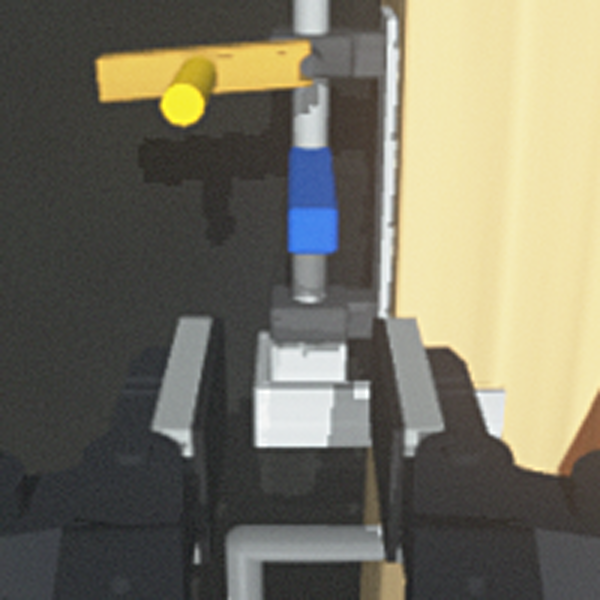

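```bash

python3 -m handwheel '[[[0.3,0.2,0.5],0],[[0,0,1.3],0],[[0,0,1.5],0],[[0,0,1.5],0],[[0,0,1.3],0],[[0,0,1.2],0],[[0,0,0.8],0],[[0,0,0.4],0],[[0,0,0],0],[[0,0,0],0]]' 2.4 30
python3 -m handwheel '[[[0,0,0],0],[[0,0,0],0],[[0,0,0],0],[[0,0,0],0],[[0,0,0],0],[[0,0,0],0],[[0,0,0],0],[[0,0,0],0],[[0,0,0],0],[[0,0,0],0]]' 0 40
python3 -m handwheel '[[[0,0.3,0],0],[[0,0.4,0],0],[[0,0.5,0],0],[[0,0.5,0],0],[[0,0.5,0],0],[[0,0.5,0],0],[[0,0.4,0],0],[[0,0.2,0],0],[[0,0.1,0],0],[[0,0,0],0]]' 0 40
python3 - <<'E'
from bats import *
c=cap("wrist","w69");go([.4847,.2976,.0687],5.9)
E
```

```text
t: 102.45
position: [0.4817, 0.3301, 0.07]
ee_rot: [-3.137, -0.156, -0.001]
ft_force: [0.1, -0.2, 0.7]
width: 0.0242
t: 103.45
position: [0.482, 0.3302, 0.0703]
ee_rot: [-3.137, -0.156, -0.002]
ft_force: [-0.3, 0.1, 5.5]
width: 0.0106
t: 104.45
position: [0.4851, 0.2981, 0.0703]
ee_rot: [-3.134, -0.157, -0.001]
ft_force: [-1.8, 7.7, 4.7]
width: 0.0106
TCP [0.4851 0.2981 0.0703] yaw 5.7 j6 1.89 turn -0.2 shift-before-turn cm [-0.04  0.04  0.16] shift-after-turn cm [-0.04  0.04  0.16]
```

View pics/w69.png

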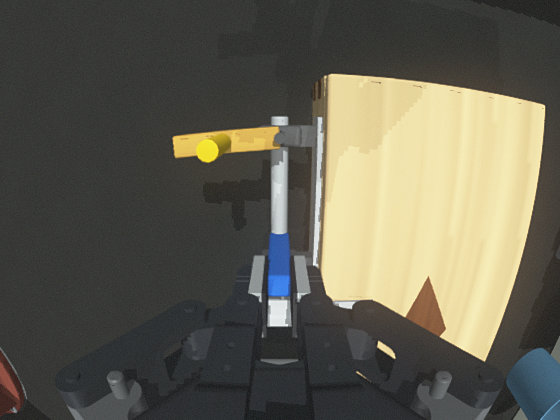

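```bash

python3 -m handwheel '[[[0,0.2,0],0],[[0,0.2,0],0],[[0,0.1,0],0],[[0,0,0],0],[[0,0,0],0],[[0,-0.2,0],0],[[0,-0.2,0],0],[[0,0,0],0],[[0,0,0],0],[[0,0,0],0]]' 0 40
python3 - <<'E'
from bats import *
go([.4847,.2976,.0687],5.9)
E
python3 -m handwheel '[[[0,0,0],0],[[0,0,0],0],[[0,0,0],0],[[0,0,0],0],[[0,0,-1],0],[[0,0,-2],0],[[0,0,-3],0],[[0,0,-2],0],[[0,0,0],0],[[0,0,0],0]]' 2.6 30
python3 - <<'E'
from bats import *
c=cap("wrist","w70");crop(c,180,50,380,350,2,"w70c")
b=blobs(c,(22,180,205),(36,255,255),8)[0];print(b)
go([.4847,.2976,.0687],5.9); 
for q in b: print(onz(c,*q[0],.108))
print(onz(c,280,205,.108))
E
```

```text
t: 105.5
position: [0.4851, 0.298, 0.0703]
ee_rot: [-3.132, -0.158, -0.001]
ft_force: [-2.5, 9.9, 2.9]
width: 0.0105
TCP [0.4851 0.298  0.0703] yaw 5.8 j6 1.89 turn -0.1 shift-before-turn cm [-0.04  0.03  0.16] shift-after-turn cm [-0.05  0.03  0.16]
t: 106.5
position: [0.4852, 0.2951, 0.1502]
ee_rot: [-3.137, -0.156, -0.002]
ft_force: [0.5, 0.3, -1.2]
width: 0.0262
[([233.4, 131.2], [226, 123, 15, 16, 173])]
TCP [0.4847 0.2949 0.1493] yaw 5.7 j6 1.89 turn -0.2 shift-before-turn cm [ 0.03 -0.27  8.06] shift-after-turn cm [ 0.04 -0.27  8.06]
[0.44880027 0.35619737 0.108     ]
[0.48401453 0.30922398 0.108     ]
```

View pics/w70c.png

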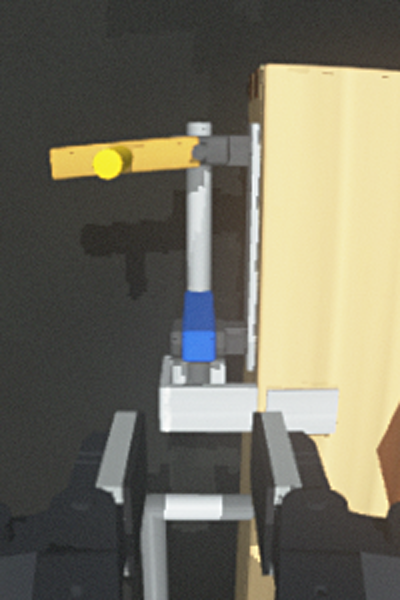

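```bash

python3 - <<'E'
from bats import *
go([.449,.3556,.0675],5.7)
E
```

```text
TCP [0.4847 0.2949 0.1493] yaw 5.7 j6 1.89 turn -0.0 shift-before-turn cm [-2.94 -6.39  8.19] shift-after-turn cm [-2.94 -6.39  8.19]
```

```bash

python3 -m handwheel '[[[-0.74,-1.6,0],0],[[-0.74,-1.6,0],0],[[-0.73,-1.6,0],0],[[-0.73,-1.59,0],0],[[0,0,1],0],[[0,0,1.5],0],[[0,0,1.5],0],[[0,0,1],0],[[0,0,0],0],[[0,0,0],0]]' 2.6 30
python3 - <<'E'
from bats import *
c=cap("wrist");crop(c,180,150,380,350,3,"w71c");go([.449,.3556,.0675],5.7)
E
```

```text
t: 107.55
position: [0.4494, 0.3554, 0.0994]
ee_rot: [3.137, 0.156, -0.001]
ft_force: [-0.1, 0.2, -0.1]
width: 0.0261
TCP [0.4497 0.3556 0.0999] yaw 5.7 j6 2.01 turn -0.0 shift-before-turn cm [-0.07 -0.    3.24] shift-after-turn cm [-0.07 -0.    3.24]
```

View pics/w71c.png

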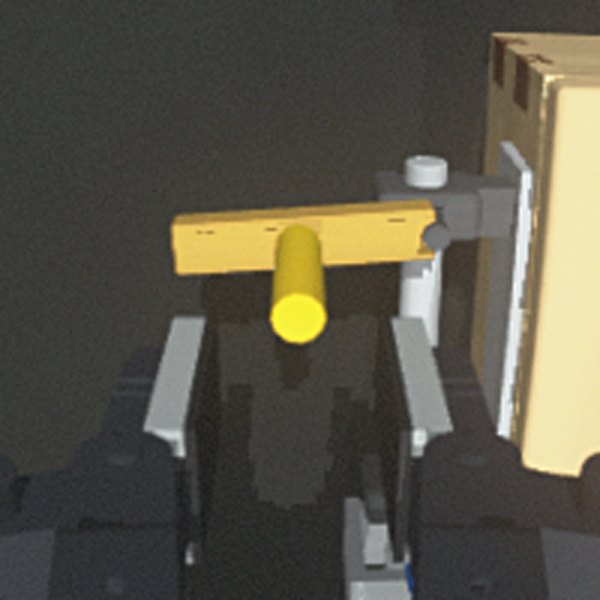

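```bash

python3 -m handwheel '[[[0,0,0.8],0],[[0,0,1],0],[[0,0,0.8],0],[[0,0,0.5],0],[[0,0,0],0],[[0,0,0],0],[[0,0,0],0],[[0,0,0],0],[[0,0,0],0],[[0,0,0],0]]' 2.6 20
python3 -m handwheel '[[[0,0,0],0],[[0,0,0],0],[[0,0,0],0],[[0,0,0],0],[[0,0,0],0],[[0,0,0],0],[[0,0,0],0],[[0,0,0],0],[[0,0,0],0],[[0,0,0],0]]' 0 20
python3 -m handwheel '[[[0.05,0.4,0],0],[[0.13,0.43,0],0],[[0.19,0.41,0],0],[[0.25,0.37,0],0],[[0.31,0.33,0],0],[[0.35,0.28,0],0],[[0.39,0.23,0],0],[[0.42,0.16,0],0],[[0.44,0.1,0],0],[[0.45,0.03,0],0]]' 0 20
python3 - <<'E'
from bats import *
c=cap("wrist","w72");go([.481,.3325,.0675],5.7)
E
```

```text
t: 108.6
position: [0.4495, 0.3558, 0.0688]
ee_rot: [-3.138, -0.156, -0.0]
ft_force: [-0.4, 0.2, -0.1]
width: 0.026
t: 109.6
position: [0.4494, 0.3558, 0.0687]
ee_rot: [-3.138, -0.156, -0.0]
ft_force: [-1.3, 0.2, 2.9]
width: 0.0087
t: 110.6
position: [0.4809, 0.3289, 0.0681]
ee_rot: [3.134, 0.154, -0.004]
ft_force: [-0.8, -1.3, 0.8]
width: 0.0086
TCP [0.4821 0.3293 0.0682] yaw 5.6 j6 1.95 turn -0.1 shift-before-turn cm [-0.07 -0.33  0.07] shift-after-turn cm [-0.07 -0.33  0.07]
```

View pics/w72.png

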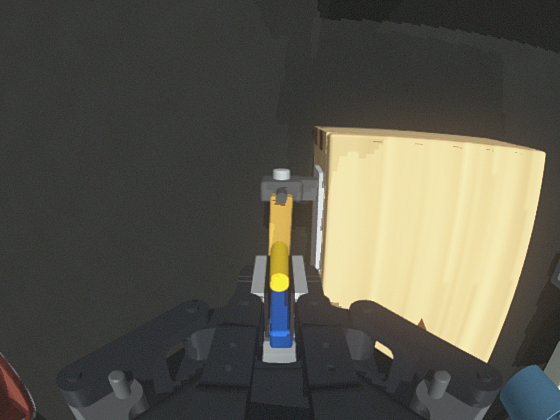

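```bash

python3 -m handwheel '[[[0.1,0,0],0],[[0.1,0,0],0],[[0.1,0,0],0],[[0.1,0,0],0],[[0,0,0],0],[[0,0,0],0],[[0,0,0],0],[[0,0,0],0],[[0,0,0],0],[[0,0,0],0]]' 0 20
python3 - <<'E'
from bats import *
c=cap("wrist");crop(c,180,150,380,350,3,"w73c");go([.481,.3325,.0675],5.7)
E
```

```text
t: 111.65
position: [0.4826, 0.3292, 0.0679]
ee_rot: [3.134, 0.155, -0.009]
ft_force: [-12.0, -7.7, 9.7]
width: 0.0087
TCP [0.4826 0.3292 0.068 ] yaw 5.7 j6 1.95 turn -0.0 shift-before-turn cm [-0.13 -0.35  0.04] shift-after-turn cm [-0.13 -0.35  0.04]
```

View pics/w73c.png

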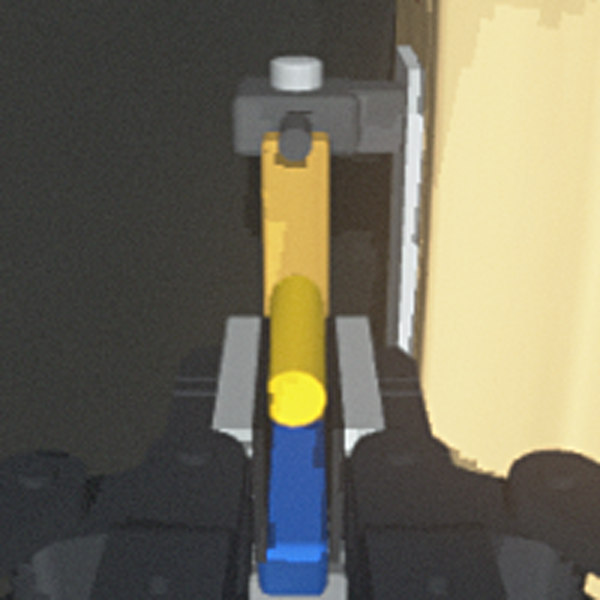

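```bash

python3 -m handwheel '[[[0,0,0],0],[[0,0,0],0],[[0,0,0],0],[[0,0,0],0],[[0,0,-0.8],0],[[0,0,-2],0],[[0,0,-3],0],[[0,0,-4],0],[[-1,0,-4],0],[[-2,0,-4],0]]' 2.6 20
python3 -m handwheel '[[[-3,3,0],0],[[-3,3,0],0],[[-3,3,0],0],[[-2,2,0],0],[[0,0,0],0],[[0,0,0],0],[[0,0,0],0],[[0,0,0],0],[[0,0,0],0],[[0,0,0],0]]' 2.6 20
python3 - <<'E'
from bats import *
c=cap("wrist","w74");s=cap("scene","s74");d=cap("side");crop(s,310,160,490,310,4,"s74c");crop(d,110,180,270,390,2.8,"d74c");go([.4,.2,.2])
y=blobs(c,(22,180,205),(36,255,255),8,(200,0,560,300))[0]; b=blobs(c,(105,150,150),(125,255,255),8,(200,0,450,300))[0]
print([(q,onz(c,*q[0],.108)) for q in y],[(q,onz(c,*q[0],.108)) for q in b])
E
```

```text
t: 112.7
position: [0.4563, 0.3288, 0.2486]
ee_rot: [-3.137, -0.155, -0.002]
ft_force: [-0.1, -0.7, 0.6]
width: 0.0261
t: 113.7
position: [0.3574, 0.2088, 0.2464]
ee_rot: [3.138, 0.157, -0.001]
ft_force: [-0.6, 0.1, -0.5]
width: 0.0261
TCP [0.3573 0.2086 0.2465] yaw 5.7 j6 1.82 turn 0 shift-before-turn cm [4.16 1.28 4.65] shift-after-turn cm [4.16 1.28 4.65]
[(([417.3, 85.0], [414, 81, 8, 9, 60]), array([0.48162134, 0.33134379, 0.108     ]))] [(([415.5, 119.4], [411, 114, 10, 12, 106]), array([0.48429461, 0.29657566, 0.108     ]))]
```

View pics/w74.png

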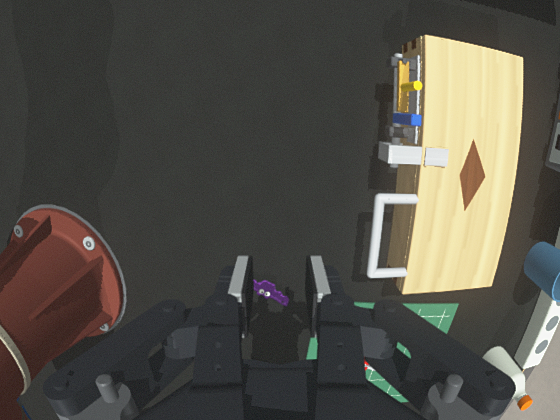

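View pics/s74.png

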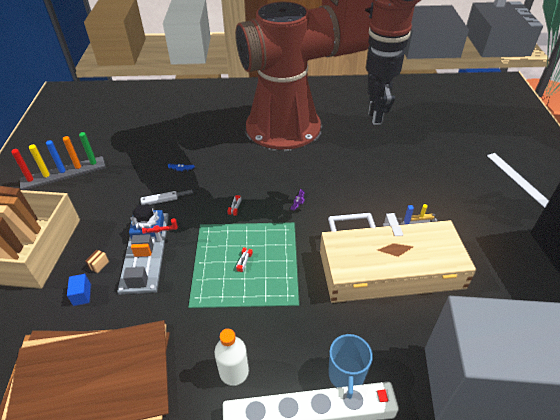

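View pics/d74c.png

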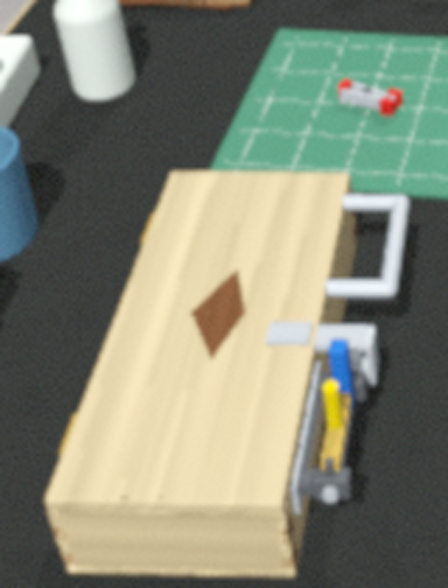

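Lid is shut. The knob measures (0.4843, 0.2966) and the peg (0.4816, 0.3313), within about 1 mm of their starting places (0.484, 0.297 and 0.481, 0.332). The spring clamps and multi-tool look unmoved and the robot is clear of everything, so I am handing in.

```bash
python3 -c "
from workcell import robot
print(robot.finish_job())"
```

```text
the job is handed in; nothing more can be done
None
```

The job is done and handed in at about 114 s of the 210 s allowed, in the order you asked. The case is packed, shut, bolted and keepered.

**What I did:** I swung the keeper aside, drew the bolt 32 mm and raised the lid to its stop. I held the pawl off for over 2 s, until the jaw stood still about 26 mm back. Only then did I lift the blank out and set it in the small compartment. All four bats went flat into the large one. Then I closed the lid, pushed the bolt home against its stop and swung the keeper back against its stop.

**Last checks:**
- **Contents:** just before I closed the lid, pictures showed four bats flat in the large compartment and the blank upright in the small one.
- **Bolt and keeper:** with the lid shut, the bolt knob and keeper peg each measured within about 1 mm of where they started.
- **Left alone:** by eye, the two spring clamps, the multi-tool and the look-alikes were unmoved, and the robot was clear of everything.

**What disagreed or went wrong:**
- **Fingertip height:** the fingertips stood about 20 mm higher than the reported tool point, in all three cameras. My first keeper grasp closed above the peg. After that I set grasp heights from pictures and contact.
- **Contact with the case:** on the first try at placing a bat, the gripper met something at about 13 N, probably the front wall. I lifted it, turned the bat and placed it further from the wall.
- **Camera offset:** the scene camera read about 4 mm off the wrist camera, so I used the wrist views for grasping.

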